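# Load the test kiln past its safety catch, then slide the wet pot onto the dry spot

### The arm

A 7-joint arm with a two-finger parallel gripper is mounted at the origin on a cart in front of the work surface, level with it; the furniture and walls round the work are solid. World frame = base frame: x ahead of the robot, y to its left, z up, the work surface at z = 0. Lengths are in m, angles in rad, forces in N, time in s.
With the tool pointing down it reaches from about 0.4 to 0.9 m from the base axis. Payload 5.5 kg.
Tool frame: the origin (TCP) lies on the front face of the gripper's body, between the roots of the fingers; the fingertips stand 73 mm ahead of it and the grasp point (between the pads) lies 54 mm ahead of it; z points along the fingers, y is the direction in which the jaws open and shut (so a half turn about z gives the same grasp; the last joint's range is limited). The gripper opens to 85 mm and grips with 20 to 120 N. Pads are 22 mm wide; open, the fingers measure 114 mm over their backs; the gripper's body (76 mm by 85 mm) begins 54 mm behind the grasp point. The pads swing forward as they close: fully open they stand 13 mm farther back than shut.
Start: joints at [1.613, 0.501, -0.427, 1.55, 0.221, 1.138, -0.21], TCP at [0.142, -0.634, 0.304] pointing down, gripper open.
Joint ranges: [-2.88, 2.88], [-0.31, 2.03], [-1.54, 1.56], [0.2, 2.42], [-1.41, 4.55], [0.19, 2.02], [-2.57, 2.57]. Speed limits (rad/s): [2.57, 2.57, 3.14, 3.14, 3.14, 3.14, 3.14].

### API

Orientations are given as [roll, pitch, yaw] about the fixed x, y, z axes, in that order (R = Rz(yaw) Ry(pitch) Rx(roll)).
In Python, from workcell import env, cams gives the robot as it stands.
- The arm moves only by the shell command python3 -m handwheel 'ROWS' [FORCE]. ROWS is JSON, a list of rows, each a list of 3 entries, a list of its own where there are three numbers: the finger opening in cm, from 0 to 8.54, then the shift along the tool's x, y, z in cm, then the turn, a rotation vector about the tool's x, y, z in degrees. In form: [[fingers, [tx, ty, tz], [rx, ry, rz]], ...]. A call has 1 to 5 rows; each row is the pose to reach, as a shift and turn from the pose commanded when the call began, along the tool's axes at that moment; what a row does not reach only later rows make up. A row lasts 1/12 s, in which the tool goes at most 41.7 mm and 7.16 degrees, less where a joint would pass 70% of its speed; a pose out of reach is approached as far as the arm can. A call with a gripper value outside its range is refused whole. The fingers move at their own pace and stop on an object; FORCE is the grip in N (left out, the last holds). Time passes only in rows, so rows that repeat a pose let the fingers close. It gives the time, the measured TCP pose, the force and the opening at its end, in the units of the state.
- env.sense(): the state, without advancing time (a new reading comes with each control period).
- cams.read_camera(name): name is "scene" or "side" or "wrist"; returns the picture (480x640x3 uint8, red, green, blue); there is no depth.
- cams.camera_info(name): a dict with "K" (3x3 intrinsics, pixels), "k1" (the pictures are not rectified: a ray, as slopes to the right and down, at radius r is drawn at 1 + k1 r^2 times it, then the intrinsics apply), "R" (3x3) and "t" (3): a world point X has camera coordinates R X + t. Camera axes: x right, y down, z forward; pixel columns grow to the right and rows downward; lengths in m; the calibration is good to about 2 mm. A picture is of the moment at which its call begins: read the wrist's pose just before it. camera_info takes no time and is no camera call; for the wrist camera it gives the pose at the moment of the call.
- env.hand_in(): hands the job in, once; it reports no verdict.
The state is a dict: "clock": time; "joint_pos": joint angles; "qvel": joint speeds; "joint_efforts": joint torques, N m; "position": TCP position; "orientation": TCP orientation; "contact_force": force on the tool from outside, world axes, zero at the start; "moment": the same for the moment, N m; "finger_gap": opening from 0.0 (shut) to 1.0 (fully open).
Only numpy, scipy, OpenCV 4.12 (cv2) and the standard library are available. Lean on these libraries where they do the work, as an engineer would, in place of code of your own. Each camera call takes 0.05 s, during which the arm holds its last target.

### The job

Load the test kiln: swing the main latch off, raise the lid a finger's width until the hidden safety catch stops it, push the catch's red tab aside, open the lid right up and stand every small bisque test cup from the slab upright on the kiln floor, then close the lid fully and swing the main latch home. The cups have freed the dry end of the plaster slab: slide the dark, soft wet pot, without lifting or tipping it, from its damp patch until it stands within the pencilled ring with the cross. Leave the other things on the table alone.

Things in the scene. Friction and masses are not known exactly. Their poses are not given: they have to be found in the camera images.
- kiln: Bench-top test kiln, fixed: steel case 200 mm deep (x), 260 mm wide (y), 150 mm high with the lid shut, brick-lined; grey controller box on its -y flank. Origin on the table under the centre of the case; -x points out of its front, z up; it stands turned. Main latch, safety catch and lid handle are at the front, the lid's hinge at the back.
- chamber_floor (a point): Centre of the floor of the open-topped chamber, 52 mm above the table; axes as the kiln's. The chamber is 148 mm wide along x, 200 mm along y and 66 mm deep (rim at 118 mm).
- lid_hinge (a point): Point on the lid's hinge line, which runs along the kiln's y axis; kiln frame x = +104, y = 0, z = 120 mm.
- lid_handle (a point): Centre of the black round bar handle on the lid: 12 mm thick, 90 mm long along the kiln's y, its centre line 36 mm above the lid's top. Lid shut: kiln frame x = -86, y = 0, z = 186 mm, i.e. 190 mm before and 66 mm over the hinge line. It circles about the hinge line (lid upright: 66 mm behind, 190 mm over it). The lid's front edge is 18 mm beyond it.
- lid (a joint): Opening angle of the lid, rad: 0 shut, 1.75 fully open at its stop, leaning a little back. Stiff hinge: it stays wherever it is left; 2 to 8 N at the handle moves it. With the main latch on it rises less than 0.03; with the latch off but the safety catch on it is stopped at about 0.06.
- latch_knob (a point): Centre of the black ball knob (24 mm) of the main latch, a steel hook on the left half of the kiln's front (its +y side). Latched: x = -147, y = +85, z = 172 mm in the kiln's frame; it circles about latch_pivot.
- latch_pivot (a point): Pivot of the main latch, kiln frame x = -110, y = +70, z = 75 mm; its axis lies along the kiln's x axis.
- latch (a joint): Angle of the main latch, rad: 0 home, hooked over the lid's pin; it grows as the knob is pushed sideways to the kiln's +y, to a stop at 0.7; clear of the pin from about 0.35. It stays where it is left; 1.5 N at the knob moves it. With the lid shut it swings back over the pin freely.
- catch_tab (a point): Middle of the upright red cap (14 mm thick, z = 105 to 133 mm) on the tab of the safety catch, 25 mm in front of the dark cover that hides the catch (a lip of the lid reaches over it to x = -133 mm), on the right half of the kiln's front (its -y side). Catch on: x = -156, y = -82, z = 119 mm in the kiln's frame.
- catch (a joint): Travel of the safety catch, m: 0 on; grows as the tab is pushed to the kiln's -y, to a stop at 0.018; frees the lid beyond 0.0105. A cam lets it travel only 2 mm more than the lid's front is raised, so the lid must first stand 0.045 to 0.06 rad open. It stays where it is left (2 N moves it); closing the lid pushes it back on by itself.
- cup0_center (a point): Small bisque test cup (pale clay, hollow, no handle), 2 or 3 alike, one may be absent: 50 mm tall, 50 mm wide at the rim, 48 mm half-way up, 33 mm at the foot, wall 4 mm, about 70 g. The point is on its axis half-way up (25 mm over its foot), z axis up. It starts on the dry end of the slab; grasp it from above across its outside.
- cup1_center (a point): Small bisque test cup (pale clay, hollow, no handle), 2 or 3 alike, one may be absent: 50 mm tall, 50 mm wide at the rim, 48 mm half-way up, 33 mm at the foot, wall 4 mm, about 70 g. The point is on its axis half-way up (25 mm over its foot), z axis up. It starts on the dry end of the slab; grasp it from above across its outside.
- cup2_center (a point): Small bisque test cup (pale clay, hollow, no handle), 2 or 3 alike, one may be absent: 50 mm tall, 50 mm wide at the rim, 48 mm half-way up, 33 mm at the foot, wall 4 mm, about 70 g. The point is on its axis half-way up (25 mm over its foot), z axis up. It starts on the dry end of the slab; grasp it from above across its outside.
- wet_pot_center (a point): Soft pot of dark brown wet clay, round, hollow: 52 mm tall, 64 mm across at its widest (18 to 32 mm up), 57 mm at the neck 44 mm up, foot 54 mm, wall 5.5 mm, about 220 g. The point is on its axis half-way up (26 mm over its foot), z axis up. It starts on the damp patch and may only be slid.
- slab: Light grey plaster slab, fixed, 387 mm long (its x axis) by 232 mm by 17 mm thick, flat top at z = 17 mm. Origin under its centre.
- wet_mark: Dark damp patch in a blue pencilled ring (92 mm) on the slab, where the wet pot starts; flat. Origin at its centre on the slab's top.
- dry_mark: Blue pencilled ring (92 mm across) with a small cross at its centre, on the dry end of the slab, where the cups start; flat. Origin at its centre on the slab's top. It may be at either end of the slab.
- tin: Bystander, to be left alone: dark blue round open tin, 84 x 90 mm. Origin under its centre.
- rib: Bystander, to be left alone: wooden potter's rib, 36 x 100 x 8 mm. Origin under its centre.
- block: Bystander, to be left alone: black sanding block, 46 x 74 x 27 mm. Origin under its centre.
- jar: Bystander, to be left alone: grey thick-walled round jar, 90 x 48 mm. Origin under its centre.

How it is judged:
On the way, in this order (a step that is already met when the one before it is completed fails the run):
1. the main latch is swung off while the lid is down (value of joint latch above 0.4 rad and value of joint lid below 0.025 rad), for 0.2 s.
2. the lid is raised a little, up to the safety catch that still holds it (value of joint lid between 0.035 and 0.09 rad and value of joint catch below 0.006 m), for 0.2 s.
3. the safety catch is pushed aside with the lid ajar (value of joint catch above 0.0105 m and value of joint lid below 0.1 rad), for 0.1 s.
4. the lid is opened right up (value of joint lid above 1.4 rad), for 0.2 s.
5. every cup stands upright on the floor of the kiln (x of cup0_center in the frame of kiln between -0.055 and 0.055 m and y of cup0_center in the frame of kiln between -0.082 and 0.082 m and z of cup0_center in the frame of kiln between 0.068 and 0.087 m and angle between each of cup0_center, cup1_center, cup2_center's own z axis and vertical below 0.2 rad and x of cup1_center in the frame of kiln between -0.055 and 0.055 m and y of cup1_center in the frame of kiln between -0.082 and 0.082 m and z of cup1_center in the frame of kiln between 0.068 and 0.087 m and x of cup2_center in the frame of kiln between -0.055 and 0.055 m and y of cup2_center in the frame of kiln between -0.082 and 0.082 m and z of cup2_center in the frame of kiln between 0.068 and 0.087 m), for 0.3 s.
6. the lid is fully closed and the main latch is home (value of joint lid below 0.02 rad and value of joint latch below 0.12 rad), for 0.2 s.
At the end, for the whole second after the job is handed in: Lid shut (under 0.02 rad), main latch home (under 0.12 rad), safety catch back on, every cup present upright (within 0.2 rad) on the chamber floor, and the wet pot upright on the slab within 14 mm of the centre of the dry ring (all of step 5 and all of step 6 and value of joint catch below 0.006 m and horizontal distance between wet_pot_center and dry_mark below 0.014 m and angle between wet_pot_center's own z axis and vertical below 0.1 rad and height (world z) of wet_pot_center above 0.035 m); the robot touches nothing.
It fails at once if the wet pot is lifted more than 10 mm off the slab (height (world z) of wet_pot_center above 0.053 m).
It fails at once if the wet pot is tipped by more than 0.3 rad (angle between wet_pot_center's own z axis and vertical above 0.3 rad).
It fails at once if a bystander (blue tin, rib, sanding block, grey jar) is moved more than 30 mm (distance of any of tin, rib, block, jar from where it was at the start of the episode above 0.03 m).
Of cup0, cup1, cup2 only 2 to 3 are there at a start; the rules pass over those that are not, and their reading is None.
At some moment in a run one of cup0, cup1, cup2, wet_pot may be knocked a few centimetres aside while the robot is not near it.
It also fails if it takes over 210 s, if anything falls off the work surface, if the arm or the gripper's body presses on something with over 40 N, if the wrist force passes 120 N, or if a joint passes its speed limit or range.

## Working session

There is one attempt and no reset: what is moved stays moved. The work goes in short steps, Python scripts to look and compute and a shell command to move; the robot and the scene stay as the last step left them, time stands still between calls to the robot, and variables do not carry over. Pictures are saved under pics/ and viewed, and the job is handed in when it is done.

```bash
ls; mkdir -p pics; python3 - <<'E'
from workcell import env,cams
import cv2
s=env.sense();print(s)
for n in ["scene","side","wrist"]:
    im=cams.read_camera(n);cv2.imwrite(f"pics/a_{n}.png",im[:,:,::-1])
    print(n,cams.camera_info(n))
E
```

```text
pics
{'clock': 0.0, 'joint_pos': array([ 1.61317385,  0.50182797, -0.42682466,  1.55145242,  0.22078609,
        1.13826697, -0.2102723 ]), 'qvel': array([ 0.00106267, -0.0004536 ,  0.00014166,  0.00057522, -0.00029916,
        0.00054496,  0.00160521]), 'joint_efforts': array([-5.41640493e-04, -5.69532394e+01, -5.81609622e+00, -2.80941725e+01,
        1.07904203e-02,  1.18706468e-02,  4.51009981e-06]), 'position': array([ 0.14222828, -0.63369014,  0.30287361]), 'orientation': array([-3.13969619e+00, -9.54955230e-05,  2.20928920e-01]), 'contact_force': array([ 0.01204942, -0.03436355, -0.15470958]), 'moment': array([ 0.02604509, -0.00290117,  0.01619544]), 'finger_gap': 0.9985176043126474}
scene {'K': array([[618.69105069,   0.        , 306.4271434 ],
       [  0.        , 618.69105069, 240.78101771],
       [  0.        ,   0.        ,   1.        ]]), 'k1': -0.11223645905775453, 'R': array([[ 0.78251754, -0.62233909, -0.01898335],
       [-0.46310146, -0.56137435, -0.68585412],
       [ 0.41617706,  0.5454841 , -0.72749141]]), 't': array([-0.43507011,  0.42360883,  1.20599945])}
side {'K': array([[513.72927459,   0.        , 315.03092239],
       [  0.        , 513.72927459, 229.75002211],
       [  0.        ,   0.        ,   1.        ]]), 'k1': -0.0888460959120767, 'R': array([[-0.81194483, -0.58371485,  0.00475054],
       [-0.39250581,  0.53991396, -0.74460198],
       [ 0.43207035, -0.60644034, -0.66749181]]), 't': array([0.50503005, 0.28015822, 1.073711  ])}
wrist {'K': array([[367.72069685,   0.        , 318.84314782],
       [  0.        , 367.72069685, 238.48926912],
       [  0.        ,   0.        ,   1.        ]]), 'k1': -0.03910954252601745, 'R': array([[ 2.17104571e-01, -9.76148248e-01, -4.51355290e-04],
       [-9.41472781e-01, -2.09514522e-01,  2.64069437e-01],
       [-2.57865484e-01, -5.69057432e-02, -9.64503566e-01]]), 't': array([-0.64945433, -0.03280306,  0.3778918 ])}
```

View pics/a_scene.png

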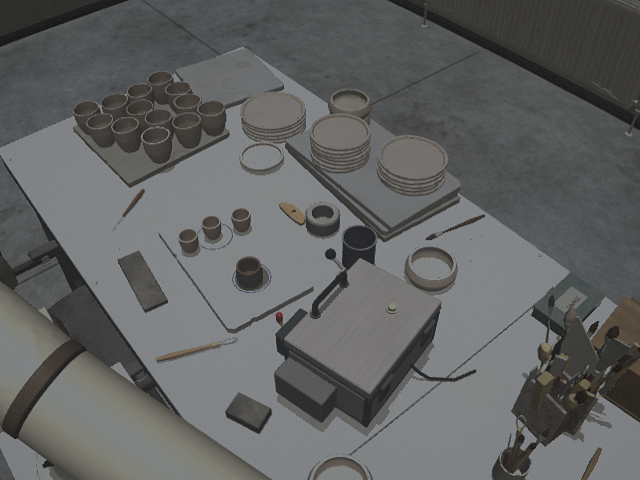

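View pics/a_side.png

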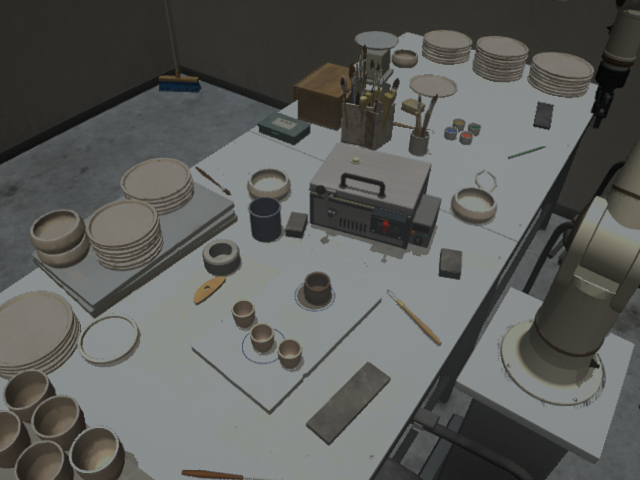

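View pics/a_wrist.png

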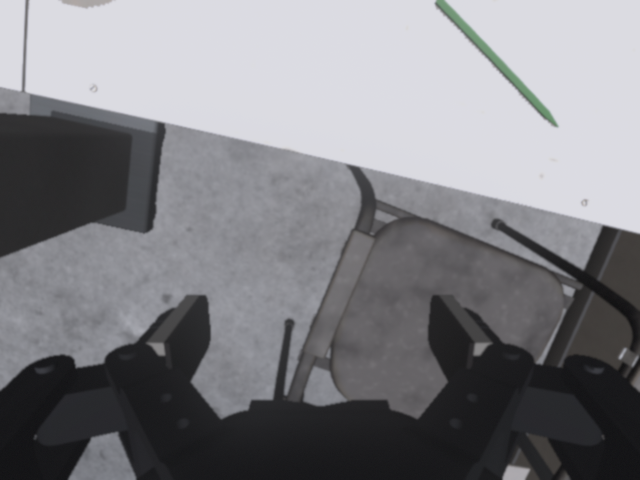

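Three cups are on the slab; the kiln's front faces it. Next I write the helpers and zoom in.

```bash
cat > h.py <<'E'
import numpy as np,cv2
from workcell import env,cams
from scipy.spatial.transform import Rotation as Ro
def und(c,uv):
    D=np.array([c['k1'],0,0,0,0.])
    return cv2.undistortPointsIter(np.array(uv,float).reshape(-1,1,2),c['K'],D,None,None,(3,100,1e-12)).reshape(-1,2)
def ray(c,uv):
    p=und(c,uv); d=np.c_[p,np.ones(len(p))]@c['R']; o=-c['R'].T@c['t']
    return o,d/np.linalg.norm(d,axis=1)[:,None]
def onz(c,uv,z):
    o,d=ray(c,uv); return o+d*((z-o[2])/d[:,2])[:,None]
def tri(c1,u1,c2,u2):
    o1,d1=ray(c1,[u1]);o2,d2=ray(c2,[u2]);d1=d1[0];d2=d2[0]
    A=np.c_[d1,-d2];s=np.linalg.lstsq(A,o2-o1,rcond=None)[0]
    a=o1+s[0]*d1;b=o2+s[1]*d2
    return (a+b)/2,np.linalg.norm(a-b)
def proj(c,X):
    X=np.atleast_2d(X)
    return cv2.projectPoints(X,cv2.Rodrigues(c['R'])[0],c['t'],c['K'],np.array([c['k1'],0,0,0,0.]))[0].reshape(-1,2)
def info(n): return cams.camera_info(n)
def snap(n,name):
    im=cams.read_camera(n)[:,:,::-1].copy(); cv2.imwrite(f'pics/{name}.png',im); return im
def crop(im,x0,y0,x1,y1,s,name):
    cv2.imwrite(f'pics/{name}.png',cv2.resize(im[y0:y1,x0:x1],None,fx=s,fy=s,interpolation=cv2.INTER_CUBIC))
def tool():
    s=env.sense(); R=Ro.from_euler('xyz',s['orientation']); return s,np.array(s['position']),R
E
python3 - <<'E'
from h import *
a=cv2.imread('pics/a_scene.png');crop(a,160,190,460,420,2.6,'z_scene')
b=cv2.imread('pics/a_side.png');crop(b,190,140,450,420,2.1,'z_side')
E
```

```text
(no output)
```

View pics/z_scene.png

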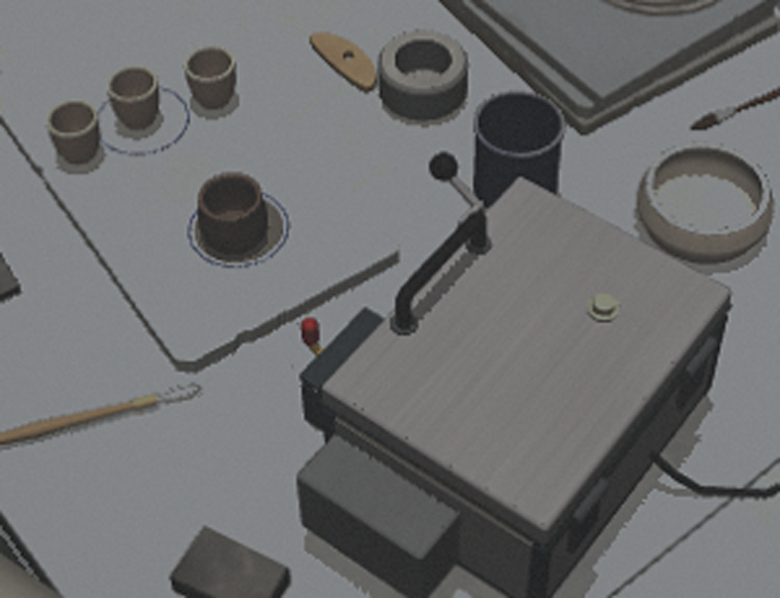

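View pics/z_side.png

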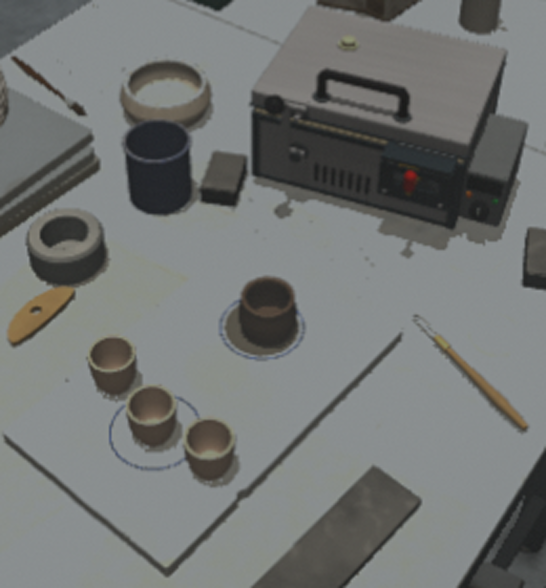

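```bash
python3 - <<'E'
from h import *
S,D=info('scene'),info('side')
s=lambda x,y:(160+x/2.6,190+y/2.6)
d=lambda x,y:(190+x/2.1,140+y/2.1)
for n,a,b in [('knob',(444,167),(275,104)),('tab',(310,331),(411,181)),('lidknob',(602,300),(348,42)),
  ('h+y',(482,205),(322,75)),('h-y',(402,300),(404,92)),('LFcorner',(527,180),(306,8)),('x',(730,292),(0,0))]:
    print(n,*tri(S,s(*a),D,d(*b)))
print('lid top @.150'); 
print(onz(S,[s(527,180),s(730,292),s(548,527),s(324,390)],.15).round(4))
print(onz(D,[d(306,8),d(506,50),d(255,85),d(455,150)],.15).round(4))
print('slab corners scene',onz(S,[s(185,365),s(398,252)],.017).round(4))
print('slab corners side',onz(D,[d(5,436),d(168,570),d(402,333)],.017).round(4))
for n,a in [('wet',(238,228)),('dry',(143,119))]: print(n,onz(S,[s(*a)],.017))
for n,a in [('wet',(262,326)),('dry',(155,431))]: print(n,onz(D,[d(*a)],.017))
for n,a,b,z in [('potrim',(231,196),(268,297),.069),('cupA',(75,122),(210,438),.067),('cupB',(134,88),(151,404),.067),('cupC',(211,67),(112,355),.067)]:
    print(n,onz(S,[s(*a)],z),onz(D,[d(*b)],z))
for n,a,b,z in [('tin',(518,125),(157,140),.09),('jar',(424,65),(66,235),.048)]:
    print(n,onz(S,[s(*a)],z),onz(D,[d(*b)],z))
print('block near tin',onz(D,[d(224,170)],.027),'other', onz(S,[s(235,555)],.027))
E
```

```text
knob [ 0.61571079 -0.0141818   0.17128961] 9.146404749651459e-05
tab [ 0.44974994 -0.04540106  0.11839251] 0.001896960518219915
lidknob [ 0.62814838 -0.18995779  0.15644673] 0.0027241308886166776
h+y [ 0.59791713 -0.07737791  0.18699944] 0.009944179580818039
h-y [ 0.49837319 -0.10586757  0.18340889] 0.003478432753791557
LFcorner [ 0.62855047 -0.10646099  0.23925743] 0.021131053565009945
x [ 0.99138581 -0.09254654  0.01593832] 0.32200304905881366
lid top @.150
[[ 0.6725 -0.0551  0.15  ]
 [ 0.717  -0.2451  0.15  ]
 [ 0.4654 -0.3077  0.15  ]
 [ 0.4134 -0.1153  0.15  ]]
[[ 0.7189 -0.2321  0.15  ]
 [ 0.4606 -0.3014  0.15  ]
 [ 0.6726 -0.0536  0.15  ]
 [ 0.4194 -0.0871  0.15  ]]
slab corners scene [[0.3855 0.057  0.017 ]
 [0.6069 0.0381 0.017 ]]
slab corners side [[0.6343 0.4279 0.017 ]
 [0.4086 0.4443 0.017 ]
 [0.3798 0.0747 0.017 ]]
wet [[0.5100803  0.15446329 0.017     ]]
dry [[0.51777873 0.32967057 0.017     ]]
wet [[0.51037433 0.15647711 0.017     ]]
dry [[0.51621574 0.33332824 0.017     ]]
potrim [[0.50516972 0.1508403  0.069     ]] [[0.50287662 0.15632681 0.069     ]]
cupA [[0.44431279 0.32313919 0.067     ]] [[0.44352099 0.33420766 0.067     ]]
cupB [[0.51239786 0.32573262 0.067     ]] [[0.51435345 0.33663113 0.067     ]]
cupC [[0.58633811 0.30197735 0.067     ]] [[0.58590004 0.3129527  0.067     ]]
tin [[0.74922686 0.03804519 0.09      ]] [[0.75088853 0.04174185 0.09      ]]
jar [[0.7603325  0.18672838 0.048     ]] [[0.75981253 0.1997343  0.048     ]]
block near tin [[ 0.69607124 -0.01902512  0.027     ]] other [[ 0.31148521 -0.12501888  0.027     ]]
```

```bash
cat >> h.py <<'E'
KYAW=np.deg2rad(-76.8); KP=np.array([.566,-.178,0])
def kw(p):
    c,s=np.cos(KYAW),np.sin(KYAW); p=np.atleast_2d(p)/1000.
    return p@np.array([[c,s,0],[-s,c,0],[0,0,1]])+KP
def wk(P):
    c,s=np.cos(KYAW),np.sin(KYAW); return ((np.atleast_2d(P)-KP)@np.array([[c,-s,0],[s,c,0],[0,0,1]]))*1000
def rel(P=None,rpy=None,tip=73):
    """shift (cm) and rotvec (deg) in tool axes from current measured pose to tip/TCP target.
    P is the position of the point tip mm ahead of TCP, target orientation rpy deg"""
    s,p,R=tool(); Rt=Ro.from_euler('xyz',rpy,degrees=True) if rpy is not None else R
    if P is None: P=p+R.apply([0,0,tip/1000])
    tcp=np.asarray(P)-Rt.apply([0,0,tip/1000])
    print('shift cm',(R.inv().apply(tcp-p)*100).round(2),'rot deg',np.rad2deg((R.inv()*Rt).as_rotvec()).round(1))
def st():
    s,p,R=tool(); print('t',round(s['clock'],2),'tcp',p.round(4),'tip',(p+R.apply([0,0,.073])).round(4),'kiln tip',wk(p+R.apply([0,0,.073])).round(1)[0],'rpy',np.rad2deg(s['orientation']).round(1),'q',np.round(s['joint_pos'],2),'F',np.round(s['contact_force'],1),'gap',round(s['finger_gap'],3))
E
python3 - <<'E'
from h import *
st(); rel(kw([-170,40,300])[0],[180,0,103.2])
E
python3 -m handwheel '[[8,[10,-10,-3],[0,0,-30]],[8,[10,-10,-3],[0,0,-30]],[8,[10,-10,-3],[0,0,-30]]]'
python3 - <<'E'
from h import *
st(); rel(kw([-170,40,300])[0],[180,0,103.2])
E
```

```text
t 0.15 tcp [ 0.1422 -0.6338  0.3031] tip [ 0.1422 -0.6337  0.2301] kiln tip [ 346.9 -516.7  230.1] rpy [-179.9   -0.    12.7] q [ 1.61  0.5  -0.43  1.55  0.22  1.14 -0.21] F [ 0.1  0.2 -0.3] gap 1.002
shift cm [ 55.17 -52.24  -6.91] rot deg [ -0.1  -0.1 -90.5]
clock: 0.4
position: [0.208, -0.5296, 0.3292]
orientation: [-3.14, -0.001, 0.6]
contact_force: [0.4, 0.2, 0.4]
finger_gap: 0.939
t 0.4 tcp [ 0.208  -0.5296  0.3292] tip [ 0.208  -0.5295  0.2562] kiln tip [ 260.4 -428.8  256.2] rpy [-179.9   -0.    34.4] q [ 1.6   0.35 -0.56  1.73  0.2   1.12  0.01] F [0.4 0.2 0.4] gap 0.939
shift cm [ 59.28 -23.2   -4.3 ] rot deg [ -0.   -0.1 -68.8]
```

```bash

python3 -m handwheel '[[0,[40,-14,-4],[0,0,-50]],[0,[40,-14,-4],[0,0,-50]],[0,[40,-14,-4],[0,0,-50]],[0,[40,-14,-4],[0,0,-50]],[0,[40,-14,-4],[0,0,-50]]]'
python3 - <<'E'
from h import *
st(); rel(kw([-170,40,300])[0],[180,0,103.2])
E
```

```text
clock: 0.82
position: [0.332, -0.3624, 0.3496]
orientation: [-3.141, 0.001, 1.227]
contact_force: [0.6, -0.4, 0.6]
finger_gap: 0.22
t 0.82 tcp [ 0.332  -0.3624  0.3496] tip [ 0.332  -0.3625  0.2766] kiln tip [ 126.1 -270.   276.6] rpy [-180.     0.    70.3] q [ 1.48  0.21 -0.79  1.88  0.16  1.12  0.28] F [ 0.6 -0.4  0.6] gap 0.22
shift cm [41.7   9.93 -2.37] rot deg [ -0.    0.  -32.9]
```

```bash

python3 -m handwheel '[[0,[42,10,-2],[0,0,-33]],[0,[42,10,-2],[0,0,-33]],[0,[42,10,-2],[0,0,-33]],[0,[42,10,-2],[0,0,-33]],[0,[42,10,-2],[0,0,-33]]]'
python3 - <<'E'
from h import *
st(); rel(kw([-170,40,300])[0],[180,0,103.2])
E
```

```text
clock: 1.23
position: [0.4465, -0.1889, 0.3593]
orientation: [-3.141, 0.001, 1.803]
contact_force: [1.4, -0.8, 0.3]
finger_gap: 0.002
t 1.23 tcp [ 0.4465 -0.1889  0.3593] tip [ 0.4465 -0.189   0.2863] kiln tip [ -16.6 -118.8  286.3] rpy [-1.800e+02  1.000e-01  1.033e+02] q [ 1.23  0.23 -1.    1.87  0.21  1.15  0.38] F [ 1.4 -0.8  0.3] gap 0.002
shift cm [15.31 15.9  -1.39] rot deg [-0.   0.1  0.1]
```

```bash

python3 -m handwheel '[[0,[17,15,-1.4],[0,0,0]],[0,[17,15,-1.4],[0,0,0]],[0,[17,15,-1.4],[0,0,0]],[0,[17,15,-1.4],[0,0,0]],[0,[17,15,-1.4],[0,0,0]]]'
python3 - <<'E'
from h import *
im=snap('wrist','w1')
st()
c=info('wrist')
P=kw([[-147,85,172],[-156,-82,119],[-86,45,186],[-86,-45,186],[-104,130,150],[-104,-130,150]])
print(proj(c,P).round(0))
E
```

```text
clock: 1.65
position: [0.5457, -0.0063, 0.3718]
orientation: [-3.141, 0.0, 1.796]
contact_force: [-0.5, -0.7, 0.2]
finger_gap: -0.0
t 1.7 tcp [0.5482 0.0046 0.3733] tip [0.5485 0.005  0.3003] kiln tip [-182.2   24.8  300.3] rpy [179.6  -0.3 103.6] q [ 0.76  0.38 -1.03  1.72  0.34  1.23 -0.11] F [2.4 6.2 2.7] gap 0.003
[[394. 273.]
 [201. 243.]
 [343. 351.]
 [229. 351.]
 [437. 310.]
 [141. 309.]]
```

View pics/w1.png

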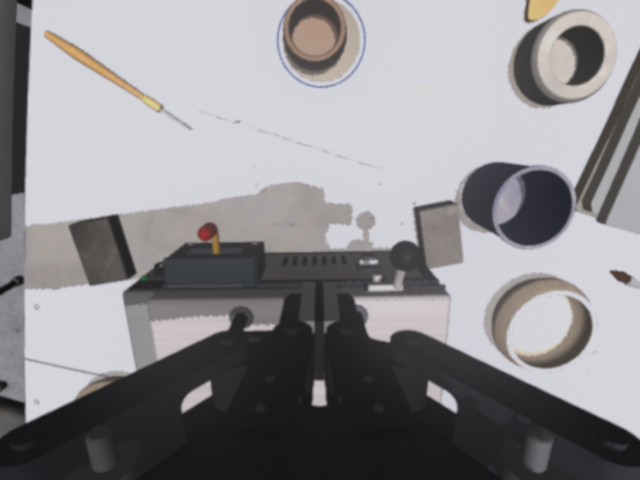

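```bash

python3 - <<'E'
from h import *
snap('wrist','w2');
im=snap('wrist','w2')
st()
c=info('wrist')
P=kw([[-147,85,172],[-156,-82,119],[-86,45,186],[-86,-45,186],[-104,130,150],[-104,-130,150]])
print(proj(c,P).round(0))
o=im.copy()
for u in proj(c,P): cv2.drawMarker(o,tuple(int(v) for v in u),(0,255,0),0,8)
crop(o,100,190,500,400,2,'w2c')
E
```

```text
t 1.8 tcp [ 0.5458 -0.0023  0.3722] tip [ 0.5459 -0.0021  0.2992] kiln tip [-175.8   20.6  299.2] rpy [ 1.799e+02 -1.000e-01  1.035e+02] q [ 0.77  0.38 -1.02  1.72  0.34  1.23 -0.1 ] F [-0.1 -1.4  0.3] gap -0.001
[[401. 265.]
 [206. 236.]
 [349. 345.]
 [235. 344.]
 [444. 304.]
 [146. 303.]]
```

View pics/w2c.png

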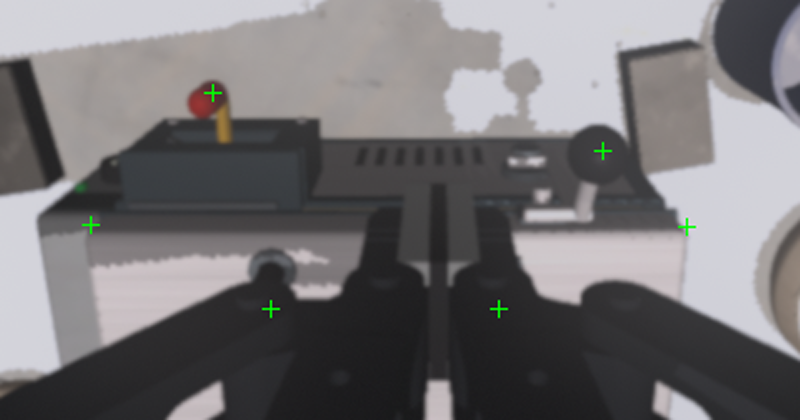

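```bash

python3 - <<'E'
from h import *
c=info('wrist')
K=onz(c,[(399,266.5)],.172);T=onz(c,[(200.5,240.5)],.121)
print(K,wk(K),T,wk(T))
for n in('scene','side'):
    im=cv2.imread(f'pics/a_{n}.png').astype(int);m=((im[:,:,2]-im[:,:,1])>60)
    m=m.astype('uint8')
    N,l,stt,cen=cv2.connectedComponentsWithStats(m)
    for i in range(1,N):
        if stt[i,4]>8: print(n,stt[i],cen[i])
S,D=info('scene'),info('side')
E
```

```text
[[ 0.61376812 -0.01669044  0.172     ]] [[-146.13969842   83.34120965  172.        ]] [[ 0.44672812 -0.04930611  0.121     ]] [[-152.52949578  -86.73321929  121.        ]]
scene [277 313   4   3  12] [278.5 314. ]
side [463 134   7   3  15] [466. 135.]
side [383 221   5   4  16] [385.0625 222.8125]
```

```bash

python3 - <<'E'
from h import *
rel(kw([-148,50,250])[0],[180,0,103.2]);rel(kw([-148,50,150])[0],[180,0,103.2])
E
```

```text
shift cm [-2.79  2.93  4.92] rot deg [ 0.1 -0.1  0.3]
shift cm [-2.82  2.92 14.92] rot deg [ 0.1 -0.1  0.3]
```

```bash

python3 -m handwheel '[[0,[-2.8,2.9,2],[0,0,0]],[0,[-2.8,2.9,5],[0,0,0]],[0,[-2.8,2.9,9],[0,0,0]],[0,[-2.8,2.9,12.5],[0,0,0]],[0,[-2.8,2.9,14.5],[0,0,0]]]'
python3 - <<'E'
from h import *
st()
snap('wrist','w3')
E
```

```text
clock: 2.22
position: [0.5772, -0.0311, 0.2224]
orientation: [-3.136, -0.001, 1.794]
contact_force: [-0.6, -0.5, 0.4]
finger_gap: -0.007
t 2.22 tcp [ 0.5772 -0.0311  0.2224] tip [ 0.5768 -0.0311  0.1494] kiln tip [-140.5   44.   149.4] rpy [-1.797e+02 -1.000e-01  1.028e+02] q [ 0.66  0.6  -0.88  1.79  0.54  1.02 -0.21] F [-0.6 -0.5  0.4] gap -0.007
```

View pics/w3.png

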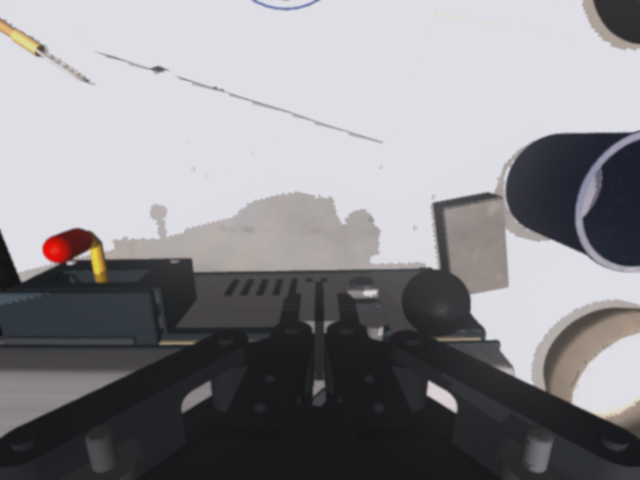

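```bash

python3 -m handwheel '[[0,[0.6,1.0,0],[0,0,0]],[0,[0.6,2.4,0],[0,0,0]],[0,[0.6,3.8,0.6],[0,0,0]],[0,[0.6,5.2,1.1],[0,0,0]],[0,[0.6,6.4,1.6],[0,0,0]]]'
python3 -m handwheel '[[0,[0,0,0],[0,0,0]],[0,[0,0,0],[0,0,0]]]'
python3 - <<'E'
from h import *
st()
snap('wrist','w4')
E
```

```text
clock: 2.68
position: [0.6417, -0.0088, 0.2123]
orientation: [3.142, 0.001, 1.796]
contact_force: [-2.6, -0.6, -1.3]
finger_gap: 0.0
clock: 2.85
position: [0.6417, -0.0084, 0.2123]
orientation: [3.14, -0.0, 1.796]
contact_force: [-0.4, -1.0, -0.3]
finger_gap: -0.001
t 2.85 tcp [ 0.6417 -0.0084  0.2123] tip [ 0.6419 -0.0084  0.1393] kiln tip [-147.8  112.6  139.3] rpy [179.9  -0.  102.9] q [ 0.55  0.7  -0.84  1.64  0.58  1.06 -0.24] F [-0.4 -1.  -0.3] gap -0.001
```

View pics/w4.png

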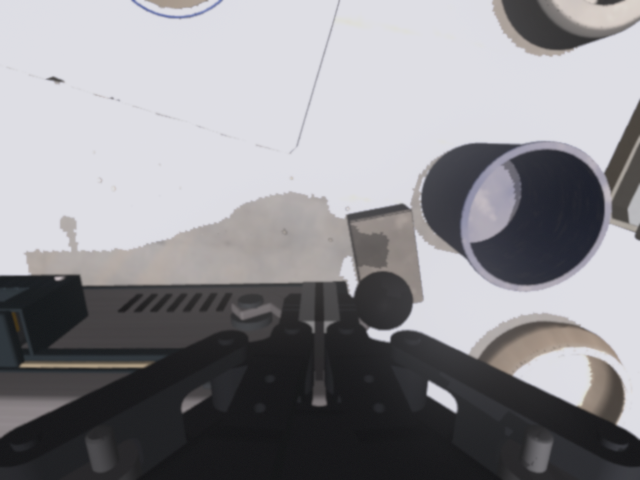

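```bash

python3 -m handwheel '[[0,[0.3,-0.6,0],[0,0,0]],[0,[0.3,-0.6,-4],[0,0,0]],[0,[0.3,-0.6,-8],[0,0,0]],[3,[0.3,-0.6,-12],[0,0,0]],[4.5,[0.3,-3,-13],[0,0,7]]]'
python3 - <<'E'
from h import *
st()
rel(kw([-86,0,270])[0],[180,0,13.2])
for n in('scene','side'): im=snap(n,'b_'+n)
crop(im,290,130,450,260,4,'b_sc')
im=cv2.imread('pics/b_scene.png');crop(im,260,220,460,360,4,'b_ss')
E
```

```text
clock: 3.32
position: [0.6149, -0.0102, 0.3486]
orientation: [3.129, -0.001, 1.676]
contact_force: [0.5, 0.0, 1.5]
finger_gap: 0.272
t 3.32 tcp [ 0.6149 -0.0102  0.3486] tip [ 0.6158 -0.01    0.2756] kiln tip [-152.1   86.8  275.6] rpy [179.3  -0.   96. ] q [ 0.63  0.51 -0.92  1.59  0.42  1.24 -0.26] F [0.5 0.  1.5] gap 0.272
shift cm [-7.64 -7.7   0.46] rot deg [ 0.6 -0.6 82.8]
```

View pics/b_sc.png

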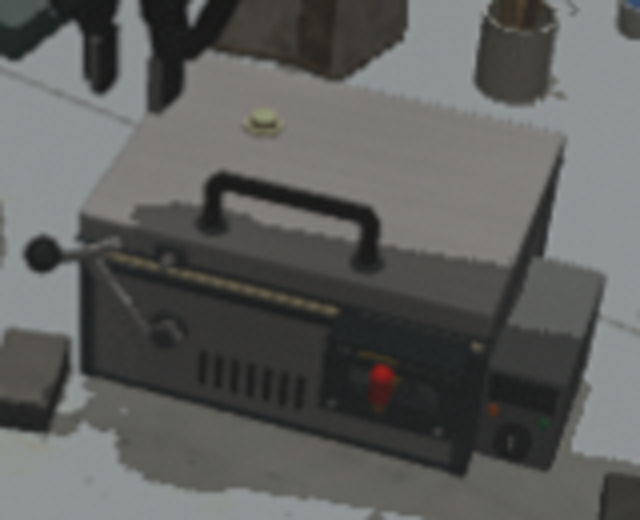

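```bash

python3 -m handwheel '[[5,[-3,-2.5,0],[0,0,36]],[5,[-3,-2.5,0],[0,0,36]],[5,[-3,-2.5,0],[0,0,36]],[5,[-3,-2.5,0],[0,0,36]],[5,[-3,-2.5,0],[0,0,36]]]'
python3 - <<'E'
from h import *
print(onz(info('side'),[(364.3,179.5)],.186),kw([-86,0,186]))
st()
rel(kw([-86,0,270])[0],[180,0,13.2])
E
```

```text
clock: 3.83
position: [0.5883, -0.0454, 0.3407]
orientation: [3.142, 0.001, 1.044]
contact_force: [-0.1, 0.6, 0.3]
finger_gap: 0.589
[[ 0.54299447 -0.09273008  0.186     ]] [[ 0.54636183 -0.09427221  0.186     ]]
t 3.83 tcp [ 0.5883 -0.0454  0.3407] tip [ 0.5882 -0.0454  0.2677] kiln tip [-124.    51.9  267.7] rpy [180.    0.   59.8] q [ 0.63  0.43 -0.79  1.66  0.33  1.19 -0.77] F [-0.1  0.6  0.3] gap 0.589
shift cm [-6.34 -1.16 -0.22] rot deg [ 0.   0.  46.6]
```

View pics/b_ss.png

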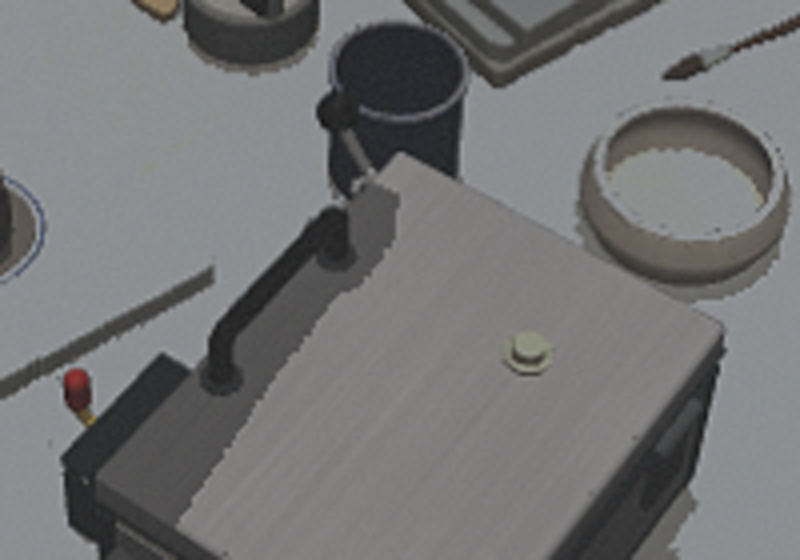

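```bash
sed -i 's/KP=np.array.*/KP=np.array([.564,-.1783,0])/' h.py
python3 -m handwheel '[[6,[-6.4,-1.2,0],[0,0,46.6]],[6,[-6.4,-1.2,0],[0,0,46.6]],[6,[-6.4,-1.2,0],[0,0,46.6]],[6,[-6.4,-1.2,0],[0,0,46.6]],[6,[-6.4,-1.2,0],[0,0,46.6]]]'
python3 -m handwheel '[[6,[0,0,0],[0,0,11]],[6,[0,0,0],[0,0,11]]]'
python3 - <<'E'
from h import *
st()
rel(kw([-87,0,260])[0],[180,0,13.2])
im=snap('wrist','w5')
E
```

```text
clock: 4.25
position: [0.5457, -0.0951, 0.3407]
orientation: [3.141, 0.001, 0.418]
contact_force: [0.1, 1.1, 0.0]
finger_gap: 0.709
clock: 4.42
position: [0.546, -0.0944, 0.3406]
orientation: [3.141, 0.001, 0.227]
contact_force: [-0.3, -0.1, -0.8]
finger_gap: 0.703
t 4.42 tcp [ 0.546  -0.0944  0.3406] tip [ 0.546  -0.0945  0.2676] kiln tip [-85.7   1.6 267.6] rpy [180.   0.  13.] q [ 0.64  0.32 -0.64  1.75  0.21  1.14 -1.4 ] F [-0.3 -0.1 -0.8] gap 0.703
shift cm [-0.16 -0.12  0.76] rot deg [ 0.   0.  -0.2]
```

View pics/w5.png

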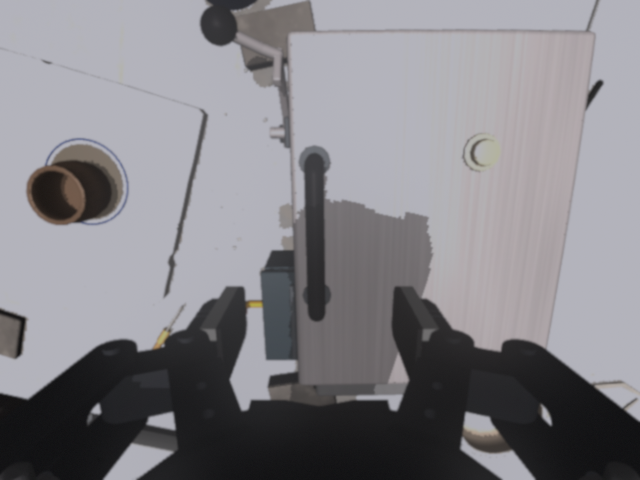

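```bash

python3 -m handwheel '[[6,[-0.2,-0.1,4],[0,0,0]],[6,[-0.2,-0.1,7],[0,0,0]],[6,[-0.2,-0.1,9.5],[0,0,0]],[6,[-0.2,-0.1,9.9],[0,0,0]],[2,[-0.2,-0.1,9.9],[0,0,0]]]' 30
python3 -m handwheel '[[0.5,[0,0,0],[0,0,0]],[0.5,[0,0,0],[0,0,0]],[0.5,[0,0,0],[0,0,0]],[0.5,[0,0,0],[0,0,0]]]' 30
python3 - <<'E'
from h import *
st()
E
```

```text
clock: 4.88
position: [0.5431, -0.0936, 0.2403]
orientation: [-3.14, 0.004, 0.235]
contact_force: [0.0, 0.1, 0.1]
finger_gap: 0.574
clock: 5.22
position: [0.5455, -0.0921, 0.2439]
orientation: [-3.141, -0.003, 0.234]
contact_force: [-2.6, 4.6, 7.1]
finger_gap: 0.126
t 5.22 tcp [ 0.5455 -0.0921  0.2439] tip [ 0.5457 -0.092   0.1709] kiln tip [-88.2   1.9 170.9] rpy [-1.80e+02 -1.00e-01  1.34e+01] q [ 0.6   0.43 -0.61  1.85  0.3   0.95 -1.47] F [-2.6  4.6  7.1] gap 0.126
```

```bash

python3 -m handwheel '[[0.5,[0,0.1,-0.3],[0,0,0]],[0.5,[0,0.2,-0.6],[0,0,0]],[0.5,[0,0.3,-0.9],[0,0,0]],[0.5,[0,0.3,-0.9],[0,0,0]],[0.5,[0,0.3,-0.9],[0,0,0]]]' 30
python3 - <<'E'
from h import *
st()
E
```

```text
clock: 5.63
position: [0.5461, -0.0949, 0.2517]
orientation: [-3.14, -0.002, 0.234]
contact_force: [1.7, 4.7, -1.7]
finger_gap: 0.126
t 5.63 tcp [ 0.5461 -0.0949  0.2517] tip [ 0.5463 -0.0947  0.1787] kiln tip [-85.4   1.8 178.7] rpy [-1.799e+02 -1.000e-01  1.340e+01] q [ 0.61  0.42 -0.61  1.84  0.29  0.97 -1.46] F [ 1.7  4.7 -1.7] gap 0.126
```

```bash

python3 -m handwheel '[[0.5,[0,0.1,-0.2],[0,0,0]],[0.5,[0,0.1,-0.35],[0,0,0]],[0.5,[0,0.1,-0.35],[0,0,0]]]' 30
python3 - <<'E'
from h import *
st()
for n in('scene','side'): im=snap(n,'c_'+n)
crop(im,290,130,450,260,4,'c_sc')
st()
E
```

```text
clock: 5.88
position: [0.5464, -0.0961, 0.2548]
orientation: [-3.14, -0.003, 0.234]
contact_force: [2.5, 4.1, -3.9]
finger_gap: 0.122
t 5.88 tcp [ 0.5464 -0.0961  0.2548] tip [ 0.5465 -0.0959  0.1818] kiln tip [-84.2   1.8 181.8] rpy [-1.799e+02 -1.000e-01  1.340e+01] q [ 0.62  0.42 -0.61  1.84  0.28  0.97 -1.45] F [ 2.5  4.1 -3.9] gap 0.122
t 5.98 tcp [ 0.5464 -0.096   0.2548] tip [ 0.5465 -0.0959  0.1818] kiln tip [-84.2   1.8 181.8] rpy [-1.799e+02 -1.000e-01  1.340e+01] q [ 0.62  0.42 -0.61  1.84  0.28  0.97 -1.45] F [ 3.   5.4 -3.6] gap 0.128
```

View pics/c_sc.png

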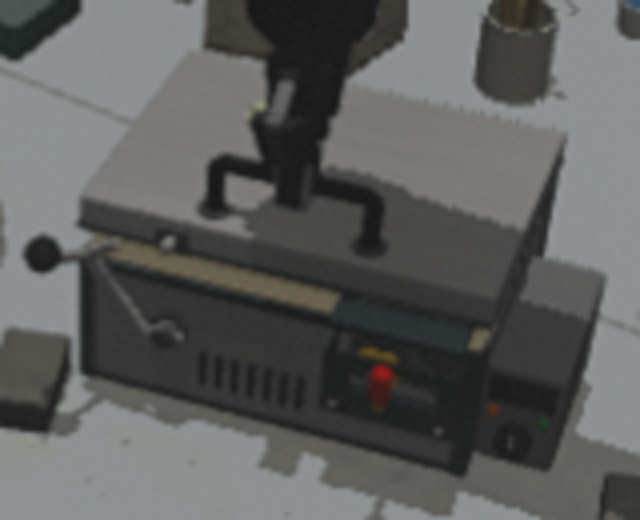

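```bash

python3 -m handwheel '[[6,[0,0,0],[0,0,0]],[6,[0,0,0],[0,0,0]],[6,[0,0,0],[0,0,0]],[6,[0,0,-2],[0,0,0]],[6,[0,0,-6],[0,0,0]]]' 30
python3 -m handwheel '[[4,[0,0,-2],[0,0,0]],[2,[-3,-5,-2],[0,0,0]],[0,[-6,-9,-2],[0,0,-7]],[0,[-9,-9,-2],[0,0,-14]]]' 30
python3 - <<'E'
from h import *
st()
for n in('scene','side'): im=snap(n,'d_'+n)
crop(im,290,130,450,260,4,'d_sc')
rel(kw([-160,-60,200])[0],[180,0,13.2])
E
```

```text
clock: 6.4
position: [0.5427, -0.0985, 0.3108]
orientation: [-3.138, 0.008, 0.232]
contact_force: [0.4, -0.5, 1.0]
finger_gap: 0.701
clock: 6.73
position: [0.4448, -0.0286, 0.3353]
orientation: [-3.142, -0.003, 0.486]
contact_force: [-1.3, -0.2, 1.9]
finger_gap: 0.136
t 6.73 tcp [ 0.4448 -0.0286  0.3353] tip [ 0.445  -0.0285  0.2623] kiln tip [-173.   -81.6  262.3] rpy [-180.    -0.2   27.9] q [ 0.71  0.11 -0.75  1.99  0.08  1.07 -1.16] F [-1.3 -0.2  1.9] gap 0.136
shift cm [2.57 1.98 5.98] rot deg [ 0.1  0.5 14.6]
```

View pics/d_sc.png

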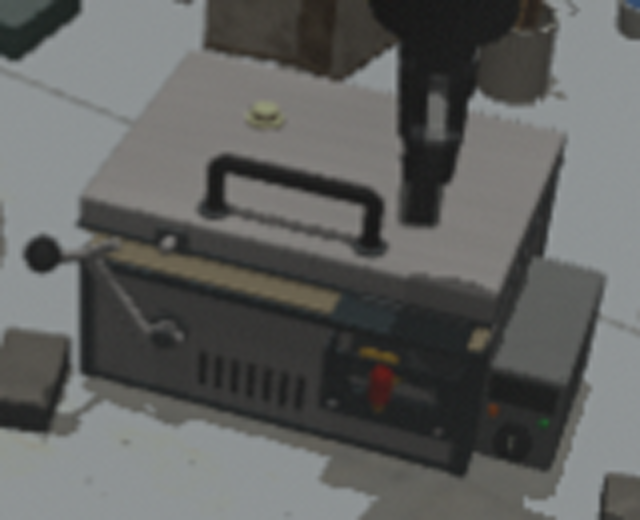

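```bash

python3 -m handwheel '[[0,[3,2,0],[0,0,14.6]],[0,[3,2,1],[0,0,14.6]],[0,[3,2,4],[0,0,14.6]]]' 30
python3 - <<'E'
from h import *
cams.read_camera('side');st()
rel(kw([-158,-50,112])[0],[180,0,13.2])
im=snap('wrist','w6')
E
```

```text
clock: 7.08
position: [0.4845, -0.0374, 0.2978]
orientation: [3.138, -0.009, 0.213]
contact_force: [1.6, 0.3, -0.0]
finger_gap: -0.002
t 7.13 tcp [ 0.4794 -0.0375  0.2903] tip [ 0.4792 -0.0374  0.2173] kiln tip [-156.5  -50.4  217.3] rpy [-180.     0.2   12.5] q [ 0.64  0.25 -0.7   1.97  0.19  0.99 -1.51] F [-3.  -1.  -5.2] gap 0.0
shift cm [ 0.04 -0.15 10.53] rot deg [-0.   0.2 -0.7]
```

View pics/w6.png

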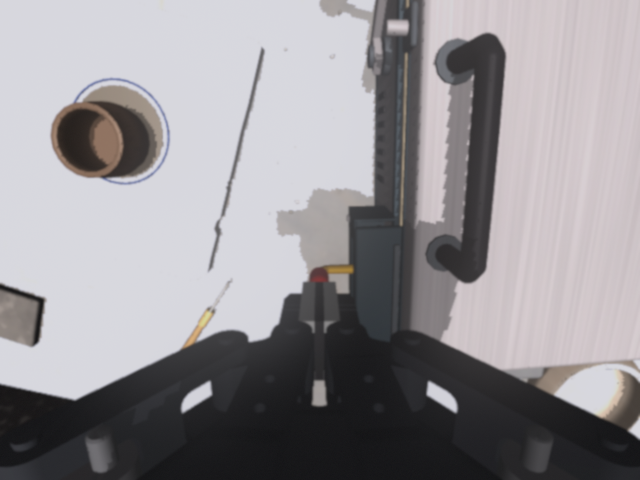

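```bash

python3 - <<'E'
from h import *
s=env.sense();print(s['clock'],s['position'],np.rad2deg(s['orientation']))
c=info('wrist');P=kw([[-158,-50,112],[-158,-50,133],[-156,-82,133],[-156,-82,119],[-158,-50,217]])
print(proj(c,P))
print(wk(onz(c,[(320,274)],.130)))
E
```

```text
7.1833 [ 0.47824206 -0.03716275  0.2914192 ] [-179.88429449    0.34345259   12.65243752]
[[317.62415699 233.46317144]
 [317.48898919 241.8234406 ]
 [321.08090825 287.73413583]
 [320.98403454 279.82647256]
 [316.60077553 296.84166722]]
[[-156.62422652  -73.33998605  130.        ]]
```

```bash

python3 -m handwheel '[[0,[0.6,-0.1,3],[0,0,0]],[0,[0.6,-0.1,6],[0,0,0]],[0,[0.6,-0.1,9],[0,0,0]],[0,[0.6,-0.1,10.3],[0,0,0]],[0,[0.6,-0.1,10.3],[0,0,0]]]' 30
python3 - <<'E'
from h import *
im=snap('wrist','w7');st()
E
```

```text
clock: 7.6
position: [0.4841, -0.0345, 0.1894]
orientation: [-3.14, 0.005, 0.222]
contact_force: [-0.9, -0.4, -0.4]
finger_gap: 0.001
t 7.65 tcp [ 0.4853 -0.0343  0.1911] tip [ 0.4851 -0.0343  0.1181] kiln tip [-158.3  -43.9  118.1] rpy [-1.80e+02  1.00e-01  1.27e+01] q [ 0.55  0.41 -0.64  2.04  0.34  0.8  -1.64] F [-0.1 -0.7  0.4] gap 0.001
```

View pics/w7.png

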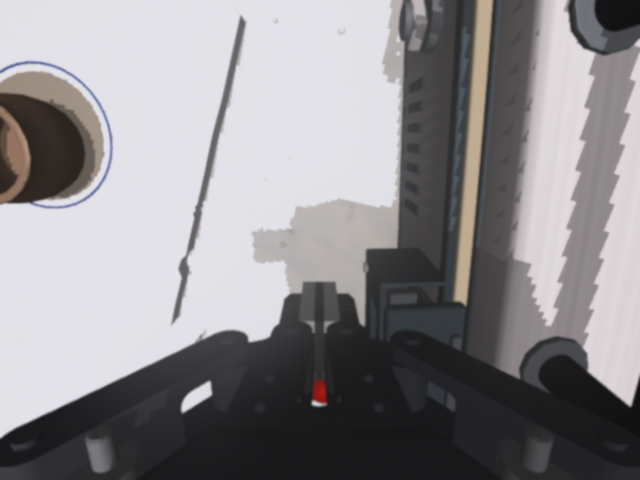

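```bash

python3 -m handwheel '[[0,[-1,0,0.3],[0,0,0]],[0,[-2,0,0.3],[0,0,0]],[0,[-2.6,0,0.3],[0,0,0]],[0,[-2.6,0,0.3],[0,0,0]]]' 30
python3 - <<'E'
from h import *
st()
E
python3 -m handwheel '[[0,[-0.3,0,0],[0,0,0]],[0,[-0.6,0,0],[0,0,0]],[0,[-0.6,0,0],[0,0,0]]]' 30
python3 - <<'E'
from h import *
st()
for n in('scene','side'): im=snap(n,'e_'+n)
crop(im,290,130,450,260,4,'e_sc')
E
```

```text
clock: 7.98
position: [0.4595, -0.0403, 0.1895]
orientation: [3.14, -0.001, 0.221]
contact_force: [0.1, 0.5, 1.0]
finger_gap: 0.0
t 7.98 tcp [ 0.4595 -0.0403  0.1895] tip [ 0.4596 -0.0405  0.1165] kiln tip [-158.   -70.1  116.5] rpy [179.9  -0.   12.7] q [ 0.59  0.37 -0.65  2.1   0.32  0.76 -1.62] F [0.1 0.5 1. ] gap 0.0
clock: 8.23
position: [0.4548, -0.0413, 0.189]
orientation: [3.141, -0.001, 0.222]
contact_force: [1.4, -0.1, 0.7]
finger_gap: 0.001
t 8.23 tcp [ 0.4548 -0.0413  0.189 ] tip [ 0.4549 -0.0414  0.116 ] kiln tip [-158.2  -74.9  116. ] rpy [ 1.799e+02 -1.000e-01  1.270e+01] q [ 0.59  0.36 -0.65  2.11  0.32  0.76 -1.61] F [ 1.4 -0.1  0.7] gap 0.001
```

View pics/e_sc.png

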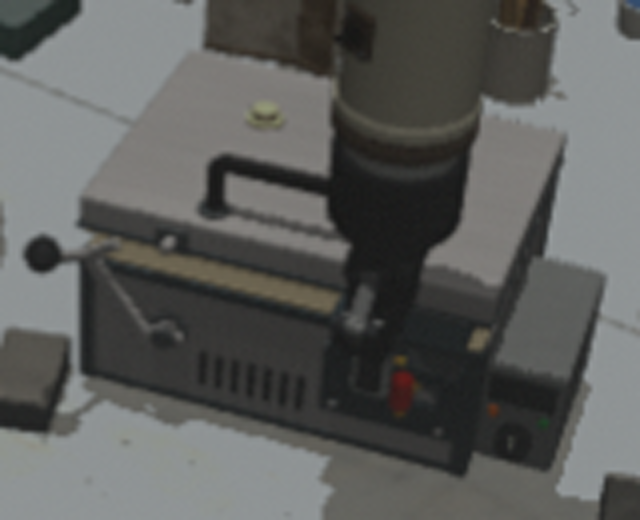

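```bash

python3 -m handwheel '[[0,[-0.2,0,0],[0,0,0]],[0,[-0.4,0,0],[0,0,0]],[0,[-0.4,0,0],[0,0,0]]]' 30
python3 - <<'E'
from h import *
st()
E
python3 -m handwheel '[[0,[-0.2,0,0],[0,0,0]],[0,[-0.2,0,0],[0,0,0]],[0,[-0.2,0,0],[0,0,0]]]' 30
python3 - <<'E'
from h import *
st()
for n in('scene','side'): im=snap(n,'f_'+n)
crop(im,290,130,450,260,4,'f_sc')
E
```

```text
clock: 8.58
position: [0.4519, -0.0417, 0.1888]
orientation: [3.141, -0.003, 0.222]
contact_force: [5.0, 0.5, -1.2]
finger_gap: -0.002
t 8.58 tcp [ 0.4519 -0.0417  0.1888] tip [ 0.4522 -0.0417  0.1158] kiln tip [-158.5  -77.7  115.8] rpy [180.   -0.2  12.7] q [ 0.6   0.36 -0.65  2.12  0.32  0.75 -1.6 ] F [ 5.   0.5 -1.2] gap -0.002
clock: 8.83
position: [0.4512, -0.0419, 0.189]
orientation: [3.141, -0.006, 0.223]
contact_force: [7.9, -0.5, -3.5]
finger_gap: -0.005
t 8.83 tcp [ 0.4512 -0.0419  0.189 ] tip [ 0.4516 -0.0418  0.116 ] kiln tip [-158.5  -78.3  116. ] rpy [180.   -0.3  12.8] q [ 0.6   0.36 -0.65  2.12  0.31  0.75 -1.6 ] F [ 7.9 -0.5 -3.5] gap -0.005
```

View pics/f_sc.png

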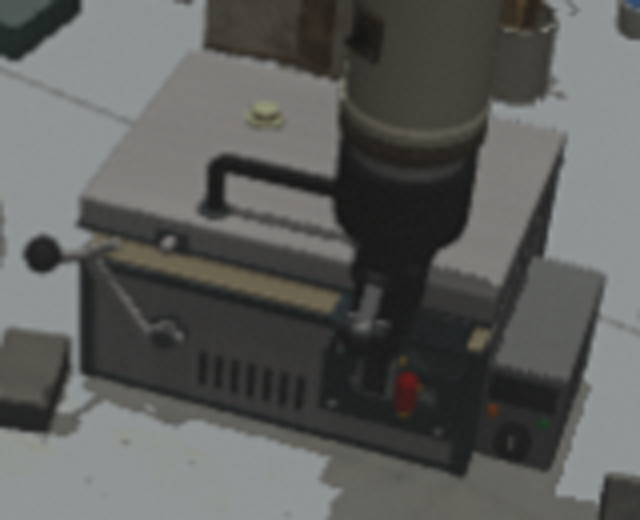

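```bash

python3 - <<'E'
from h import *
D=info('side')
for f in ['a','d','e','f']:
    im=cv2.imread(f'pics/{f}_side.png').astype(int)[210:250,370:410];m=((im[:,:,2]-im[:,:,1])>45)
    y,x=np.nonzero(m); u=(x.max()+x.min())/2+370; u=x.mean()+370; v=y.mean()+210
    print(f,u,v,m.sum(),wk(onz(D,[(u,v)],.121)))
E
```

```text
a 384.95 223.1 20 [[-149.00509203  -77.56630998  121.        ]]
d 385.3636363636364 223.0909090909091 11 [[-148.58954708  -78.46769284  121.        ]]
e 390.5 224.5 12 [[-148.73201049  -91.21526048  121.        ]]
f 391.61538461538464 224.6153846153846 13 [[-148.10041309  -93.78270844  121.        ]]
```

```bash

python3 -m handwheel '[[0,[1.0,0,0],[0,0,0]],[0,[1.0,-0.5,-4],[0,0,0]],[0,[1,-0.5,-8],[0,0,0]],[3,[1,-0.5,-12],[0,0,0]],[5,[4,2,-14],[0,0,0]]]' 30
python3 - <<'E'
from h import *
im=snap('side','g_side');crop(im,290,130,450,260,4,'g_sc');st();rel(kw([-84,0,270])[0],[180,0,13.2])
E
```

```text
clock: 9.35
position: [0.4875, -0.0479, 0.3322]
orientation: [3.139, 0.001, 0.228]
contact_force: [1.4, 1.9, 0.6]
finger_gap: 0.275
t 9.4 tcp [ 0.4974 -0.0549  0.335 ] tip [ 0.4984 -0.0553  0.2621] kiln tip [-134.8  -35.8  262.1] rpy [179.6  -0.7  12.6] q [ 0.68  0.22 -0.72  1.88  0.17  1.08 -1.45] F [ 9.8 -4.1  4.1] gap 0.359
shift cm [ 3.73  5.1  -0.71] rot deg [ 0.4 -0.7 -0.6]
```

View pics/g_sc.png

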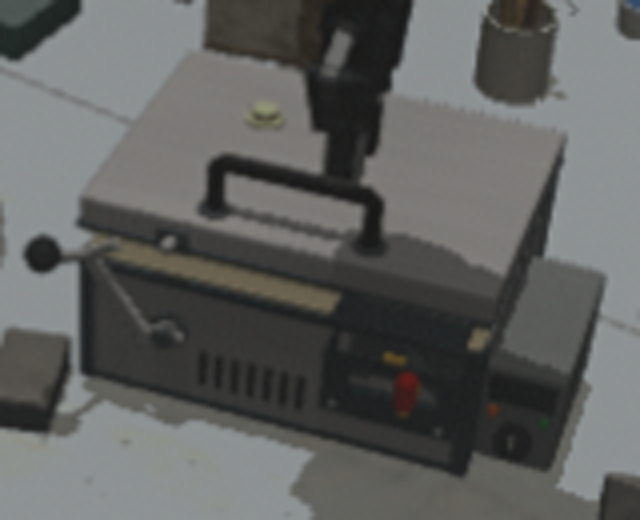

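```bash

python3 -m handwheel '[[6,[3.7,5.2,-0.7],[0,0,0]],[6,[3.7,5.2,-0.7],[0,0,0]],[6,[3.7,5.2,-0.7],[0,0,0]]]' 30
python3 - <<'E'
from h import *
im=snap('wrist','w8');st();rel(kw([-82,0,179])[0],[180,0,13.2])
E
```

```text
clock: 9.65
position: [0.5402, -0.0991, 0.334]
orientation: [3.141, -0.0, 0.216]
contact_force: [0.0, 0.1, 0.3]
finger_gap: 0.704
t 9.7 tcp [ 0.5385 -0.0967  0.3333] tip [ 0.5384 -0.0966  0.2603] kiln tip [-85.4  -6.3 260.3] rpy [-1.799e+02  1.000e-01  1.250e+01] q [ 0.69  0.33 -0.68  1.77  0.22  1.13 -1.42] F [-0.5 -0.1 -0.6] gap 0.703
shift cm [0.64 0.33 8.13] rot deg [-0.1  0.1 -0.7]
```

View pics/w8.png

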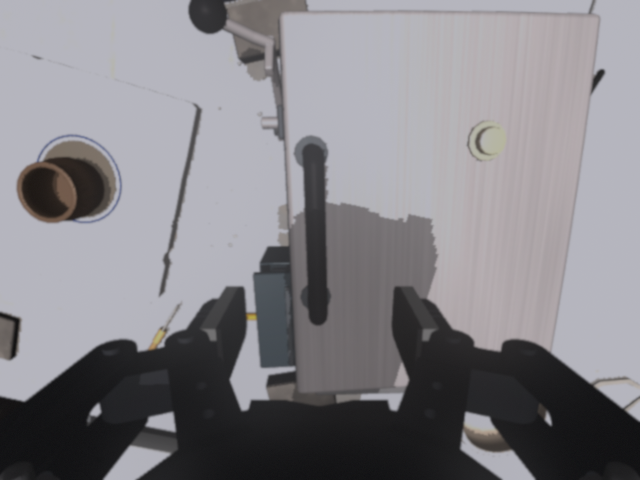

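```bash

python3 -m handwheel '[[6,[0.6,0,4],[0,0,0]],[6,[0.6,0,7],[0,0,0]],[6,[0.6,0,8.1],[0,0,0]],[3,[0.6,0,8.1],[0,0,0]],[0.5,[0.6,0,8.1],[0,0,0]]]' 30
python3 -m handwheel '[[0.5,[0,0,0],[0,0,0]],[0.5,[0,0,0],[0,0,0]],[0.5,[0,0,0],[0,0,0]],[0.5,[0,0,0],[0,0,0]]]' 30
python3 - <<'E'
from h import *
st()
E
```

```text
clock: 10.12
position: [0.5432, -0.0925, 0.2533]
orientation: [-3.14, 0.002, 0.223]
contact_force: [0.5, -0.1, 1.3]
finger_gap: 0.43
clock: 10.45
position: [0.5453, -0.0958, 0.2554]
orientation: [3.137, -0.004, 0.221]
contact_force: [2.7, -5.9, -2.6]
finger_gap: 0.128
t 10.45 tcp [ 0.5453 -0.0958  0.2554] tip [ 0.5456 -0.0961  0.1824] kiln tip [-84.2   0.8 182.4] rpy [179.7  -0.2  12.6] q [ 0.64  0.42 -0.65  1.84  0.31  0.97 -1.49] F [ 2.7 -5.9 -2.6] gap 0.128
```

```bash
cat >> h.py <<'E'
def lidrel(th0,ph0,ths,phs,g=5.4):
    """shifts in tool axes (cm) relative to the pose at lid th0, tilt ph0(deg)"""
    r=lambda t:np.array([0,-19*np.cos(t)+6.6*np.sin(t),-(6.6*np.cos(t)+19*np.sin(t))])
    tz=lambda p:Ro.from_rotvec([np.deg2rad(p),0,0]).apply([0,0,g])
    for t,p in zip(ths,phs):
        d=(r(t)-tz(p))-(r(th0)-tz(ph0))
        print(t,Ro.from_rotvec([-np.deg2rad(ph0),0,0]).apply(d).round(1)[1:],p-ph0)
E
python3 - <<'E'
from h import *
lidrel(.057,0,[.15,.25,.35,.45,.55],[2,4,6,8,10])
lidrel(.55,10,[.65,.75,.85,.95,1.05],[12,14,16,18,20])
lidrel(1.05,20,[1.15,1.25,1.35,1.45,1.55],[22,24,26,28,30])
E
python3 -m handwheel '[[0.5,[0,1.1,-1.8],[2,0,0]],[0.5,[0,2.2,-3.5],[4,0,0]],[0.5,[0,3.5,-5.0],[6,0,0]],[0.5,[0,4.9,-6.5],[8,0,0]]]' 40
python3 - <<'E'
from h import *
st()
im=snap('scene','h_scene');im=snap('side','h_side');st()
E
```

```text
0.15 [ 1.  -1.7] 2
0.25 [ 2.2 -3.4] 4
0.35 [ 3.6 -5. ] 6
0.45 [ 5.1 -6.5] 8
0.55 [ 6.8 -7.8] 10
0.65 [ 1.6 -1.5] 2
0.75 [ 3.3 -2.8] 4
0.85 [ 5.1 -3.9] 6
0.95 [ 7.1 -4.9] 8
1.05 [ 9.1 -5.6] 10
1.15 [ 2.  -0.9] 2
1.25 [ 4.  -1.7] 4
1.35 [ 6.1 -2.2] 6
1.45 [ 8.3 -2.6] 8
1.55 [10.5 -2.7] 10
clock: 10.78
position: [0.5564, -0.1441, 0.3195]
orientation: [-3.005, -0.006, 0.221]
contact_force: [13.5, -9.0, -22.8]
finger_gap: 0.125
t 10.78 tcp [ 0.5564 -0.1441  0.3195] tip [ 0.5546 -0.1343  0.2471] kiln tip [-45.    0.9 247.1] rpy [-172.2   -0.3   12.7] q [ 0.79  0.43 -0.69  1.68  0.15  1.17 -1.27] F [ 13.5  -9.  -22.8] gap 0.125
t 10.88 tcp [ 0.5569 -0.146   0.3214] tip [ 0.5552 -0.1362  0.2491] kiln tip [-42.9   1.1 249.1] rpy [-172.2   -0.4   12.4] q [ 0.79  0.43 -0.69  1.68  0.15  1.17 -1.27] F [ 5.5 -5.3 -4.4] gap 0.12
```

View pics/h_side.png

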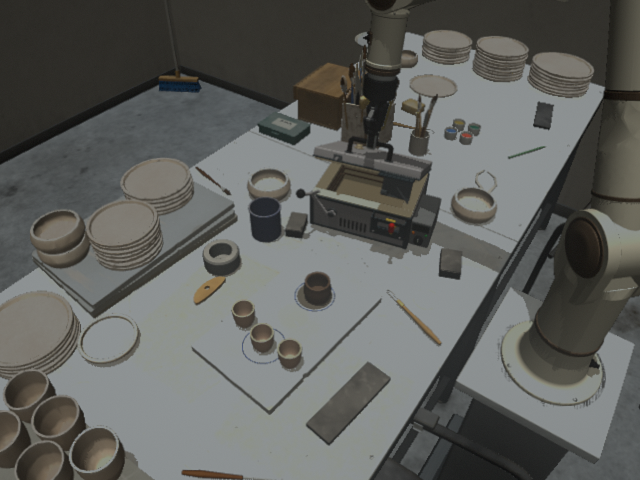

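```bash
python3 - <<'E'
from h import *
lidrel(.45,8,[.53,.61,.69,.77,.85],[10,12,14,16,18])
E
python3 -m handwheel '[[0.5,[0,1.2,-1.2],[2,0,0]],[0.5,[0,2.5,-2.3],[4,0,0]],[0.5,[0,3.9,-3.3],[6,0,0]],[0.5,[0,5.3,-4.2],[8,0,0]],[0.5,[0,6.8,-5.0],[10,0,0]]]' 40
python3 - <<'E'
from h import *
st()
E
```

```text
0.53 [ 1.2 -1.2] 2
0.61 [ 2.5 -2.4] 4
0.69 [ 3.9 -3.4] 6
0.77 [ 5.4 -4.4] 8
0.85 [ 6.9 -5.2] 10
clock: 11.3
position: [0.5725, -0.2104, 0.3594]
orientation: [-2.824, -0.004, 0.226]
contact_force: [7.1, 6.7, -7.6]
finger_gap: 0.12
t 11.3 tcp [ 0.5725 -0.2104  0.3594] tip [ 0.5677 -0.1881  0.2901] kiln tip [ 10.4   1.3 290.1] rpy [-161.8   -0.2   12.9] q [ 0.89  0.54 -0.69  1.46  0.05  1.39 -1.11] F [ 7.1  6.7 -7.6] gap 0.12
```

```bash
python3 - <<'E'
from h import *
lidrel(.84,18,[.92,1.0,1.08,1.16,1.24],[20,22,24,26,28])
E
python3 -m handwheel '[[0.5,[0,1.5,-0.9],[2,0,0]],[0.5,[0,3.1,-1.7],[4,0,0]],[0.5,[0,4.7,-2.4],[6,0,0]],[0.5,[0,6.4,-2.9],[8,0,0]],[0.5,[0,8.1,-3.4],[10,0,0]]]' 40
python3 - <<'E'
from h import *
st()
im=snap('side','i_side');crop(im,290,80,470,260,3,'i_sc')
lidrel(1.24,28,[1.3,1.36,1.42,1.48,1.54],[29,30,31,32,33])
E
```

```text
0.92 [ 1.4 -1. ] 2
1.0 [ 3.  -1.9] 4
1.08 [ 4.6 -2.7] 6
1.16 [ 6.2 -3.3] 8
1.24 [ 7.9 -3.8] 10
clock: 11.72
position: [0.5927, -0.2919, 0.3747]
orientation: [-2.644, -0.01, 0.231]
contact_force: [-2.1, 8.4, 28.0]
finger_gap: 0.121
t 11.72 tcp [ 0.5927 -0.2919  0.3747] tip [ 0.5853 -0.2578  0.3105] kiln tip [ 82.3   2.6 310.5] rpy [-151.5   -0.6   13.2] q [ 0.94  0.72 -0.68  1.19  0.01  1.62 -1.  ] F [-2.1  8.4 28. ] gap 0.121
1.3 [ 1.2 -0.5] 1
1.36 [ 2.4 -1. ] 2
1.42 [ 3.6 -1.4] 3
1.48 [ 4.9 -1.7] 4
1.54 [ 6.1 -2. ] 5
```

View pics/i_sc.png

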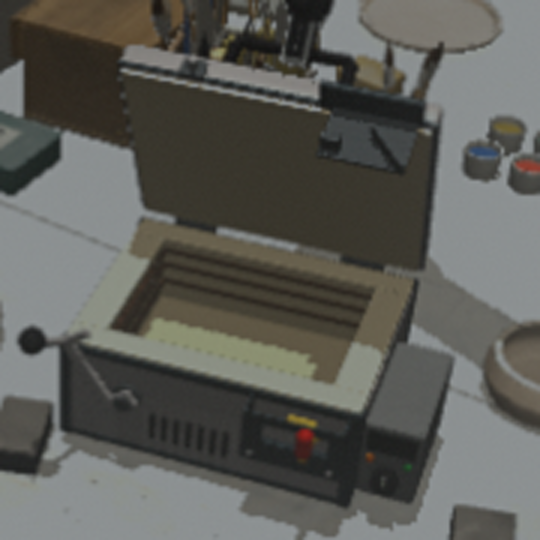

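```bash
python3 - <<'E'
from h import *
lidrel(1.24,28,[1.3,1.36,1.42,1.48,1.54],[28,28,28,28,28])
E
python3 -m handwheel '[[0.5,[0,1.0,-1.0],[0,0,0]],[0.5,[0,2.1,-1.5],[0,0,0]],[0.5,[0,3.2,-1.8],[0,0,0]],[0.5,[0,4.3,-2.1],[0,0,0]],[0.5,[0,5.5,-2.4],[0,0,0]]]' 40
python3 - <<'E'
from h import *
st()
im=snap('side','j_side');crop(im,290,80,470,260,3,'j_sc');st()
E
```

```text
1.3 [ 1.1 -0.5] 0
1.36 [ 2.2 -1. ] 0
1.42 [ 3.3 -1.4] 0
1.48 [ 4.5 -1.7] 0
1.54 [ 5.7 -2. ] 0
clock: 12.18
position: [0.6074, -0.3529, 0.3683]
orientation: [-2.652, -0.012, 0.226]
contact_force: [6.3, 4.9, 7.7]
finger_gap: 0.12
t 12.18 tcp [ 0.6074 -0.3529  0.3683] tip [ 0.6004 -0.3193  0.3039] kiln tip [145.6   3.3 303.9] rpy [-152.    -0.7   13. ] q [ 0.93  0.81 -0.65  1.04  0.05  1.7  -0.96] F [6.3 4.9 7.7] gap 0.12
t 12.23 tcp [ 0.6079 -0.3558  0.3673] tip [ 0.6012 -0.3223  0.3028] kiln tip [148.7   3.3 302.8] rpy [-152.1   -0.8   12.8] q [ 0.93  0.81 -0.64  1.03  0.05  1.7  -0.96] F [ 7.9  1.3 17. ] gap 0.121
```

View pics/j_sc.png

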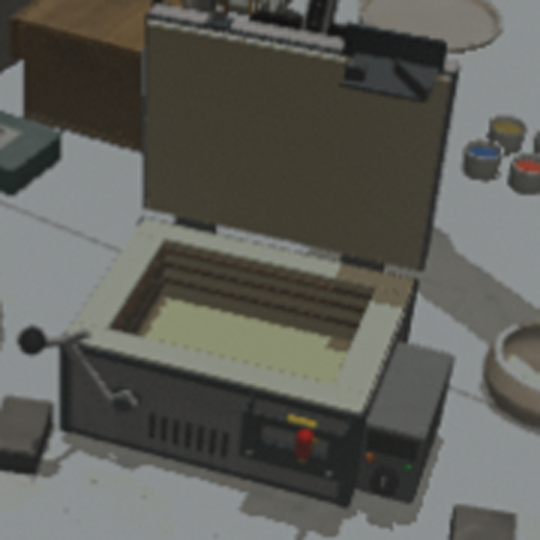

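```bash

python3 -m handwheel '[[0.5,[0,0.8,-0.1],[0,0,0]],[0.5,[0,1.6,-0.1],[0,0,0]],[0.5,[0,1.6,-0.1],[0,0,0]]]' 40
python3 -m handwheel '[[3.6,[0,0,0],[0,0,0]],[3.6,[0,0,0],[0,0,0]],[3.6,[0,0,-1],[0,0,0]],[3.6,[0,0,-4],[0,0,0]],[3.6,[0,0,-8],[0,0,0]]]' 40
python3 - <<'E'
from h import *
st()
im=snap('side','k_side');crop(im,290,80,470,260,3,'k_sc');st()
E
```

```text
clock: 12.48
position: [0.6113, -0.37, 0.3624]
orientation: [-2.657, -0.016, 0.222]
contact_force: [9.6, -4.0, 18.1]
finger_gap: 0.122
clock: 12.9
position: [0.6139, -0.4067, 0.423]
orientation: [-2.648, 0.006, 0.225]
contact_force: [1.7, -1.7, 0.2]
finger_gap: 0.422
t 12.9 tcp [ 0.6139 -0.4067  0.423 ] tip [ 0.6058 -0.3731  0.3587] kiln tip [199.2  -3.8 358.7] rpy [-151.7    0.3   12.9] q [ 0.89  0.88 -0.62  0.77  0.07  1.91 -0.94] F [ 1.7 -1.7  0.2] gap 0.422
t 12.95 tcp [ 0.6148 -0.4118  0.4328] tip [ 0.6078 -0.3787  0.3682] kiln tip [205.1  -3.1 368.2] rpy [-152.3   -0.2   12.5] q [ 0.89  0.88 -0.62  0.75  0.08  1.92 -0.94] F [-4.3 -0.7  6.3] gap 0.419
```

View pics/k_sc.png

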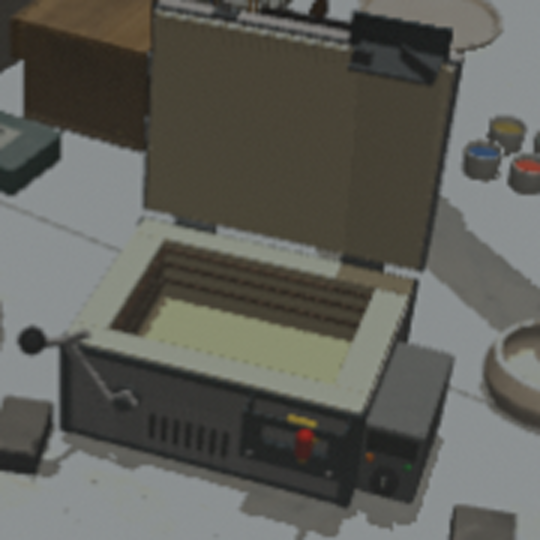

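```bash

python3 -m handwheel '[[5,[0,-1.4,-2.6],[-7,0,0]],[6,[0,-2.8,-5.3],[-14,0,0]],[8,[0,-2.8,-5.3],[-21,0,0]],[8,[0,-2.8,-5.3],[-28,0,0]]]' 40
python3 - <<'E'
from h import *
st()
rel([.515,.2,.30],[180,0,7])
E
```

```text
clock: 13.28
position: [0.6157, -0.4082, 0.4886]
orientation: [3.132, -0.005, 0.223]
contact_force: [-0.1, 0.4, -0.4]
finger_gap: 0.933
t 13.28 tcp [ 0.6157 -0.4082  0.4886] tip [ 0.6161 -0.4088  0.4156] kiln tip [236.3  -1.9 415.6] rpy [179.5  -0.3  12.8] q [ 0.84  0.6  -0.56  1.01  0.31  1.59 -0.97] F [-0.1  0.4 -0.4] gap 0.933
shift cm [  3.56 -61.65  11.01] rot deg [ 0.5 -0.3  5.8]
```

```bash

python3 -m handwheel '[[8,[2,-60,0],[0,0,0]],[8,[2,-60,0],[0,0,0]],[8,[2,-60,0],[0,0,0]],[8,[2,-60,0],[0,0,0]],[8,[2,-60,0],[0,0,0]]]' 40
python3 -m handwheel '[[8,[0,-12,0],[0,0,0]],[8,[0,-24,2],[0,0,0]],[8,[0,-34,7],[0,0,0]],[8,[0,-38,11],[0,0,0]],[8,[0,-40,11],[0,0,0]]]' 40
python3 - <<'E'
from h import *
st()
rel([.515,.2,.30],[180,0,7])
E
```

```text
clock: 13.7
position: [0.5744, -0.2014, 0.4848]
orientation: [3.141, 0.001, 0.222]
contact_force: [0.8, 0.7, 1.4]
finger_gap: 0.935
clock: 14.12
position: [0.5298, -0.0048, 0.4421]
orientation: [3.14, -0.0, 0.222]
contact_force: [1.2, 0.2, -0.0]
finger_gap: 0.939
t 14.12 tcp [ 0.5298 -0.0048  0.4421] tip [ 0.5298 -0.0049  0.3691] kiln tip [-176.6    6.3  369.1] rpy [179.9  -0.   12.7] q [ 0.6   0.21 -0.75  1.66  0.15  1.33 -1.52] F [ 1.2  0.2 -0. ] gap 0.939
shift cm [  3.07 -20.32   6.87] rot deg [ 0.1 -0.   5.7]
```

```bash

python3 -m handwheel '[[8,[4,-22,8],[0,0,0]],[8,[4,-22,8],[0,0,0]],[8,[4,-22,8],[0,0,0]],[8,[4,-22,8],[0,0,0]],[8,[4,-22,8],[0,0,0]]]' 40
python3 - <<'E'
from h import *
cams.read_camera('side')
im=snap('wrist','w9')
st()
E
```

```text
clock: 14.53
position: [0.5219, 0.1907, 0.3718]
orientation: [3.14, -0.0, 0.222]
contact_force: [1.3, -0.0, -0.1]
finger_gap: 0.936
t 14.63 tcp [0.5188 0.197  0.3705] tip [0.5185 0.1972 0.2976] kiln tip [-376.    41.5  297.6] rpy [-179.8    0.2   13.4] q [ 0.25  0.34 -0.83  1.7   0.26  1.22 -1.97] F [-0.2  0.2  0.2] gap 0.936
```

View pics/w9.png

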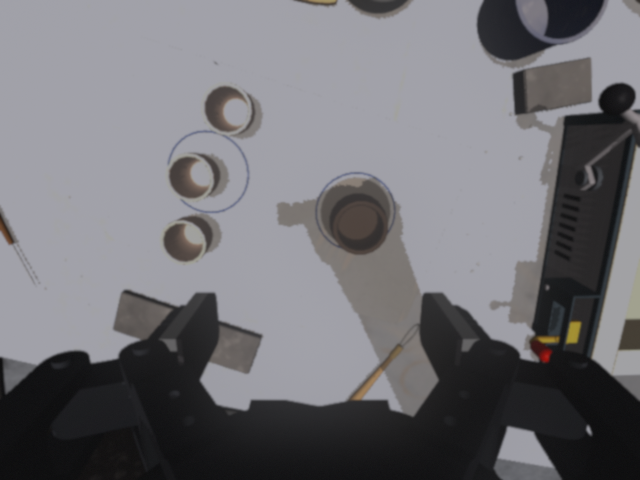

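```bash

python3 - <<'E'
from h import *
im=cv2.imread('pics/w9.png');crop(im,140,60,420,280,2.8,'w9c')
E
```

```text
(no output)
```

View pics/w9c.png

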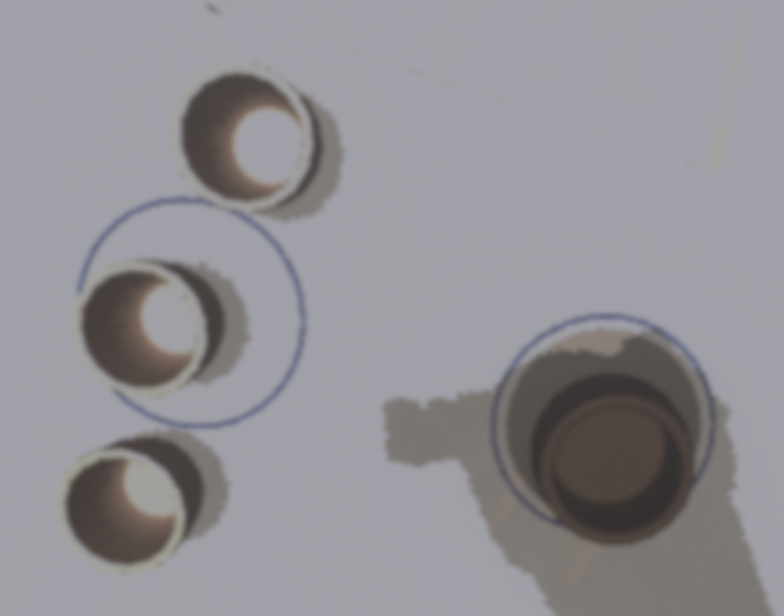

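```bash

python3 - <<'E'
from h import *
c=info('wrist');st()
v=lambda x,y:[(140+x/2.8,60+y/2.8)]
for n,p,z in [('A',(124,508),.067),('B',(143,327),.067),('C',(246,140),.067),('pot',(617,468),.069),('dry',(192,312.5),.017),('wet',(603,421),.017)]:
    P=onz(c,v(*p),z)[0];print(n,P.round(4))
rel([.5859,.31,.031],[180,0,13.4])
E
```

```text
t 14.63 tcp [0.5188 0.197  0.3705] tip [0.5185 0.1972 0.2976] kiln tip [-376.    41.5  297.6] rpy [-179.8    0.2   13.4] q [ 0.25  0.34 -0.83  1.7   0.26  1.22 -1.97] F [-0.2  0.2  0.2] gap 0.936
A [0.4471 0.3277 0.067 ]
B [0.5165 0.3303 0.067 ]
C [0.5884 0.3047 0.067 ]
pot [0.5057 0.1504 0.069 ]
dry [0.5178 0.3272 0.017 ]
wet [0.5129 0.1527 0.017 ]
shift cm [ 9.24 -9.34 26.66] rot deg [-0.2  0.2  0. ]
```

```bash

python3 -m handwheel '[[8,[9.4,-8.9,4],[0,0,0]],[8,[9.4,-8.9,8],[0,0,0]],[8,[9.4,-8.9,12],[0,0,0]],[8,[9.4,-8.9,16],[0,0,0]],[8,[9.4,-8.9,17],[0,0,0]]]' 40
python3 -m handwheel '[[8,[0,0,0],[0,0,0]]]'
python3 - <<'E'
from h import *
im=snap('wrist','w10')
st();rel([.5875,.3065,.031],[180,0,13.4])
P=[[.5875,.3065,.067],[.5165,.331,.067],[.447,.329,.067]]
print(proj(info('wrist'),P))
E
```

```text
clock: 15.05
position: [0.5921, 0.2931, 0.2206]
orientation: [-3.142, -0.002, 0.223]
contact_force: [-0.1, 0.1, -0.0]
finger_gap: 0.941
clock: 15.13
position: [0.5877, 0.2907, 0.2114]
orientation: [3.139, 0.015, 0.225]
contact_force: [-2.2, -1.4, -2.6]
finger_gap: 0.935
t 15.18 tcp [0.5888 0.2905 0.2159] tip [0.5881 0.2902 0.1429] kiln tip [-450.6  130.4  142.9] rpy [179.9   0.6  12.8] q [-0.02  0.68 -0.71  1.59  0.49  1.07 -2.21] F [-0.7 -0.6  0.9] gap 0.937
shift cm [ 0.35 -1.61 11.18] rot deg [ 0.1  0.6 -0.6]
[[292.45406704 243.52189073]
 [235.36281456 334.98865818]
 [223.47594007 417.91583581]]
```

View pics/w10.png

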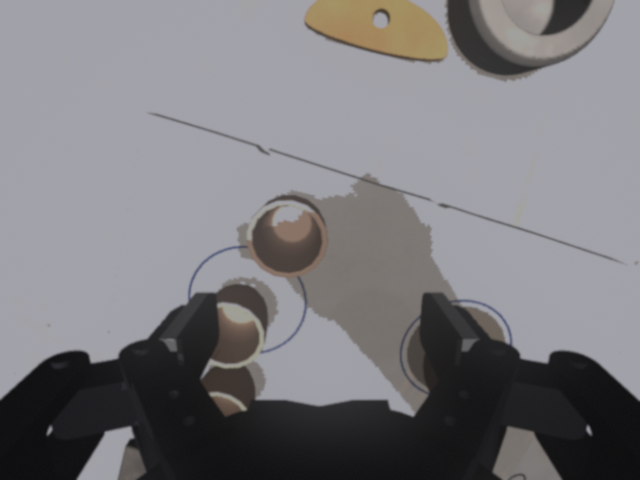

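```bash

python3 -m handwheel '[[8,[0.6,-1.8,2],[0,0,0]],[8,[0.6,-1.8,5],[0,0,0]],[8,[0.6,-1.8,8.5],[0,0,0]],[8,[0.6,-1.8,11],[0,0,0]],[8,[0.6,-1.8,11.2],[0,0,0]]]' 40
python3 - <<'E'
from h import *
im=snap('wrist','w11')
st()
E
```

```text
clock: 15.6
position: [0.5924, 0.308, 0.1077]
orientation: [3.139, 0.004, 0.221]
contact_force: [0.2, -0.9, -0.6]
finger_gap: 0.938
t 15.65 tcp [0.5933 0.3089 0.1097] tip [0.5932 0.3087 0.0367] kiln tip [-467.5  139.7   36.7] rpy [1.799e+02 1.000e-01 1.270e+01] q [-0.09  0.82 -0.63  1.61  0.58  0.91 -2.29] F [-0.3  0.   0.9] gap 0.936
```

View pics/w11.png

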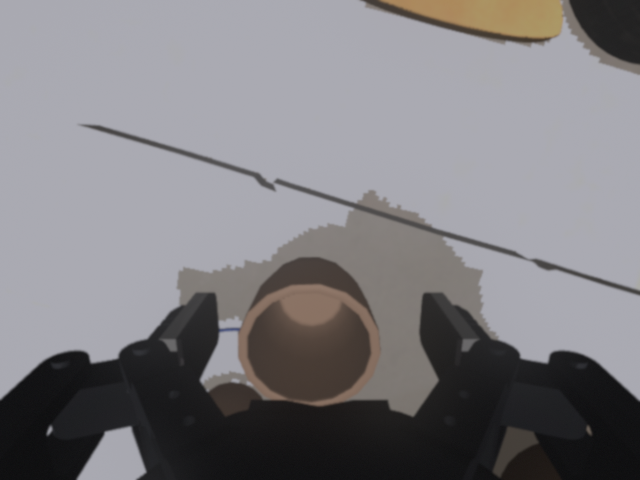

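```bash

python3 - <<'E'
from h import *
c=info('wrist');s,p,R=tool()
P=[p+R.apply([0,0,p[2]-.067])]
print(proj(c,P),onz(c,[(309,342)],.067),p)
E
```

```text
[[318.74403893 339.68563597]] [[0.59166823 0.31188853 0.067     ]] [0.59333731 0.30889927 0.10972523]
```

```bash

python3 -m handwheel '[[8,[-0.1,-0.35,0.3],[0,0,0]],[8,[-0.1,-0.35,0.3],[0,0,0]],[4,[-0.1,-0.35,0.3],[0,0,0]],[4,[-0.1,-0.35,0.3],[0,0,0]],[4,[-0.1,-0.35,0.3],[0,0,0]]]' 25
python3 -m handwheel '[[4,[0,0,0],[0,0,0]],[4,[0,0,0],[0,0,0]]]' 25
python3 - <<'E'
from h import *
im=snap('wrist','w12')
st()
E
```

```text
clock: 16.07
position: [0.593, 0.3141, 0.1087]
orientation: [-3.141, -0.003, 0.222]
contact_force: [0.2, -0.4, 7.5]
finger_gap: 0.582
clock: 16.23
position: [0.5931, 0.3142, 0.1088]
orientation: [-3.141, -0.003, 0.222]
contact_force: [-0.4, -1.0, 6.6]
finger_gap: 0.577
t 16.28 tcp [0.5931 0.3142 0.1088] tip [0.5933 0.3143 0.0358] kiln tip [-472.9  141.    35.8] rpy [-180.    -0.2   12.7] q [-0.1   0.82 -0.63  1.61  0.59  0.9  -2.3 ] F [-0.8 -1.8  7. ] gap 0.574
```

View pics/w12.png

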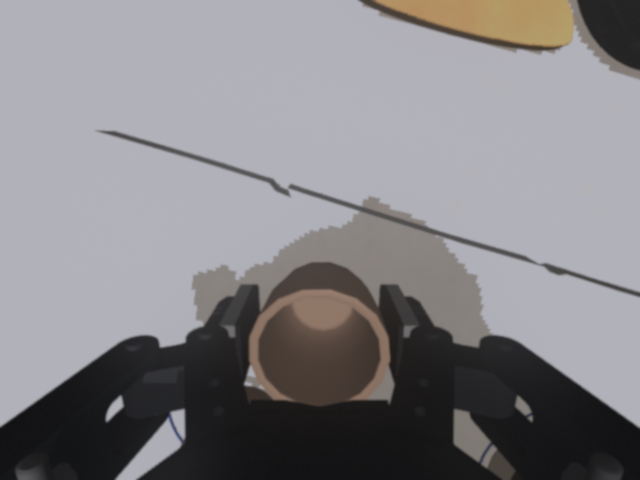

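```bash

python3 -m handwheel '[[4,[0,0,-4],[0,0,0]],[4,[0,0,-8],[0,0,0]],[4,[0,2,-12],[0,0,0]],[4,[0,5,-16],[0,0,0]],[4,[0,8.5,-18],[0,0,0]]]' 30
python3 - <<'E'
from h import *
im=snap('wrist','w13');
st();rel(kw([0,60,217])[0],[180,0,13.2])
E
```

```text
clock: 16.7
position: [0.6085, 0.2418, 0.2861]
orientation: [-3.139, -0.005, 0.228]
contact_force: [0.8, -0.7, 0.2]
finger_gap: 0.573
t 16.75 tcp [0.6144 0.2311 0.2896] tip [0.6152 0.2309 0.2166] kiln tip [-386.7  143.3  216.6] rpy [179.7  -0.6  12.4] q [ 0.11  0.6  -0.74  1.55  0.44  1.16 -2.08] F [ 4.4 -6.7  0.2] gap 0.577
shift cm [-7.69 38.82  0.08] rot deg [ 0.3 -0.6 -0.8]
```

View pics/w13.png

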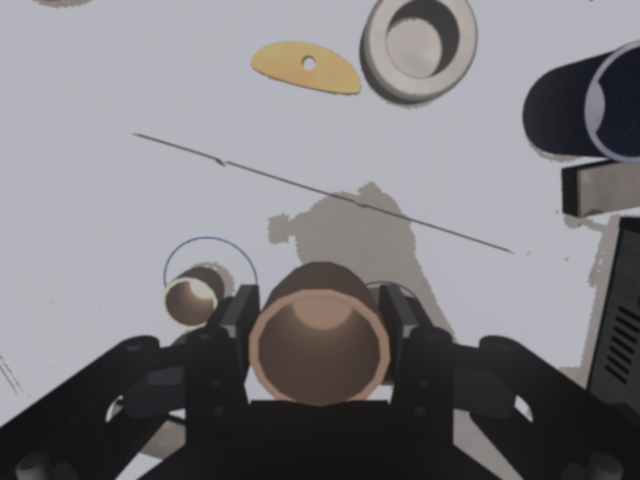

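```bash

python3 -m handwheel '[[4,[-7.7,38.8,0],[0,0,0]],[4,[-7.7,38.8,0],[0,0,0]],[4,[-7.7,38.8,0],[0,0,0]],[4,[-7.7,38.8,0],[0,0,0]],[4,[-7.7,38.8,0],[0,0,0]]]' 30
python3 -m handwheel '[[4,[-3.9,17.8,0],[0,0,0]],[4,[-3.9,17.8,0],[0,0,0]],[4,[-3.9,17.8,0],[0,0,0]],[4,[-3.9,17.8,0],[0,0,0]],[4,[-3.9,17.8,0],[0,0,0]]]' 30
python3 - <<'E'
from h import *
im=snap('wrist','w14');
st();rel(kw([0,60,217])[0],[180,0,13.2])
print(proj(info('wrist'),kw([[-74,100,118],[74,100,118],[-74,-100,118],[74,-100,118],[0,60,52]])))
E
```

```text
clock: 17.17
position: [0.6141, 0.0279, 0.2817]
orientation: [3.141, -0.0, 0.222]
contact_force: [0.7, 0.9, -1.7]
finger_gap: 0.58
clock: 17.58
position: [0.6145, -0.1614, 0.281]
orientation: [3.137, 0.002, 0.213]
contact_force: [-0.2, -1.7, -1.0]
finger_gap: 0.576
t 17.63 tcp [ 0.6145 -0.1628  0.2808] tip [ 0.6144 -0.1632  0.2078] kiln tip [ -3.2  52.6 207.8] rpy [1.797e+02 1.000e-01 1.200e+01] q [ 0.71  0.56 -0.7   1.6   0.4   1.12 -1.45] F [-0.3 -3.4 -0.3] gap 0.578
shift cm [ 0.73  0.34 -0.92] rot deg [ 0.3  0.1 -1.1]
[[203.16395503 172.8079601 ]
 [439.21972856 167.45184151]
 [231.42474817 433.08470851]
 [421.37179164 428.70435072]
 [321.24381875 211.98430787]]
```

View pics/w14.png

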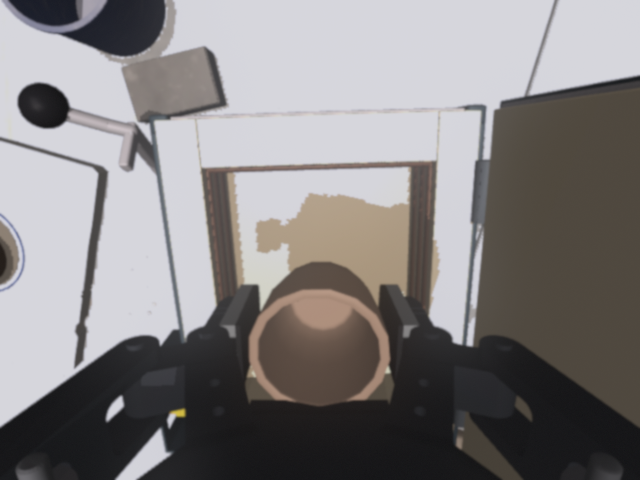

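```bash

python3 -m handwheel '[[4,[0.9,0.3,1],[0,0,-1]],[4,[0.9,0.3,5],[0,0,-1]],[4,[0.9,0.3,8.5],[0,0,-1]],[4,[0.9,0.3,11],[0,0,-1]],[4,[0.9,0.3,12.5],[0,0,-1]]]' 30
python3 - <<'E'
from h import *
st()
E
```

```text
clock: 18.05
position: [0.6232, -0.1524, 0.153]
orientation: [-3.139, 0.004, 0.24]
contact_force: [-1.4, 0.4, 0.1]
finger_gap: 0.575
t 18.05 tcp [ 0.6232 -0.1524  0.153 ] tip [ 0.6228 -0.1523  0.08  ] kiln tip [-11.8  63.2  80. ] rpy [-179.9    0.2   13.7] q [ 0.64  0.72 -0.63  1.67  0.51  0.93 -1.52] F [-1.4  0.4  0.1] gap 0.575
```

```bash

python3 -m handwheel '[[4,[0,0.8,0],[0,0,0]],[4,[0,0.8,0.4],[0,0,0]],[4,[0,0.8,0.8],[0,0,0]],[4,[0,0.8,0.8],[0,0,0]]]' 30
python3 - <<'E'
from h import *
st()
E
```

```text
clock: 18.38
position: [0.6279, -0.1612, 0.1496]
orientation: [3.141, -0.002, 0.239]
contact_force: [0.3, -0.1, -1.0]
finger_gap: 0.574
t 18.38 tcp [ 0.6279 -0.1612  0.1496] tip [ 0.628  -0.1613  0.0766] kiln tip [-2.  66.2 76.6] rpy [ 1.799e+02 -1.000e-01  1.370e+01] q [ 0.65  0.73 -0.63  1.66  0.51  0.92 -1.51] F [ 0.3 -0.1 -1. ] gap 0.574
```

```bash

python3 -m handwheel '[[4,[-0.2,0,0.3],[0,0,0]],[4,[-0.2,0,0.5],[0,0,0]],[4,[-0.2,0,0.5],[0,0,0]]]' 30
python3 - <<'E'
from h import *
st()
E
```

```text
clock: 18.63
position: [0.6253, -0.1615, 0.1441]
orientation: [3.141, -0.001, 0.24]
contact_force: [-0.2, -0.1, 0.3]
finger_gap: 0.574
t 18.63 tcp [ 0.6253 -0.1615  0.1441] tip [ 0.6253 -0.1615  0.0711] kiln tip [-2.3 63.5 71.1] rpy [180.   -0.   13.7] q [ 0.65  0.73 -0.63  1.67  0.52  0.91 -1.51] F [-0.2 -0.1  0.3] gap 0.574
```

Near the floor. Release and rise.

```bash

python3 -m handwheel '[[4,[0,0,0.1],[0,0,0]],[6.4,[0,0,0.1],[0,0,0]],[6.4,[0,0,0.1],[0,0,0]],[6.4,[0,0,0.1],[0,0,0]],[6.4,[0,0,-1],[0,0,0]]]' 30
python3 -m handwheel '[[6.4,[0,0,-3],[0,0,0]],[6.4,[0,0,-7],[0,0,0]],[6.4,[0,0,-11],[0,0,0]],[7,[0,0,-14],[0,0,0]],[8,[-2,-3,-15],[0,0,0]]]' 30
python3 - <<'E'
from h import *
st();im=snap('wrist','w15');rel([.5165,.25,.2],[180,0,13.2])
E
```

```text
clock: 19.05
position: [0.6235, -0.1612, 0.1516]
orientation: [-3.14, 0.004, 0.24]
contact_force: [-0.4, -0.0, -0.7]
finger_gap: 0.747
clock: 19.47
position: [0.6038, -0.142, 0.3101]
orientation: [3.135, -0.011, 0.233]
contact_force: [1.2, -0.8, 0.7]
finger_gap: 0.928
t 19.47 tcp [ 0.6038 -0.142   0.3101] tip [ 0.6047 -0.1423  0.2371] kiln tip [-25.7  47.9 237.1] rpy [179.6  -0.7  13.3] q [ 0.72  0.5  -0.74  1.63  0.37  1.14 -1.44] F [ 1.2 -0.8  0.7] gap 0.928
shift cm [  1.33 -39.02   3.58] rot deg [ 0.1 -0.2  0.7]
```

View pics/w15.png

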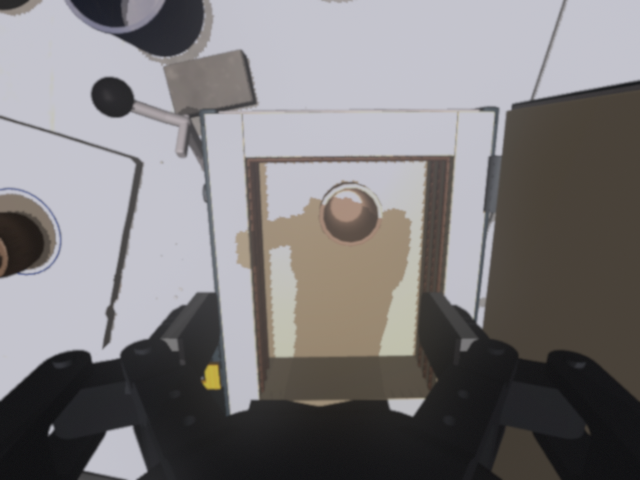

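```bash

python3 -m handwheel '[[8,[1,-39,0],[0,0,0]],[8,[1,-39,0],[0,0,0]],[8,[1,-39,0],[0,0,0]],[8,[1,-39,0],[0,0,0]],[8,[1,-39,0],[0,0,0]]]' 30
python3 -m handwheel '[[8,[0.3,-19,1],[0,0,0]],[8,[0.3,-19,2],[0,0,0]],[8,[0.3,-19,5],[0,0,0]],[8,[0.3,-19,8],[0,0,0]],[8,[0.3,-19,9],[0,0,0]]]' 30
python3 - <<'E'
from h import *
cams.read_camera('side')
im=snap('wrist','w16');st();rel([.5165,.331,.033],[180,0,13.2])
E
```

```text
clock: 19.93
position: [0.5534, 0.0685, 0.3043]
orientation: [3.141, -0.001, 0.24]
contact_force: [0.7, 0.4, -0.0]
finger_gap: 0.939
clock: 20.35
position: [0.5139, 0.2472, 0.2247]
orientation: [-3.14, -0.005, 0.242]
contact_force: [2.2, -0.3, -0.0]
finger_gap: 0.936
t 20.45 tcp [0.5087 0.2486 0.2196] tip [0.5081 0.2487 0.1466] kiln tip [-428.4   43.1  146.6] rpy [-179.8    0.4   14.3] q [ 0.1   0.54 -0.78  1.83  0.45  0.97 -2.2 ] F [-1.2 -0.8 -0.1] gap 0.935
shift cm [ 2.87 -7.76 11.36] rot deg [-0.1  0.4  1.1]
```

View pics/w16.png

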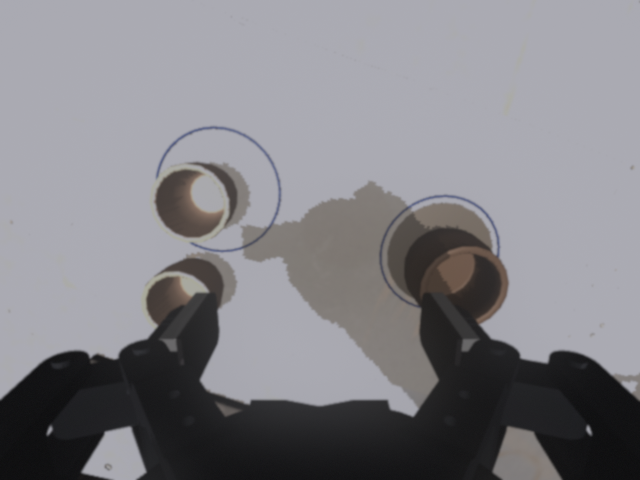

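```bash

python3 - <<'E'
from h import *
c=info('wrist')
B=onz(c,[(191,202)],.067)[0];print(B,onz(c,[(181,309)],.067),onz(c,[(464,287)],.069),onz(c,[(218,189.5)],.017))
rel([B[0],B[1],.09],[180,0,13.2]);rel([B[0],B[1],.034],[180,0,13.2])
E
```

```text
[0.51676981 0.33174471 0.067     ] [[0.44342094 0.32733496 0.067     ]] [[0.50539592 0.15076066 0.069     ]] [[0.51809371 0.32860698 0.017     ]]
shift cm [ 2.87 -7.84  5.66] rot deg [-0.1  0.4  1.1]
shift cm [ 2.91 -7.83 11.26] rot deg [-0.1  0.4  1.1]
```

```bash

python3 -m handwheel '[[8,[2,-4,1],[0,0,1]],[8,[2.9,-8,2.5],[0,0,1]],[8,[2.9,-8,4.5],[0,0,1]],[8,[2.9,-8,5.0],[0,0,1]],[8,[2.9,-8,5.0],[0,0,1]]]' 30
python3 - <<'E'
from h import *
im=snap('wrist','w17');st();c=info('wrist');s,p,R=tool()
print(proj(c,[p+R.apply([0,0,p[2]-.067])]))
E
```

```text
clock: 20.87
position: [0.5224, 0.3275, 0.1718]
orientation: [3.14, 0.003, 0.223]
contact_force: [0.6, -1.4, 0.1]
finger_gap: 0.937
t 20.92 tcp [0.5234 0.3268 0.1729] tip [0.5233 0.3267 0.0999] kiln tip [-501.    75.7   99.9] rpy [1.799e+02 1.000e-01 1.270e+01] q [-0.08  0.68 -0.72  1.73  0.53  0.94 -2.37] F [ 0.  -0.5  0. ] gap 0.939
[[318.63216552 274.12655251]]
```

View pics/w17.png

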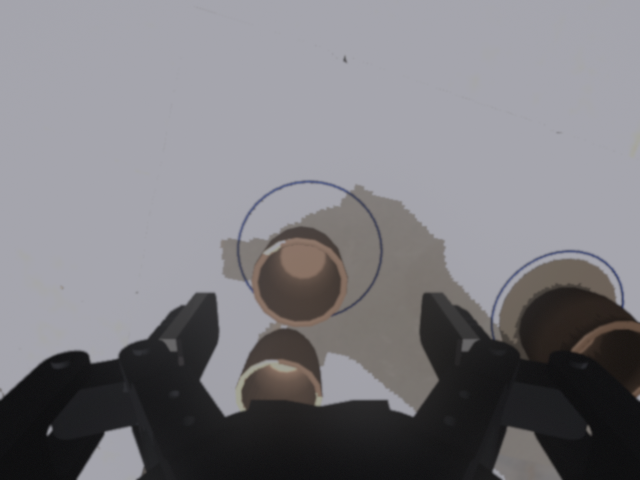

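```bash

python3 -m handwheel '[[8,[-0.4,-1.0,0],[0,0,0]],[8,[-0.4,-1.0,3],[0,0,0]],[8,[-0.4,-1.0,5.5],[0,0,0]],[8,[-0.4,-1.0,6.6],[0,0,0]],[8,[-0.4,-1.0,6.6],[0,0,0]]]' 25
python3 - <<'E'
from h import *
im=snap('wrist','w18');st();c=info('wrist');s,p,R=tool()
print(proj(c,[p+R.apply([0,0,p[2]-.067])]))
E
```

```text
clock: 21.33
position: [0.5164, 0.3353, 0.1055]
orientation: [3.14, 0.003, 0.221]
contact_force: [-0.4, -0.4, -0.9]
finger_gap: 0.935
t 21.38 tcp [0.517  0.3362 0.1071] tip [0.517  0.3361 0.0341] kiln tip [-511.6   71.7   34.1] rpy [1.80e+02 1.00e-01 1.27e+01] q [-0.14  0.76 -0.66  1.75  0.6   0.84 -2.44] F [-0.   1.2  0.1] gap 0.937
[[318.71077671 343.84103032]]
```

View pics/w18.png

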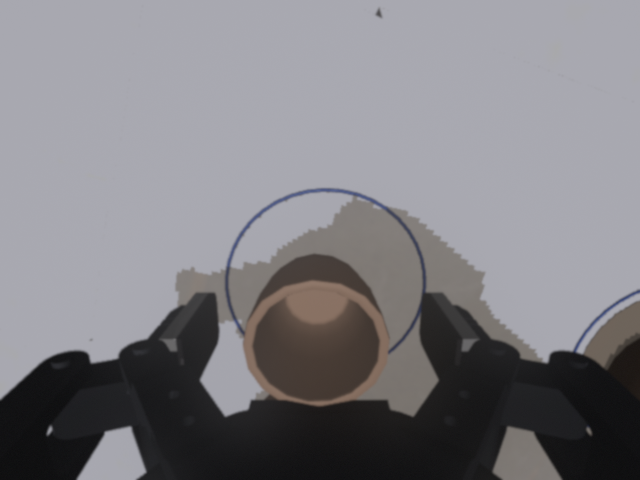

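```bash

python3 -m handwheel '[[4,[0,0,0],[0,0,0]],[4,[0,0,0],[0,0,0]],[4,[0,0,0],[0,0,0]],[4,[0,0,0],[0,0,0]],[4,[0,0,0],[0,0,0]]]' 25
python3 - <<'E'
from h import *
st()
E
python3 -m handwheel '[[4,[0,0,-4],[0,0,0]],[4,[0,0,-8],[0,0,0]],[4,[0,2,-12],[0,0,0]],[4,[0,5,-16],[0,0,0]],[4,[0,8.5,-18],[0,0,0]]]' 30
python3 - <<'E'
from h import *
st();rel(kw([0,0,215])[0],[180,0,13.2])
E
```

```text
clock: 21.8
position: [0.5182, 0.3376, 0.1091]
orientation: [-3.141, -0.003, 0.222]
contact_force: [-1.0, -1.6, 6.2]
finger_gap: 0.575
t 21.8 tcp [0.5182 0.3376 0.1091] tip [0.5184 0.3377 0.0361] kiln tip [-512.7   73.5   36.1] rpy [-180.    -0.2   12.7] q [-0.14  0.76 -0.66  1.75  0.6   0.84 -2.44] F [-1.  -1.6  6.2] gap 0.575
clock: 22.22
position: [0.5336, 0.2647, 0.2863]
orientation: [-3.139, -0.005, 0.228]
contact_force: [0.7, 0.1, 0.4]
finger_gap: 0.573
t 22.22 tcp [0.5336 0.2647 0.2863] tip [0.534  0.265  0.2133] kiln tip [-438.4   72.   213.3] rpy [-179.8   -0.3   13. ] q [ 0.1   0.51 -0.81  1.71  0.41  1.1  -2.18] F [0.7 0.1 0.4] gap 0.573
shift cm [-7.04 43.84 -0.34] rot deg [-0.2 -0.3 -0.2]
```

```bash

python3 -m handwheel '[[4,[-7,43.8,0],[0,0,0]],[4,[-7,43.8,0],[0,0,0]],[4,[-7,43.8,0],[0,0,0]],[4,[-7,43.8,0],[0,0,0]],[4,[-7,43.8,0],[0,0,0]]]' 30
python3 -m handwheel '[[4,[-3.7,23.5,0],[0,0,0]],[4,[-3.7,23.5,0],[0,0,0]],[4,[-3.7,23.5,0],[0,0,0]],[4,[-3.7,23.5,0],[0,0,0]],[4,[-3.7,23.5,0],[0,0,0]]]' 30
python3 - <<'E'
from h import *
st();rel(kw([0,0,150])[0],[180,0,13.2]);rel(kw([0,0,71.5])[0],[180,0,13.2])
E
```

```text
clock: 22.63
position: [0.5472, 0.0516, 0.2827]
orientation: [3.141, -0.001, 0.222]
contact_force: [1.4, -0.2, 0.0]
finger_gap: 0.574
clock: 23.05
position: [0.5609, -0.1564, 0.2827]
orientation: [3.141, -0.001, 0.222]
contact_force: [1.2, -0.0, -0.0]
finger_gap: 0.574
t 23.05 tcp [ 0.5609 -0.1564  0.2827] tip [ 0.561  -0.1564  0.2097] kiln tip [-22.    2.1 209.7] rpy [ 1.799e+02 -1.000e-01  1.270e+01] q [ 0.79  0.47 -0.74  1.74  0.36  1.07 -1.42] F [ 1.2 -0.  -0. ] gap 0.574
shift cm [-0.19  2.2   5.97] rot deg [ 0.1 -0.1 -0.5]
shift cm [-0.2   2.19 13.82] rot deg [ 0.1 -0.1 -0.5]
```

```bash

python3 -m handwheel '[[4,[-0.2,2,1],[0,0,0]],[4,[-0.2,2,4],[0,0,0]],[4,[-0.2,2,7.5],[0,0,0]],[4,[-0.2,2,10.5],[0,0,0]],[4,[-0.2,2,12.5],[0,0,0]]]' 30
python3 -m handwheel '[[4,[0,0,0.4],[0,0,0]],[4,[0,0,0.4],[0,0,0]],[4,[0,0,0.4],[0,0,0]]]' 30
python3 - <<'E'
from h import *
st()
E
```

```text
clock: 23.47
position: [0.5622, -0.174, 0.1541]
orientation: [-3.14, 0.002, 0.222]
contact_force: [0.2, -0.1, -0.9]
finger_gap: 0.582
clock: 23.72
position: [0.5645, -0.1739, 0.1539]
orientation: [3.141, -0.002, 0.223]
contact_force: [0.6, 0.5, -0.3]
finger_gap: 0.58
t 23.72 tcp [ 0.5645 -0.1739  0.1539] tip [ 0.5646 -0.1739  0.0809] kiln tip [-4.2  1.6 80.9] rpy [ 1.80e+02 -1.00e-01  1.28e+01] q [ 0.74  0.64 -0.64  1.81  0.49  0.86 -1.49] F [ 0.6  0.5 -0.3] gap 0.58
```

```bash

python3 -m handwheel '[[4,[0,0,0.4],[0,0,0]],[4,[0,0,0.8],[0,0,0]],[4,[0,0,0.9],[0,0,0]],[4,[0,0,0.9],[0,0,0]]]' 30
python3 - <<'E'
from h import *
st()
E
```

```text
clock: 24.05
position: [0.5639, -0.1745, 0.1443]
orientation: [3.141, -0.001, 0.222]
contact_force: [-0.8, 0.4, -0.3]
finger_gap: 0.574
t 24.05 tcp [ 0.5639 -0.1745  0.1443] tip [ 0.564  -0.1745  0.0713] kiln tip [-3.7  0.9 71.3] rpy [180.   -0.   12.7] q [ 0.73  0.65 -0.63  1.81  0.5   0.84 -1.5 ] F [-0.8  0.4 -0.3] gap 0.574
```

```bash

python3 -m handwheel '[[4,[0,0,0.1],[0,0,0]],[6.4,[0,0,0.1],[0,0,0]],[6.4,[0,0,0.1],[0,0,0]],[6.4,[0,0,0.1],[0,0,0]],[6.4,[0,0,-1],[0,0,0]]]' 30
python3 -m handwheel '[[6.4,[0,0,-3],[0,0,0]],[6.4,[0,0,-7],[0,0,0]],[6.4,[0,0,-11],[0,0,0]],[7,[0,0,-14],[0,0,0]],[8,[-2,-3,-15],[0,0,-7]]]' 30
python3 - <<'E'
from h import *
st();im=snap('wrist','w19');rel([.446,.25,.15],[180,0,28])
E
```

```text
clock: 24.47
position: [0.5621, -0.1741, 0.1522]
orientation: [-3.14, 0.003, 0.222]
contact_force: [0.2, -0.4, -0.3]
finger_gap: 0.75
clock: 24.88
position: [0.5429, -0.1541, 0.3102]
orientation: [3.134, -0.01, 0.338]
contact_force: [2.1, -0.6, 2.0]
finger_gap: 0.932
t 24.88 tcp [ 0.5429 -0.1541  0.3102] tip [ 0.5438 -0.1544  0.2372] kiln tip [-27.9 -14.3 237.2] rpy [179.5  -0.6  19.4] q [ 0.86  0.41 -0.8   1.76  0.33  1.09 -1.28] F [ 2.1 -0.6  2. ] gap 0.932
shift cm [  5.41 -40.14   8.51] rot deg [ 0.1 -0.1 -7.4]
```

View pics/w19.png

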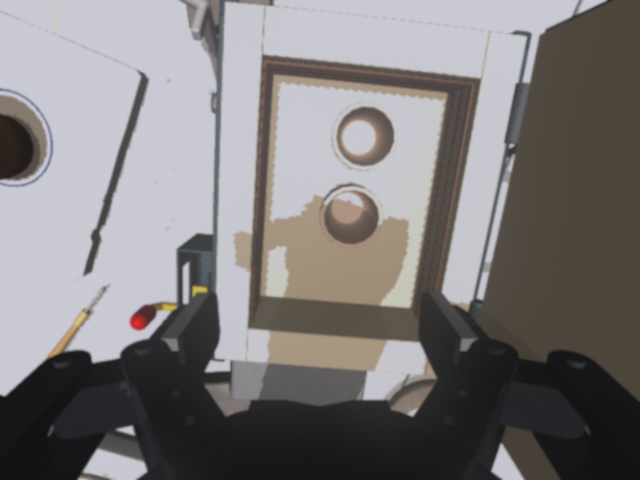

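Two cups stand in the kiln. On to the third (A).

```bash

python3 -m handwheel '[[8,[5.4,-40,0],[0,0,-7]],[8,[5.4,-40,0],[0,0,-7]],[8,[5.4,-40,0],[0,0,-7]],[8,[5.4,-40,0],[0,0,-7]],[8,[5.4,-40,0],[0,0,-7]]]' 30
python3 - <<'E'
from h import *
st();rel([.446,.25,.15],[180,0,28])
E
```

```text
clock: 25.35
position: [0.4931, 0.056, 0.3044]
orientation: [3.141, -0.0, 0.466]
contact_force: [1.1, 0.4, 0.0]
finger_gap: 0.932
t 25.35 tcp [0.4931 0.056  0.3044] tip [0.4931 0.056  0.2314] kiln tip [-244.3  -15.5  231.4] rpy [179.9  -0.   26.7] q [ 0.62  0.31 -0.92  1.92  0.29  1.05 -1.53] F [1.1 0.4 0. ] gap 0.932
shift cm [  4.51 -19.45   8.13] rot deg [ 0.1 -0.  -1.3]
```

```bash

python3 -m handwheel '[[8,[4.5,-19,1],[0,0,-1.5]],[8,[4.5,-19,2],[0,0,-1.5]],[8,[4.5,-19,5],[0,0,-1.5]],[8,[4.5,-19,7],[0,0,-1.5]],[8,[4.5,-19,8],[0,0,-1.5]]]' 30
python3 -m handwheel '[[8,[0,0,0],[0,0,0]]]'
python3 - <<'E'
from h import *
im=snap('wrist','w20');st()
E
```

```text
clock: 25.77
position: [0.4505, 0.2398, 0.2322]
orientation: [3.141, -0.004, 0.494]
contact_force: [1.0, -0.2, 1.4]
finger_gap: 0.938
clock: 25.85
position: [0.445, 0.2432, 0.228]
orientation: [-3.137, 0.004, 0.504]
contact_force: [-0.5, 0.7, 0.4]
finger_gap: 0.933
t 25.9 tcp [0.4468 0.2405 0.2293] tip [0.4465 0.2405 0.1563] kiln tip [-434.6  -18.8  156.3] rpy [-179.8    0.2   28.7] q [ 0.18  0.46 -0.9   1.96  0.44  0.94 -2.  ] F [ 0.4 -1.   0. ] gap 0.937
```

View pics/w20.png

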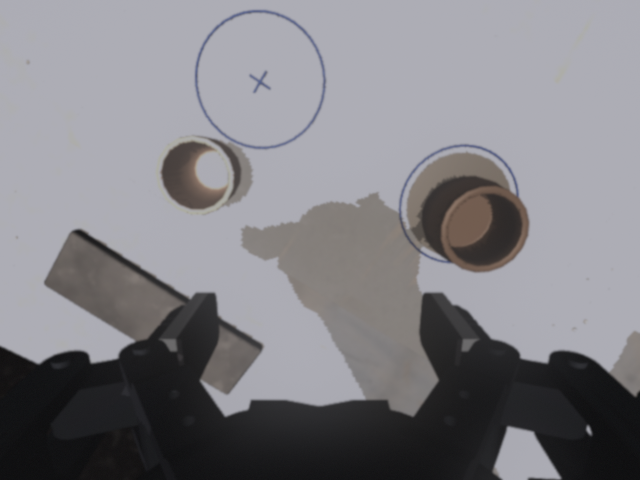

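```bash

python3 - <<'E'
from h import *
c=info('wrist')
A=onz(c,[(198,175)],.067)[0];print(A,'cross',onz(c,[(260,82)],.017),'pot',onz(c,[(485,229)],.069))
print('strip',onz(c,[(78,232),(262,347),(45,285),(228,392)],.02))
rel([A[0],A[1],.1],[180,0,28]);rel([A[0],A[1],.034],[180,0,28])
E
```

```text
[0.44898517 0.32833027 0.067     ] cross [[0.51873482 0.32809728 0.017     ]] pot [[0.50683236 0.15066872 0.069     ]]
strip [[0.35011338 0.40689445 0.02      ]
 [0.3288374  0.23220352 0.02      ]
 [0.29214592 0.41749801 0.02      ]
 [0.27236143 0.2387578  0.02      ]]
shift cm [ 4.44 -7.59  5.63] rot deg [-0.2  0.2  0.7]
shift cm [ 4.46 -7.57 12.23] rot deg [-0.2  0.2  0.7]
```

```bash

python3 -m handwheel '[[8,[2.2,-4,1],[0,0,0]],[8,[4.4,-7.6,3],[0,0,0]],[8,[4.4,-7.6,5],[0,0,0]],[8,[4.4,-7.6,5.6],[0,0,0]],[8,[4.4,-7.6,5.6],[0,0,0]]]' 30
python3 - <<'E'
from h import *
im=snap('wrist','w21');st();c=info('wrist');s,p,R=tool()
print(proj(c,[p+R.apply([0,0,p[2]-.067])]))
E
```

```text
clock: 26.32
position: [0.4529, 0.3231, 0.1737]
orientation: [3.141, 0.004, 0.493]
contact_force: [0.1, -0.5, 0.9]
finger_gap: 0.937
t 26.37 tcp [0.4537 0.3228 0.1747] tip [0.4536 0.3226 0.1017] kiln tip [-512.9    6.9  101.7] rpy [1.799e+02 1.000e-01 2.820e+01] q [-0.05  0.61 -0.81  1.88  0.56  0.9  -2.21] F [-0.6 -0.7  1.1] gap 0.936
[[318.58110217 272.73378328]]
```

View pics/w21.png

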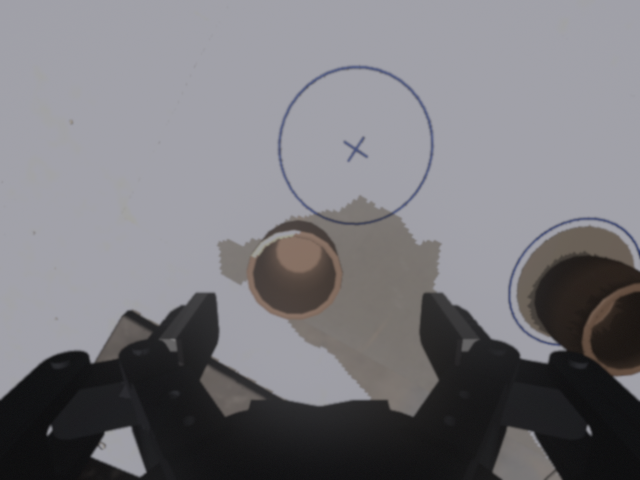

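```bash

python3 -m handwheel '[[8,[-0.1,-1.25,0],[0,0,0]],[8,[-0.1,-1.25,3],[0,0,0]],[8,[-0.1,-1.25,5.5],[0,0,0]],[8,[-0.1,-1.25,6.7],[0,0,0]],[8,[-0.1,-1.25,6.7],[0,0,0]]]' 25
python3 - <<'E'
from h import *
im=snap('wrist','w22');st();c=info('wrist');s,p,R=tool()
print(proj(c,[p+R.apply([0,0,p[2]-.067])]))
E
```

```text
clock: 26.78
position: [0.4459, 0.3334, 0.1066]
orientation: [3.141, 0.003, 0.491]
contact_force: [-0.4, -0.4, -0.2]
finger_gap: 0.933
t 26.83 tcp [0.4464 0.3343 0.108 ] tip [0.4464 0.3342 0.035 ] kiln tip [-525.9    2.5   35. ] rpy [1.80e+02 1.00e-01 2.82e+01] q [-0.13  0.71 -0.73  1.9   0.66  0.79 -2.31] F [ 0.   0.6 -0.1] gap 0.938
[[318.56495733 342.32508101]]
```

View pics/w22.png

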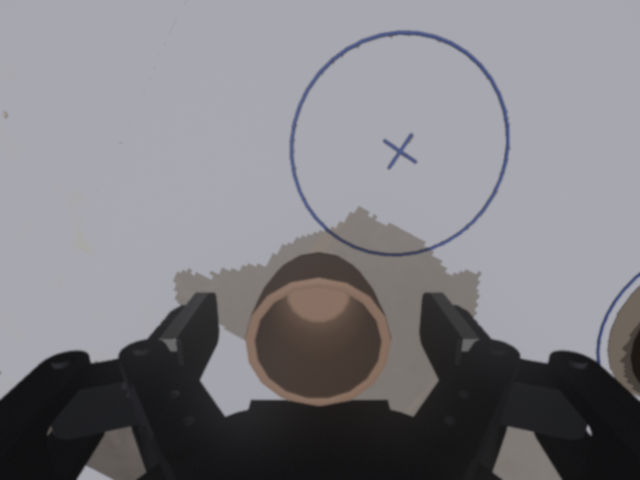

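```bash

python3 -m handwheel '[[4,[0,0,0],[0,0,0]],[4,[0,0,0],[0,0,0]],[4,[0,0,0],[0,0,0]],[4,[0,0,0],[0,0,0]],[4,[0,0,0],[0,0,0]]]' 25
python3 - <<'E'
from h import *
st()
E
python3 -m handwheel '[[4,[0,0,-4],[0,0,0]],[4,[0,0,-8],[0,0,0]],[4,[0,2,-12],[0,0,0]],[4,[0,5,-16],[0,0,0]],[4,[0,8.5,-18],[0,0,0]]]' 30
python3 - <<'E'
from h import *
st();rel(kw([0,-60,215])[0],[180,0,13.2])
E
```

```text
clock: 27.25
position: [0.4476, 0.3356, 0.1097]
orientation: [3.141, -0.003, 0.492]
contact_force: [0.5, -1.8, 5.4]
finger_gap: 0.572
t 27.25 tcp [0.4476 0.3356 0.1097] tip [0.4478 0.3357 0.0367] kiln tip [-527.     4.3   36.7] rpy [180.   -0.2  28.2] q [-0.13  0.7  -0.73  1.9   0.66  0.79 -2.31] F [ 0.5 -1.8  5.4] gap 0.572
clock: 27.67
position: [0.4826, 0.2696, 0.2872]
orientation: [-3.14, -0.005, 0.498]
contact_force: [2.0, 0.9, -0.4]
finger_gap: 0.573
t 27.67 tcp [0.4826 0.2696 0.2872] tip [0.4829 0.2699 0.2142] kiln tip [-454.9   23.4  214.2] rpy [-179.9   -0.3   28.6] q [ 0.16  0.46 -0.92  1.81  0.41  1.07 -1.98] F [ 2.   0.9 -0.4] gap 0.573
shift cm [-20.05  41.65  -0.24] rot deg [-0.1 -0.3 15.4]
```

```bash

python3 -m handwheel '[[4,[-20,41.6,0],[0,0,15]],[4,[-20,41.6,0],[0,0,15]],[4,[-20,41.6,0],[0,0,15]],[4,[-20,41.6,0],[0,0,15]],[4,[-20,41.6,0],[0,0,15]]]' 30
python3 - <<'E'
from h import *
st();rel(kw([0,-62,215])[0],[180,0,13.2])
E
```

```text
clock: 28.08
position: [0.4922, 0.0568, 0.2837]
orientation: [3.14, -0.002, 0.231]
contact_force: [1.0, 0.2, -1.1]
finger_gap: 0.571
t 28.08 tcp [0.4922 0.0568 0.2837] tip [0.4924 0.0568 0.2107] kiln tip [-245.2  -16.   210.7] rpy [ 1.799e+02 -1.000e-01  1.320e+01] q [ 0.56  0.32 -0.86  1.94  0.29  1.   -1.77] F [ 1.   0.2 -1.1] gap 0.571
shift cm [-4.6  24.53 -0.41] rot deg [ 0.1 -0.1  0. ]
```

```bash

python3 -m handwheel '[[4,[-4.6,24.5,0],[0,0,0]],[4,[-4.6,24.5,0],[0,0,0]],[4,[-4.6,24.5,0],[0,0,0]],[4,[-4.6,24.5,0],[0,0,0]],[4,[-4.6,24.5,0],[0,0,0]]]' 30
python3 -m handwheel '[[4,[-0.7,3.5,0],[0,0,0]],[4,[-0.7,3.5,0],[0,0,0]]]' 30
python3 - <<'E'
from h import *
st();rel(kw([0,-62,72])[0],[180,0,13.2]);snap('wrist','w23')
E
```

```text
clock: 28.5
position: [0.5017, -0.1515, 0.2838]
orientation: [3.14, -0.001, 0.231]
contact_force: [0.4, 0.1, -0.7]
finger_gap: 0.571
clock: 28.67
position: [0.5022, -0.1949, 0.283]
orientation: [3.137, 0.001, 0.219]
contact_force: [1.0, -0.8, -0.7]
finger_gap: 0.571
t 28.67 tcp [ 0.5022 -0.1949  0.283 ] tip [ 0.5022 -0.1952  0.21  ] kiln tip [  2.3 -64.  210. ] rpy [179.7   0.   12.5] q [ 0.92  0.38 -0.75  1.85  0.31  1.03 -1.3 ] F [ 1.  -0.8 -0.7] gap 0.571
shift cm [ 0.2  -0.27 13.8 ] rot deg [ 0.3  0.  -0.7]
```

View pics/w23.png

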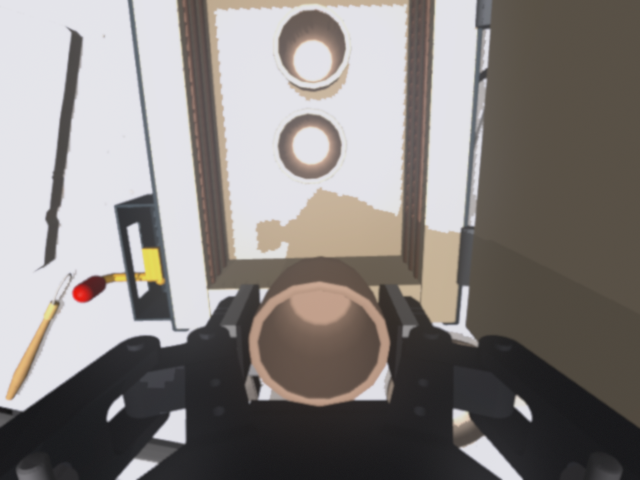

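```bash

python3 - <<'E'
from h import *
print(wk(onz(info('wrist'),[(310,146),(312,49)],.102)))
E
python3 -m handwheel '[[4,[0.2,-0.3,1],[0,0,0]],[4,[0.2,-0.3,4],[0,0,0]],[4,[0.2,-0.3,7.5],[0,0,0]],[4,[0.2,-0.3,10.5],[0,0,0]],[4,[0.2,-0.3,12.7],[0,0,0]]]' 30
python3 -m handwheel '[[4,[0,0,0.2],[0,0,0]],[4,[0,0,0.2],[0,0,0]]]' 30
python3 - <<'E'
from h import *
st()
E
```

```text
[[ -6.98132498  -0.79902214 102.        ]
 [ -4.80048038  58.4627857  102.        ]]
clock: 29.13
position: [0.5034, -0.1786, 0.1532]
orientation: [-3.139, 0.001, 0.235]
contact_force: [1.1, -0.3, -0.4]
finger_gap: 0.568
clock: 29.3
position: [0.5038, -0.179, 0.1527]
orientation: [-3.139, 0.002, 0.234]
contact_force: [-0.0, 0.1, 0.1]
finger_gap: 0.573
t 29.3 tcp [ 0.5038 -0.179   0.1527] tip [ 0.5036 -0.1789  0.0797] kiln tip [-13.2 -58.9  79.7] rpy [-1.798e+02  1.000e-01  1.340e+01] q [ 0.81  0.56 -0.65  1.95  0.47  0.79 -1.44] F [-0.   0.1  0.1] gap 0.573
```

```bash

python3 -m handwheel '[[4,[-0.3,0.6,0.4],[0,0,0]],[4,[-0.3,0.6,0.7],[0,0,0]],[4,[-0.3,0.6,0.8],[0,0,0]],[4,[-0.3,0.6,0.8],[0,0,0]]]' 30
python3 - <<'E'
from h import *
st()
E
```

```text
clock: 29.63
position: [0.5032, -0.1887, 0.1464]
orientation: [3.141, -0.001, 0.23]
contact_force: [-1.0, 0.3, -0.8]
finger_gap: 0.567
t 29.63 tcp [ 0.5032 -0.1887  0.1464] tip [ 0.5033 -0.1887  0.0734] kiln tip [ -3.7 -61.4  73.4] rpy [ 1.799e+02 -1.000e-01  1.320e+01] q [ 0.82  0.57 -0.64  1.95  0.48  0.78 -1.44] F [-1.   0.3 -0.8] gap 0.567
```

```bash

python3 -m handwheel '[[4,[0,0,0.2],[0,0,0]],[4,[0,0,0.2],[0,0,0]],[6.4,[0,0,0.2],[0,0,0]],[6.4,[0,0,0.2],[0,0,0]],[6.4,[0,0,0.2],[0,0,0]]]' 30
python3 -m handwheel '[[6.4,[0,0,-1],[0,0,0]],[6.4,[0,0,-4],[0,0,0]],[6.4,[0,0,-8],[0,0,0]],[7,[0,0,-12],[0,0,0]],[6,[0,-1,-16],[0,0,0]]]' 30
python3 - <<'E'
from h import *
st();snap('wrist','w24');im=snap('scene','l_scene')
E
```

```text
clock: 30.05
position: [0.5029, -0.1883, 0.1438]
orientation: [3.141, -0.0, 0.231]
contact_force: [-0.1, -0.3, -0.6]
finger_gap: 0.753
clock: 30.47
position: [0.5003, -0.1799, 0.3057]
orientation: [-3.142, 0.0, 0.229]
contact_force: [1.2, -1.3, 0.2]
finger_gap: 0.71
t 30.47 tcp [ 0.5003 -0.1799  0.3057] tip [ 0.5003 -0.1799  0.2327] kiln tip [-13.  -62.4 232.7] rpy [-180.     0.    13.1] q [ 0.93  0.35 -0.78  1.84  0.28  1.07 -1.29] F [ 1.2 -1.3  0.2] gap 0.71
```

View pics/w24.png

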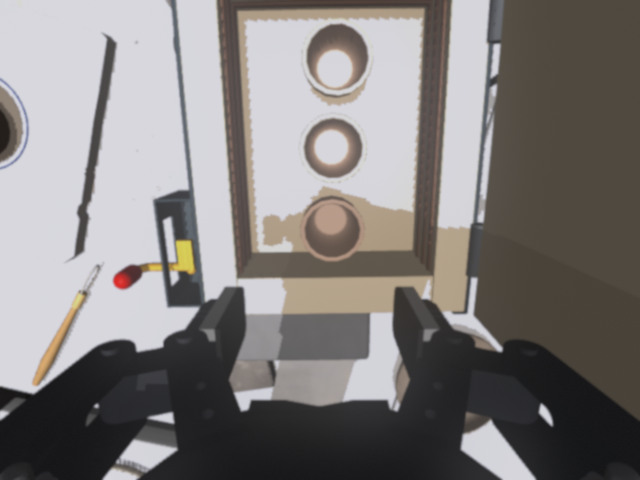

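View pics/l_scene.png

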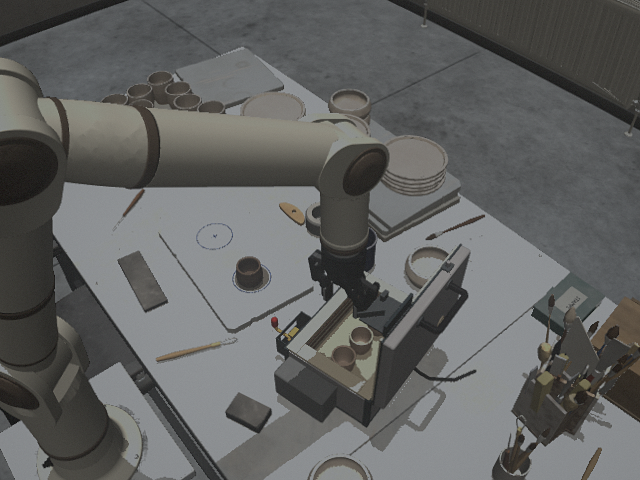

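```bash

python3 -m handwheel '[[4,[0,-1,-4],[0,0,0]],[3.6,[1,-1,-8],[0,0,0]],[3.6,[2,-1,-12],[0,0,0]],[3.6,[3,-1,-16],[0,0,0]],[3.6,[4,-1,-19],[0,0,0]]]' 30
python3 - <<'E'
from h import *
st();rel([.6157,-.4082,.4886],[180,0,12.9],tip=0);im=snap('side','m_side');crop(im,290,80,470,260,3,'m_sc')
E
```

```text
clock: 30.98
position: [0.5375, -0.1589, 0.4979]
orientation: [3.139, -0.003, 0.231]
contact_force: [1.5, -0.4, 0.5]
finger_gap: 0.42
t 30.98 tcp [ 0.5375 -0.1589  0.4979] tip [ 0.5377 -0.159   0.4249] kiln tip [-24.8 -21.2 424.9] rpy [179.9  -0.2  13.3] q [ 0.9   0.27 -0.83  1.49  0.2   1.47 -1.27] F [ 1.5 -0.4  0.5] gap 0.42
shift cm [ 1.89 26.06  0.99] rot deg [ 0.1 -0.2  0.4]
```

View pics/m_sc.png

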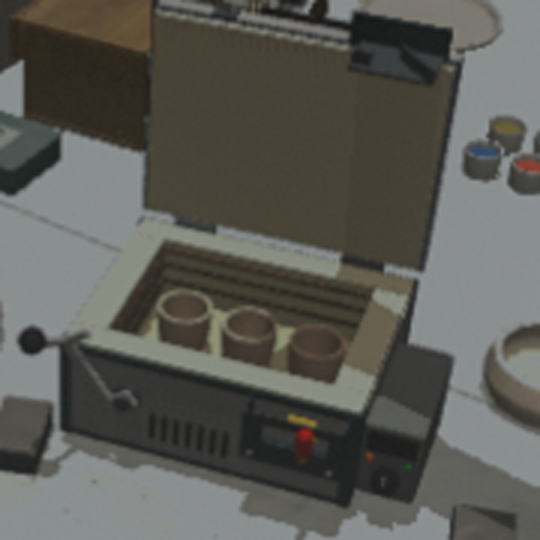

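Three cups upright in the chamber. Back over the lid to take its handle again.

```bash

python3 -m handwheel '[[3.6,[2,26.5,0],[0,0,0]],[3.6,[2,26.5,0],[0,0,0]],[3.6,[2,26.5,0],[0,0,0]],[3.6,[2,26.5,0],[0,0,0]],[3.6,[2,26.5,0],[0,0,0]]]' 30
python3 -m handwheel '[[3.6,[0.4,5.5,0.5],[7,0,0]],[3.6,[0.4,5.5,1],[14,0,0]],[3.6,[0.4,5.5,1],[21,0,0]],[3.6,[0.4,5.5,1],[28,0,0]]]' 30
python3 - <<'E'
from h import *
cams.read_camera('side');st();rel([.6148,-.4118,.4328],[-152.2,0,12.8],tip=0);snap('wrist','w25')
E
```

```text
clock: 31.45
position: [0.5999, -0.3601, 0.4938]
orientation: [3.142, 0.0, 0.231]
contact_force: [1.1, 0.4, 1.2]
finger_gap: 0.424
clock: 31.78
position: [0.6157, -0.4099, 0.475]
orientation: [-2.687, 0.0, 0.233]
contact_force: [1.0, 0.8, -3.3]
finger_gap: 0.423
t 31.83 tcp [ 0.6127 -0.4142  0.4717] tip [ 0.605  -0.3831  0.4061] kiln tip [208.7  -6.9 406.1] rpy [-154.     0.6   12.7] q [ 0.84  0.85 -0.52  0.67  0.03  1.99 -0.92] F [-4.3 -6.1 -3.9] gap 0.419
shift cm [0.3  1.54 3.57] rot deg [ 1.8  0.5 -0.3]
```

View pics/w25.png

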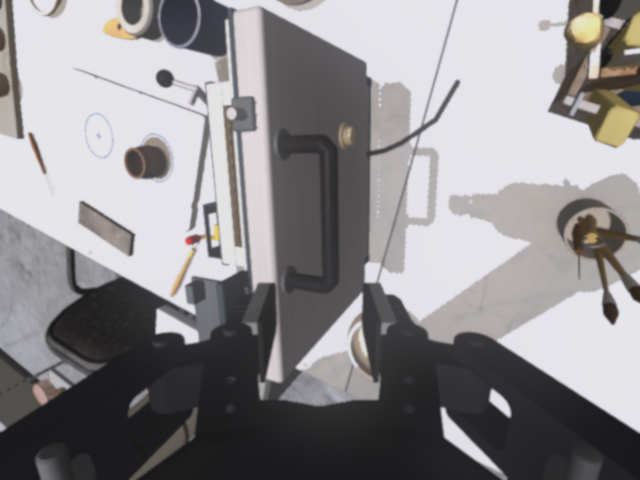

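```bash

python3 -m handwheel '[[3.6,[0.3,1.5,1],[0,0,0]],[3.6,[0.3,1.5,2.5],[0,0,0]],[3.6,[0.3,1.5,3.6],[0,0,0]],[3.6,[0.3,1.5,3.6],[0,0,0]]]' 30
python3 - <<'E'
from h import *
st();rel([.6123,-.370,.3624],[-152.2,0,12.8],tip=0)
im=snap('scene','n_scene');crop(im,300,180,500,420,2.5,'n_sc')
E
```

```text
clock: 32.22
position: [0.6172, -0.4044, 0.4397]
orientation: [-2.703, 0.004, 0.235]
contact_force: [-0.3, 0.3, -1.2]
finger_gap: 0.417
t 32.22 tcp [ 0.6172 -0.4044  0.4397] tip [ 0.6098 -0.3743  0.3736] kiln tip [ 2.013e+02 -2.000e-01  3.736e+02] rpy [-154.9    0.2   13.4] q [ 0.86  0.84 -0.55  0.77  0.06  1.9  -0.92] F [-0.3  0.3 -1.2] gap 0.417
shift cm [0.35 0.15 8.46] rot deg [2.7 0.5 0.5]
```

View pics/n_sc.png

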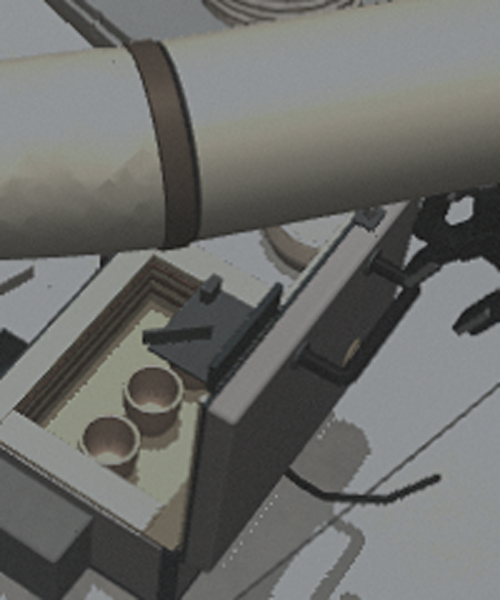

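```bash

python3 -m handwheel '[[3.6,[0.3,0.1,2],[2.7,0,0]],[3.6,[0.3,0.1,4],[2.7,0,0]],[3.6,[0.3,0.1,6],[2.7,0,0]],[3.6,[0.3,0.1,6],[2.7,0,0]]]' 30
python3 - <<'E'
from h import *
st();rel([.6123,-.370,.3624],[-152.2,0,12.8],tip=0)
snap('wrist','w26')
E
```

```text
clock: 32.6
position: [0.6134, -0.3802, 0.3831]
orientation: [-2.653, 0.006, 0.233]
contact_force: [-0.1, 0.6, -0.5]
finger_gap: 0.418
t 32.6 tcp [ 0.6134 -0.3802  0.3831] tip [ 0.605  -0.347   0.3186] kiln tip [173.6   1.5 318.6] rpy [-152.     0.4   13.4] q [ 0.88  0.84 -0.57  0.92  0.03  1.79 -0.92] F [-0.1  0.6 -0.5] gap 0.418
shift cm [0.15 0.07 2.3 ] rot deg [-0.2  0.6  0.3]
```

View pics/w26.png

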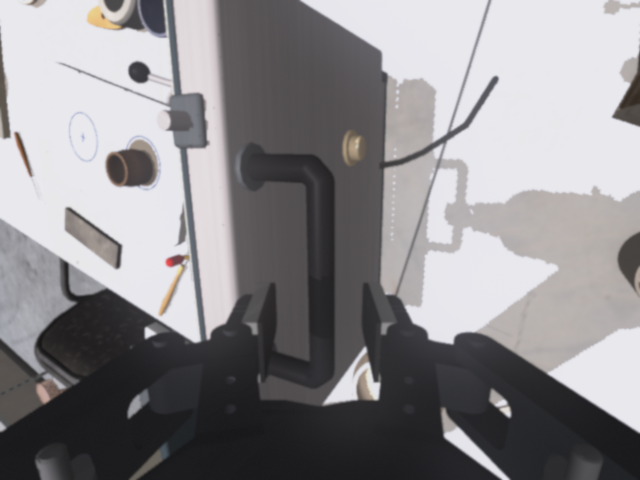

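Bar is well between the fingers. Go in and close.

```bash

python3 -m handwheel '[[3.6,[0,0,1.2],[0,0,0]],[3.6,[0,0,2.2],[0,0,0]],[0.5,[0,0,2.2],[0,0,0]],[0.5,[0,0,2.2],[0,0,0]],[0.5,[0,0,2.2],[0,0,0]]]' 40
python3 - <<'E'
from h import *
st()
lidrel(1.58,28,[1.5,1.4,1.3,1.2,1.1],[28,27,25,23,21])
E
```

```text
clock: 33.07
position: [0.6118, -0.373, 0.368]
orientation: [-2.657, 0.002, 0.23]
contact_force: [-1.3, -0.3, 2.4]
finger_gap: 0.12
t 33.07 tcp [ 0.6118 -0.373   0.368 ] tip [ 0.6039 -0.3399  0.3034] kiln tip [166.5   2.  303.4] rpy [-1.522e+02  1.000e-01  1.320e+01] q [ 0.89  0.83 -0.57  0.97  0.03  1.74 -0.92] F [-1.3 -0.3  2.4] gap 0.12
1.5 [-1.6  0.3] 0
1.4 [-3.6  0.8] -1
1.3 [-5.7  1.6] -3
1.2 [-7.6  2.5] -5
1.1 [-9.5  3.6] -7
```

```bash

python3 -m handwheel '[[0.5,[0,-1.6,0.3],[0,0,0]],[0.5,[0,-3.6,0.8],[-1,0,0]],[0.5,[0,-5.7,1.6],[-3,0,0]],[0.5,[0,-7.6,2.5],[-5,0,0]],[0.5,[0,-9.5,3.6],[-7,0,0]]]' 40
python3 - <<'E'
from h import *
st()
lidrel(1.1,21,[1.0,.9,.8,.7,.6],[19,17,15,13,11],6)
E
```

```text
clock: 33.48
position: [0.5884, -0.2776, 0.3814]
orientation: [-2.787, 0.002, 0.226]
contact_force: [-2.0, -5.1, 4.5]
finger_gap: 0.122
t 33.48 tcp [ 0.5884 -0.2776  0.3814] tip [ 0.5826 -0.2529  0.3129] kiln tip [ 76.9   1.1 312.9] rpy [-1.597e+02  1.000e-01  1.290e+01] q [ 0.87  0.61 -0.6   1.28  0.03  1.53 -1.01] F [-2.  -5.1  4.5] gap 0.122
1.0 [-1.9  1.1] -2
0.9 [-3.7  2.3] -4
0.8 [-5.4  3.7] -6
0.7 [-6.9  5.2] -8
0.6 [-8.3  6.9] -10
```

```bash

python3 -m handwheel '[[0.5,[0,-1.9,1.1],[-2,0,0]],[0.5,[0,-3.7,2.3],[-4,0,0]],[0.5,[0,-5.4,3.7],[-6,0,0]],[0.5,[0,-6.9,5.2],[-8,0,0]],[0.5,[0,-8.3,6.9],[-10,0,0]]]' 40
python3 - <<'E'
from h import *
st()
lidrel(.6,11,[.5,.4,.3,.2,.12],[9,7,5,3,2],6)
im=snap('side','o_side');crop(im,290,80,470,260,3,'o_sc')
E
```

```text
clock: 33.9
position: [0.5638, -0.1756, 0.3466]
orientation: [-2.957, 0.006, 0.229]
contact_force: [-8.8, -0.5, 7.8]
finger_gap: 0.119
t 33.9 tcp [ 0.5638 -0.1756  0.3466] tip [ 0.5603 -0.1626  0.2749] kiln tip [-16.1   0.  274.9] rpy [-169.4    0.3   13.1] q [ 0.78  0.45 -0.61  1.58  0.09  1.27 -1.17] F [-8.8 -0.5  7.8] gap 0.119
0.5 [-1.5  1.6] -2
0.4 [-2.8  3.2] -4
0.3 [-4.  5.] -6
0.2 [-5.   6.9] -8
0.12 [-5.5  8.5] -9
```

View pics/o_sc.png

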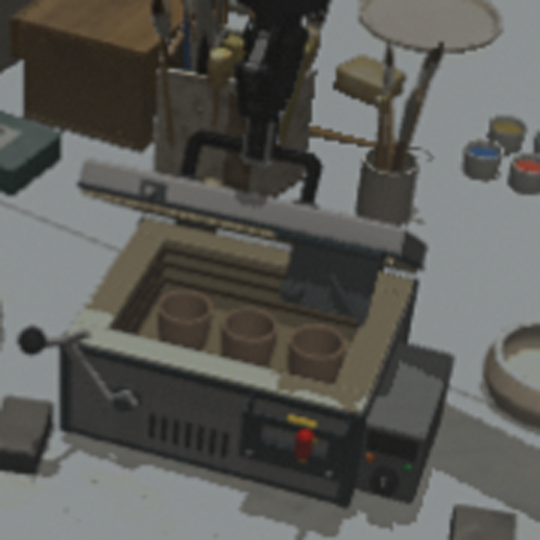

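```bash

python3 -m handwheel '[[0.5,[0,-1.5,1.6],[-2,0,0]],[0.5,[0,-2.8,3.2],[-4,0,0]],[0.5,[0,-4,5.0],[-6,0,0]],[0.5,[0,-5,6.9],[-8,0,0]],[0.5,[0,-5.5,8.5],[-9,0,0]]]' 40
python3 - <<'E'
from h import *
st()
lidrel(.12,2,[.08,.04,0],[1,1,0],6)
E
```

```text
clock: 34.37
position: [0.5467, -0.1035, 0.2713]
orientation: [-3.109, 0.008, 0.233]
contact_force: [-10.0, 5.3, 7.3]
finger_gap: 0.116
t 34.37 tcp [ 0.5467 -0.1035  0.2713] tip [ 0.5456 -0.1014  0.1983] kiln tip [-79.1  -0.4 198.3] rpy [-178.2    0.5   13.4] q [ 0.63  0.41 -0.6   1.8   0.23  1.02 -1.39] F [-10.    5.3   7.3] gap 0.116
0.08 [-0.4  0.7] -1
0.04 [-0.7  1.5] -1
0 [-1.1  2.3] -2
```

```bash

python3 -m handwheel '[[0.5,[0,-0.4,0.7],[-1,0,0]],[0.5,[0,-0.7,1.5],[-1.5,0,0]],[0.5,[0,-1,2.2],[-2,0,0]],[0.5,[0,-1.1,2.5],[-2,0,0]],[0.5,[0,-1.1,2.5],[-2,0,0]]]' 40
python3 - <<'E'
from h import *
st()
im=snap('side','p_side');crop(im,290,130,450,260,4,'p_sc');st()
E
```

```text
clock: 34.78
position: [0.5442, -0.0924, 0.2483]
orientation: [3.14, 0.009, 0.233]
contact_force: [-16.3, 7.6, 20.5]
finger_gap: 0.121
t 34.78 tcp [ 0.5442 -0.0924  0.2483] tip [ 0.5436 -0.0927  0.1753] kiln tip [-88.   -0.4 175.3] rpy [179.9   0.5  13.3] q [ 0.58  0.42 -0.58  1.84  0.28  0.97 -1.46] F [-16.3   7.6  20.5] gap 0.121
t 34.83 tcp [ 0.5442 -0.0925  0.2483] tip [ 0.5436 -0.0927  0.1753] kiln tip [-88.   -0.4 175.3] rpy [180.    0.5  13.3] q [ 0.58  0.42 -0.58  1.84  0.28  0.97 -1.46] F [-16.1   7.4  18.4] gap 0.12
```

View pics/p_sc.png

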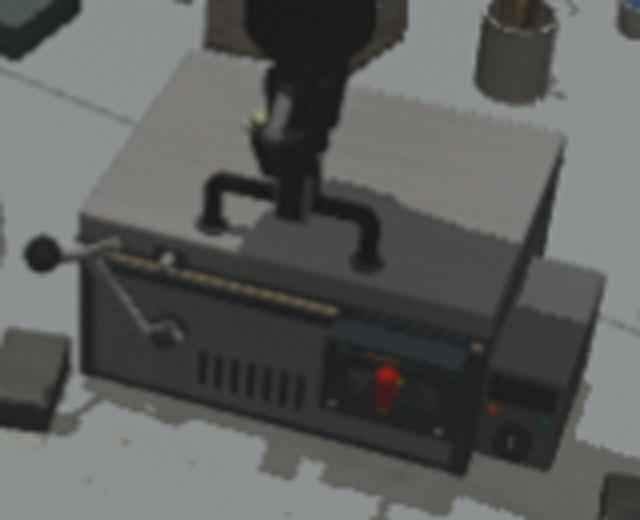

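```bash

python3 -m handwheel '[[0.5,[-0.2,0,0.2],[0,0,0]],[0.5,[-0.4,0,0.4],[0,0,0]],[0.5,[-0.4,0,0.4],[0,0,0]]]' 40
python3 - <<'E'
from h import *
st()
D=info('side')
snap('side','q_side')
for f in ['a','f','p','q']:
    im=cv2.imread(f'pics/{f}_side.png').astype(int)[210:250,370:410];m=((im[:,:,2]-im[:,:,1])>45)
    y,x=np.nonzero(m); u=x.mean()+370; v=y.mean()+210
    print(f,u,v,m.sum(),wk(onz(D,[(u,v)],.121)))
E
```

```text
clock: 35.08
position: [0.5436, -0.0925, 0.2481]
orientation: [3.139, 0.001, 0.233]
contact_force: [-14.7, 9.5, 36.6]
finger_gap: 0.121
t 35.08 tcp [ 0.5436 -0.0925  0.2481] tip [ 0.5436 -0.0927  0.1751] kiln tip [-88.   -0.3 175.1] rpy [1.798e+02 1.000e-01 1.330e+01] q [ 0.59  0.42 -0.58  1.85  0.28  0.96 -1.46] F [-14.7   9.5  36.6] gap 0.121
a 384.95 223.1 20 [[-149.00509203  -77.56630998  121.        ]]
f 391.61538461538464 224.6153846153846 13 [[-148.10041309  -93.78270844  121.        ]]
p 386.1 223.3 20 [[-148.63478723  -80.30675982  121.        ]]
q 386.0 223.38095238095238 21 [[-149.00948281  -80.17074032  121.        ]]
```

```bash

python3 -m handwheel '[[0.5,[0.3,0,-0.3],[0,0,0]],[6,[0.3,0,-0.3],[0,0,0]],[6,[0.3,0,-0.3],[0,0,0]],[6,[0.3,0,-2],[0,0,0]],[6,[0.3,0,-6],[0,0,0]]]' 40
python3 -m handwheel '[[3,[0,0,-3],[0,0,-7]],[0,[2,-2,-4],[0,0,-14]],[0,[5,-4,-4],[0,0,-21]],[0,[8,-6,-4],[0,0,-28]],[0,[10,-8,-4],[0,0,-35]]]' 30
python3 - <<'E'
from h import *
st();rel(kw([-147,168,220])[0],[180,0,58])
im=snap('side','r_side');crop(im,290,130,450,260,4,'r_sc')
E
```

```text
clock: 35.55
position: [0.5431, -0.0962, 0.2985]
orientation: [-3.141, 0.012, 0.229]
contact_force: [-0.7, -1.2, -0.2]
finger_gap: 0.683
clock: 35.97
position: [0.6275, 0.0056, 0.3427]
orientation: [3.139, 0.002, 0.844]
contact_force: [0.2, 0.3, 0.1]
finger_gap: 0.008
t 35.97 tcp [0.6275 0.0056 0.3427] tip [0.6276 0.0054 0.2697] kiln tip [-164.3  103.8  269.7] rpy [1.798e+02 1.000e-01 4.830e+01] q [ 0.47  0.49 -0.73  1.56  0.34  1.22 -1.05] F [0.2 0.3 0.1] gap 0.008
shift cm [4.25 5.12 4.98] rot deg [ 0.2  0.1 -9.7]
```

View pics/r_sc.png

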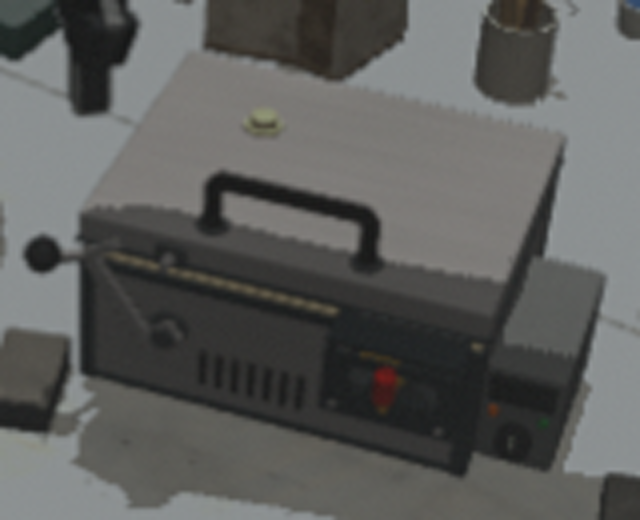

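```bash

python3 -m handwheel '[[0,[4,5,0],[0,0,-55]],[0,[4,5,0],[0,0,-55]],[0,[4,5,0],[0,0,-55]],[0,[4,5,0],[0,0,-55]],[0,[4,5,0],[0,0,-55]]]' 30
python3 -m handwheel '[[0,[0,0,0],[0,0,-19]],[0,[0,0,0],[0,0,-19]],[0,[0,0,0],[0,0,-19]]]' 30
python3 - <<'E'
from h import *
st();rel(kw([-148,168,132])[0],[180,0,103.2])
snap('wrist','w27')
E
```

```text
clock: 36.43
position: [0.6895, 0.001, 0.3409]
orientation: [-3.139, 0.003, 1.469]
contact_force: [-0.7, 0.3, -0.4]
finger_gap: 0.002
clock: 36.68
position: [0.6892, 0.0007, 0.3413]
orientation: [-3.138, 0.003, 1.801]
contact_force: [0.1, 0.4, 0.7]
finger_gap: 0.001
t 36.68 tcp [0.6892 0.0007 0.3413] tip [6.890e-01 4.000e-04 2.683e-01] kiln tip [-145.4  162.5  268.3] rpy [-179.8    0.2  103.2] q [ 0.51  0.67 -0.9   1.39  0.53  1.34 -0.17] F [0.1 0.4 0.7] gap 0.001
shift cm [ 0.28  0.57 13.63] rot deg [-0.2  0.2 -0. ]
```

View pics/w27.png

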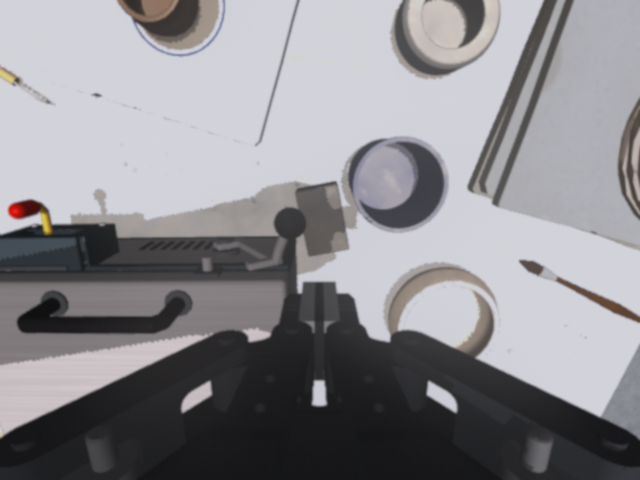

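```bash

python3 - <<'E'
from h import *
print(wk(onz(info('wrist'),[(289,222)],.148)))
E
python3 -m handwheel '[[0,[0.2,0.6,2],[0,0,0]],[0,[0.2,0.6,5],[0,0,0]],[0,[0.2,0.6,9],[0,0,0]],[0,[0.2,0.6,12],[0,0,0]],[0,[0.2,0.6,13.5],[0,0,0]]]' 30
python3 - <<'E'
from h import *
cams.read_camera('side');st();snap('wrist','w28')
E
```

```text
[[-151.91153995  140.1889722   148.        ]]
clock: 37.15
position: [0.6926, 0.0031, 0.2019]
orientation: [-3.134, 0.003, 1.793]
contact_force: [0.1, -0.6, 0.6]
finger_gap: -0.004
t 37.2 tcp [0.6923 0.0032 0.2007] tip [0.6916 0.0029 0.1277] kiln tip [-147.3  165.7  127.7] rpy [-1.795e+02  1.000e-01  1.028e+02] q [ 0.48  0.8  -0.82  1.5   0.63  1.13 -0.25] F [-0.2 -0.  -2.4] gap 0.006
```

View pics/w28.png

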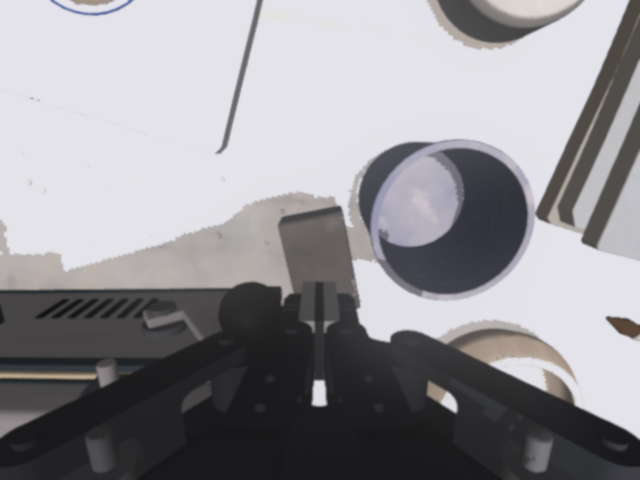

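```bash

python3 -m handwheel '[[0,[0,-1.2,0],[0,0,0]],[0,[0,-2.4,-0.4],[0,0,0]],[0,[0,-3.6,-0.9],[0,0,0]],[0,[0,-4.7,-1.4],[0,0,0]],[0,[0,-5.4,-1.7],[0,0,0]]]' 30
python3 -m handwheel '[[0,[0,0,0],[0,0,0]]]'
python3 - <<'E'
from h import *
st();snap('wrist','w29');im=snap('side','s_side');crop(im,290,130,450,260,4,'s_sc')
E
```

```text
clock: 37.67
position: [0.6435, -0.0071, 0.2283]
orientation: [3.137, 0.005, 1.795]
contact_force: [2.6, -0.1, 1.5]
finger_gap: -0.001
clock: 37.75
position: [0.642, -0.0076, 0.2268]
orientation: [3.141, 0.005, 1.796]
contact_force: [2.3, -0.3, 1.4]
finger_gap: 0.002
t 37.75 tcp [ 0.642  -0.0076  0.2268] tip [ 0.6421 -0.0079  0.1538] kiln tip [-148.   114.9  153.8] rpy [180.    0.3 102.9] q [ 0.56  0.7  -0.87  1.63  0.59  1.1  -0.25] F [ 2.3 -0.3  1.4] gap 0.002
```

View pics/s_sc.png

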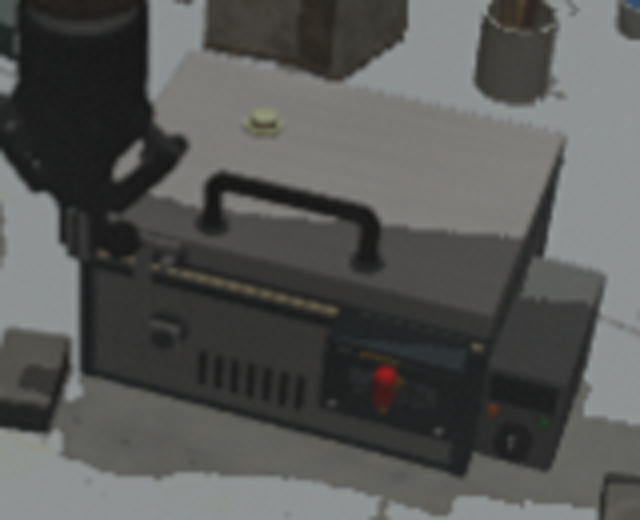

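```bash

python3 -m handwheel '[[0,[0,-0.3,0],[0,0,0]],[0,[0,-0.6,0],[0,0,0]],[0,[0,-0.6,0],[0,0,0]]]' 30
python3 - <<'E'
from h import *
st()
E
python3 -m handwheel '[[0,[0,-0.3,0],[0,0,0]],[0,[0,-0.3,0],[0,0,0]],[0,[0,-0.3,0],[0,0,0]]]' 30
python3 - <<'E'
from h import *
st()
E
```

```text
clock: 38.1
position: [0.6387, -0.0083, 0.2242]
orientation: [3.137, 0.002, 1.797]
contact_force: [12.8, 1.7, -2.6]
finger_gap: -0.002
t 38.1 tcp [ 0.6387 -0.0083  0.2242] tip [ 0.6391 -0.0083  0.1512] kiln tip [-148.3  111.9  151.2] rpy [1.797e+02 1.000e-01 1.029e+02] q [ 0.57  0.69 -0.87  1.64  0.59  1.08 -0.25] F [12.8  1.7 -2.6] gap -0.002
clock: 38.35
position: [0.638, -0.0085, 0.2244]
orientation: [3.132, 0.001, 1.797]
contact_force: [20.3, 2.7, -6.4]
finger_gap: -0.002
t 38.35 tcp [ 0.638  -0.0085  0.2244] tip [ 0.6387 -0.0084  0.1514] kiln tip [-148.3  111.5  151.4] rpy [1.794e+02 1.000e-01 1.029e+02] q [ 0.57  0.69 -0.87  1.65  0.59  1.07 -0.25] F [20.3  2.7 -6.4] gap -0.002
```

Hard stop reached: latch is home. Retreat and look.

```bash

python3 -m handwheel '[[0,[0.2,1.4,0],[0,0,0]],[0,[0.2,1.4,-3],[0,0,0]],[0,[0.2,1.4,-7],[0,0,0]],[0,[0.4,1.4,-11],[0,0,0]],[0,[3,0,-14],[0,0,0]]]' 30
python3 - <<'E'
from h import *
st();a=snap('scene','t_scene');im=snap('side','t_side');crop(im,290,130,450,260,4,'t_sc')
crop(a,200,190,460,360,3,'t_ss')
rel([.506,.0,.3],[180,0,103])
E
```

```text
clock: 38.77
position: [0.6285, 0.0148, 0.3638]
orientation: [-3.137, 0.004, 1.789]
contact_force: [0.8, -0.8, -0.2]
finger_gap: 0.001
t 38.77 tcp [0.6285 0.0148 0.3638] tip [0.6282 0.0144 0.2908] kiln tip [-173.   106.5  290.8] rpy [-179.7    0.2  102.5] q [ 0.59  0.55 -0.96  1.52  0.46  1.31 -0.2 ] F [ 0.8 -0.8 -0.2] gap 0.001
shift cm [  0.25 -12.22  -0.5 ] rot deg [0.1 0.1 0.3]
```

View pics/t_sc.png

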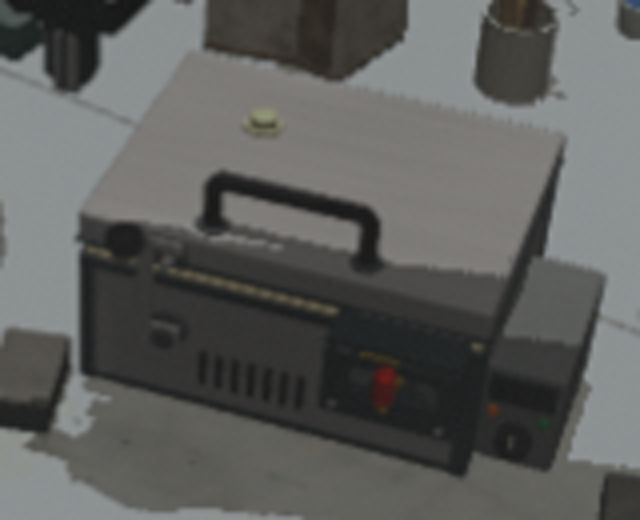

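View pics/t_scene.png

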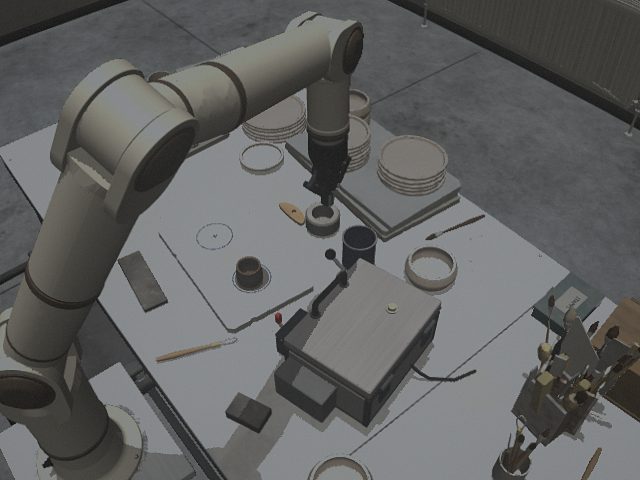

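```bash

python3 -m handwheel '[[4,[8,-12,0],[0,0,-73]],[6,[8,-12,0],[0,0,-73]],[8.5,[8,-12,0],[0,0,-73]],[8.5,[8,-12,0],[0,0,-73]],[8.5,[8,-12,0],[0,0,-73]]]' 30
python3 - <<'E'
from h import *
st();rel([.506,.151,.2],[180,0,176])
E
```

```text
clock: 39.28
position: [0.4859, 0.0734, 0.3617]
orientation: [-3.131, -0.002, 2.434]
contact_force: [-0.1, 0.2, 0.7]
finger_gap: 0.713
t 39.28 tcp [0.4859 0.0734 0.3617] tip [0.4853 0.0729 0.2887] kiln tip [-262.5  -19.3  288.7] rpy [-1.794e+02 -1.000e-01  1.394e+02] q [ 0.84  0.36 -1.26  1.85  0.36  1.22  0.32] F [-0.1  0.2  0.7] gap 0.713
shift cm [3.5 7.3 8.8] rot deg [ -0.6  -0.3 -36.6]
```

```bash

python3 -m handwheel '[[8.5,[3.5,7.3,2],[0,0,-36.5]],[8.5,[3.5,7.3,3],[0,0,-36.5]],[8.5,[3.5,7.3,4],[0,0,-36.5]],[8.5,[3.5,7.3,5],[0,0,-36.5]],[8.5,[3.5,7.3,6],[0,0,-36.5]]]' 30
python3 - <<'E'
from h import *
cams.read_camera('side');st();rel([.506,.151,.12],[180,0,176]);snap('wrist','w30')
E
```

```text
clock: 39.7
position: [0.5115, 0.1499, 0.3008]
orientation: [-3.137, -0.007, 3.056]
contact_force: [-0.1, -1.2, -0.7]
finger_gap: 0.996
t 39.75 tcp [0.5109 0.1485 0.2987] tip [0.5102 0.1481 0.2258] kiln tip [-330.1   22.1  225.8] rpy [-179.7   -0.6  175.4] q [ 0.61  0.59 -1.27  1.83  0.61  1.2   0.63] F [-1.2 -1.5 -1.4] gap 0.996
shift cm [ 0.41  0.27 10.58] rot deg [-0.3 -0.6 -0.6]
```

View pics/w30.png

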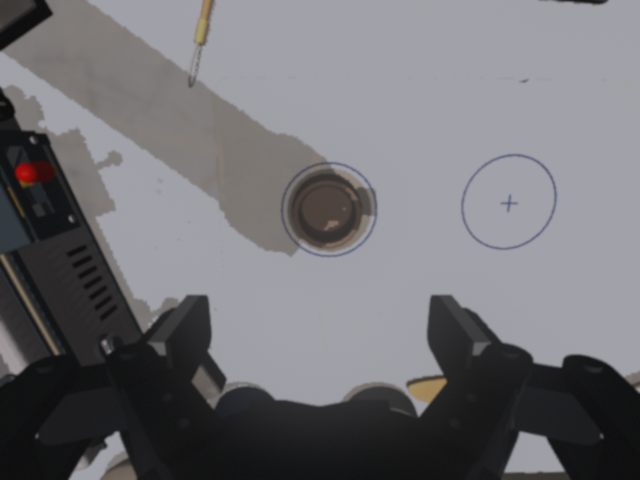

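```bash

python3 - <<'E'
from h import *
c=info('wrist');s,p,R=tool()
pot=onz(c,[(326,213)],.069)[0];cr=onz(c,[(509,203)],.017)[0];print(pot,cr,onz(c,[(329,209.5)],.017))
d=cr-pot;print(np.rad2deg(np.arctan2(d[1],d[0])),np.linalg.norm(d[:2]))
yaw=np.rad2deg(np.arctan2(d[1],d[0]))+90;print(yaw)
rel([pot[0],pot[1],.1],[180,0,yaw])
E
```

```text
[0.50314324 0.15342475 0.069     ] [0.51957011 0.33207626 0.017     ] [[0.50996094 0.15642774 0.017     ]]
84.74647040237542 0.17940514187959863
174.74647040237542
shift cm [ 0.72  0.5  12.68] rot deg [-0.3 -0.6 -0. ]
```

```bash

python3 -m handwheel '[[8.5,[0.7,0.5,3],[0,0,0.5]],[8.5,[0.7,0.5,6],[0,0,0.5]],[8.5,[0.7,0.5,9],[0,0,0.5]],[8.5,[0.7,0.5,11],[0,0,0.5]],[8.5,[0.7,0.5,11.5],[0,0,0.5]]]' 30
python3 - <<'E'
from h import *
cams.read_camera('side');snap('wrist','w31');st();c=info('wrist');s,p,R=tool()
print(proj(c,[p+R.apply([0,0,p[2]-.069])]))
E
```

```text
clock: 40.22
position: [0.504, 0.1525, 0.1846]
orientation: [-3.135, -0.009, 3.034]
contact_force: [-0.2, -0.2, 0.5]
finger_gap: 0.995
t 40.32 tcp [0.5053 0.1537 0.1872] tip [0.5049 0.1534 0.1142] kiln tip [-336.4   18.2  114.2] rpy [-179.7   -0.3  173.9] q [ 0.49  0.7  -1.12  1.93  0.76  1.01  0.48] F [ 0.4 -0.1  1. ] gap 0.993
[[319.53884079 265.45528518]]
```

View pics/w31.png

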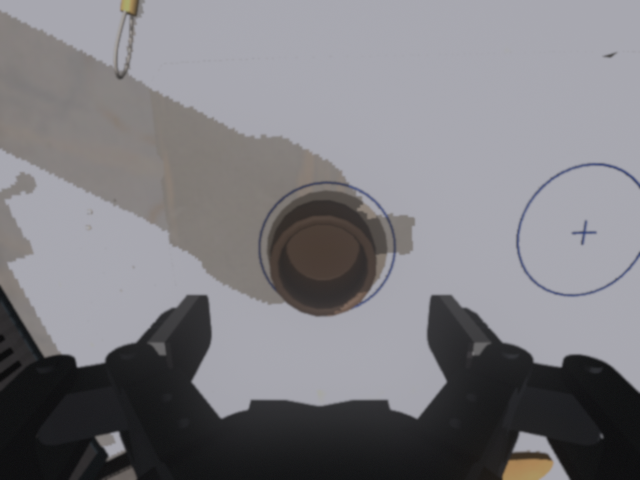

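```bash

python3 -m handwheel '[[8.5,[0,0.25,2],[0,0,0]],[8.5,[0,0.25,4.5],[0,0,0]],[8.5,[0,0.25,7],[0,0,0]],[8.5,[0,0.25,8.7],[0,0,0]],[8.5,[0,0.25,8.7],[0,0,0]]]' 20
python3 - <<'E'
from h import *
cams.read_camera('side');snap('wrist','w32');st();c=info('wrist');s,p,R=tool()
print(proj(c,[p+R.apply([0,0,p[2]-.069])]))
E
```

```text
clock: 40.73
position: [0.5054, 0.1554, 0.0996]
orientation: [-3.136, -0.005, 3.036]
contact_force: [-0.2, -0.7, -0.0]
finger_gap: 0.997
t 40.83 tcp [0.5068 0.1567 0.1022] tip [0.5066 0.1565 0.0292] kiln tip [-339.    20.6   29.2] rpy [-1.798e+02 -1.000e-01  1.740e+02] q [ 0.4   0.81 -0.99  1.97  0.9   0.89  0.38] F [ 0.4 -0.4  0.3] gap 0.996
[[319.73787831 354.76935476]]
```

View pics/w32.png

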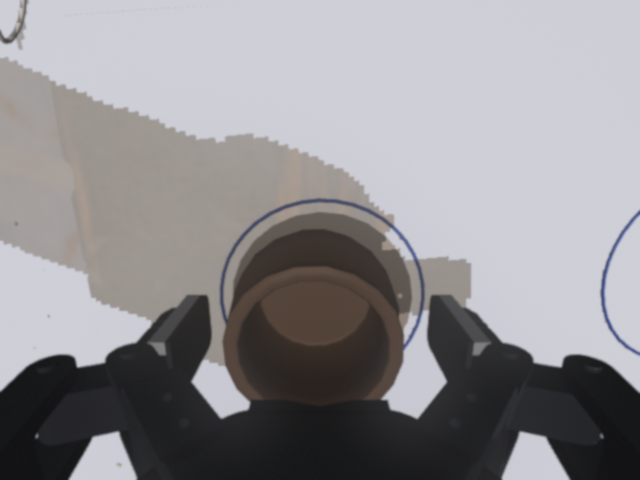

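```bash

python3 -m handwheel '[[8.5,[0.35,-0.2,0.3],[0,0,0]],[8.5,[0.35,-0.2,0.5],[0,0,0]],[6.8,[0.35,-0.2,0.5],[0,0,0]],[6.6,[0.35,-0.2,0.5],[0,0,0]],[6.6,[0.35,-0.2,0.5],[0,0,0]]]' 20
python3 - <<'E'
from h import *
cams.read_camera('side');snap('wrist','w33');st();c=info('wrist');s,p,R=tool()
print(proj(c,[p+R.apply([0,0,p[2]-.069])]))
E
```

```text
clock: 41.25
position: [0.5026, 0.1545, 0.0964]
orientation: [-3.138, -0.002, 3.038]
contact_force: [-0.4, -0.4, -0.3]
finger_gap: 0.773
t 41.35 tcp [0.5025 0.1546 0.0961] tip [0.5023 0.1543 0.0231] kiln tip [-337.9   15.9   23.1] rpy [-1.798e+02 -1.000e-01  1.741e+02] q [ 0.4   0.82 -0.98  1.98  0.91  0.88  0.37] F [-0.1  0.9  0.5] gap 0.773
[[319.73413198 366.09171363]]
```

View pics/w33.png

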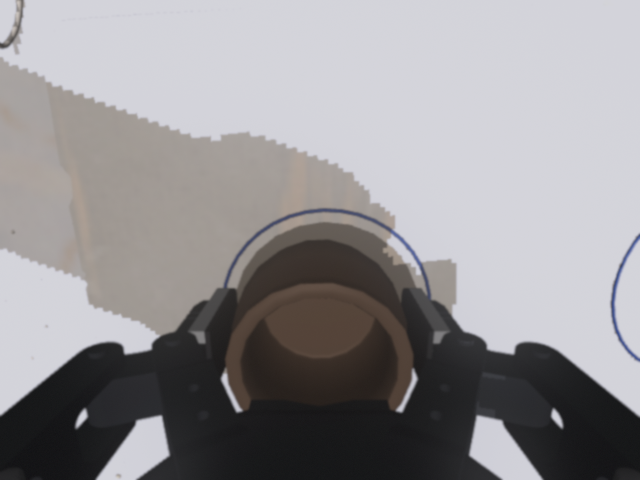

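```bash

python3 -m handwheel '[[6.6,[0,0.8,0],[0,0,0]],[6.6,[0,2,0],[0,0,0]],[6.6,[0,3.4,0],[0,0,0]],[6.6,[0,4.8,0],[0,0,0]],[6.6,[0,6,0],[0,0,0]]]' 20
python3 - <<'E'
from h import *
cams.read_camera('side');snap('wrist','w34');st();c=info('wrist');s,p,R=tool()
print(proj(c,[p+R.apply([0,0,p[2]-.069])]))
E
```

```text
clock: 41.77
position: [0.5084, 0.216, 0.0957]
orientation: [-3.138, -0.003, 3.039]
contact_force: [0.1, -2.0, 1.7]
finger_gap: 0.775
t 41.87 tcp [0.5081 0.2181 0.0961] tip [0.5079 0.2181 0.0231] kiln tip [-398.7   35.9   23.1] rpy [-180.    -0.2  174.3] q [ 0.27  0.85 -0.97  1.91  0.91  0.9   0.3 ] F [-0.4  0.1  0.2] gap 0.769
[[319.69287502 366.09348472]]
```

View pics/w34.png

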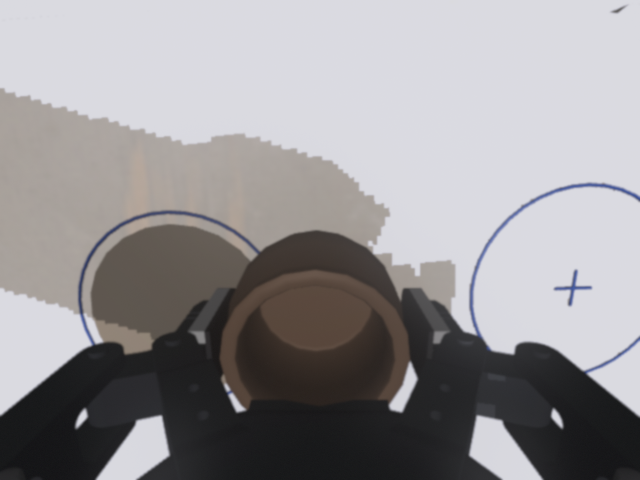

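```bash

python3 - <<'E'
from h import *
c=info('wrist');cr=onz(c,[(573,288)],.017)[0];print(cr)
s,p,R=tool();print((R.inv().apply(cr-p)*100).round(2), 'pot est (rim)',R.inv().apply(onz(c,[(316,350)],.069)[0]-p)*100)
E
```

```text
[0.51630292 0.33057741 0.017     ]
[ 0.29 11.28  7.91] pot est (rim) [ 0.55669687 -0.10984123  2.71586599]
```

```bash

python3 -m handwheel '[[6.6,[0.3,0.6,0],[0,0,0]],[6.6,[0.3,1.8,0],[0,0,0]],[6.6,[0.3,3.2,0],[0,0,0]],[6.6,[0.3,4.6,0],[0,0,0]],[6.6,[0.3,6,0],[0,0,0]]]' 20
python3 - <<'E'
from h import *
cams.read_camera('side');snap('wrist','w35');st();c=info('wrist');s,p,R=tool()
print(proj(c,[p+R.apply([0,0,p[2]-.069])]))
E
```

```text
clock: 42.28
position: [0.5116, 0.2746, 0.0951]
orientation: [-3.137, -0.003, 3.037]
contact_force: [-0.1, -1.3, -0.1]
finger_gap: 0.767
t 42.38 tcp [0.5112 0.2774 0.0959] tip [0.5109 0.2774 0.0229] kiln tip [-455.7   52.4   22.9] rpy [-180.    -0.2  174.2] q [ 0.15  0.88 -0.96  1.84  0.9   0.94  0.23] F [-0.5  0.4  0.3] gap 0.774
[[319.78615266 366.76046771]]
```

View pics/w35.png

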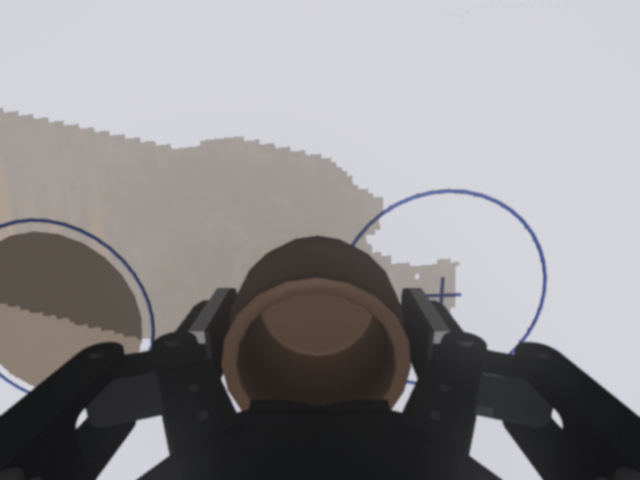

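```bash

python3 - <<'E'
from h import *
c=info('wrist');cr=onz(c,[(442,295)],.017)[0];print(cr)
s,p,R=tool();print((R.inv().apply(cr-p)*100).round(2), 'pot est (rim)',R.inv().apply(onz(c,[(317,358)],.069)[0]-p)*100)
E
python3 -m handwheel '[[6.6,[0,0.8,0],[0,0,0]],[6.6,[0,2.2,0],[0,0,0]],[6.6,[0,3.6,0],[0,0,0]],[6.6,[0,4.6,0],[0,0,0]],[6.6,[0,4.8,0],[0,0,0]]]' 20
python3 - <<'E'
from h import *
cams.read_camera('side');snap('wrist','w36');st()
E
```

```text
[0.51620295 0.33094405 0.017     ]
[0.01 5.38 7.88] pot est (rim) [ 0.30448518 -0.08336347  2.68755   ]
clock: 42.8
position: [0.5164, 0.3235, 0.0954]
orientation: [-3.139, -0.003, 3.039]
contact_force: [-0.0, -0.7, 0.1]
finger_gap: 0.77
t 42.9 tcp [0.5165 0.3224 0.0952] tip [0.5162 0.3221 0.0222] kiln tip [-498.1   67.7   22.2] rpy [-179.8   -0.2  174.1] q [ 0.06  0.91 -0.96  1.77  0.9   0.97  0.2 ] F [ 0.7 -0.6 -0.2] gap 0.773
```

View pics/w36.png

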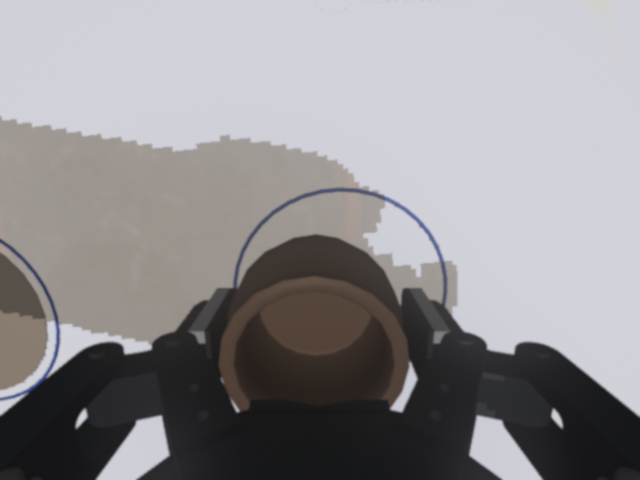

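```bash

python3 -m handwheel '[[6.6,[0,0.4,0],[0,0,0]],[6.6,[0,0.8,0],[0,0,0]],[6.6,[0,0.8,0],[0,0,0]],[8.5,[0,0.6,0],[0,0,0]],[8.5,[0,0.6,0],[0,0,0]]]' 20
python3 -m handwheel '[[8.5,[0,0,0],[0,0,0]],[8.5,[0,0,-2],[0,0,0]],[8.5,[0,0,-6],[0,0,0]],[8.5,[0,0,-10],[0,0,0]],[8.5,[0,0,-14],[0,0,0]]]' 20
python3 -m handwheel '[[8.5,[1,-3,-4],[0,0,0]],[8.5,[1,-6,-6],[0,0,0]],[8.5,[1,-10,-6],[0,0,0]],[8.5,[1,-14,-6],[0,0,0]],[8.5,[1,-14,-6],[0,0,0]]]' 20
python3 - <<'E'
from h import *
cams.read_camera('side');im=snap('wrist','w37');st();snap('side','u_side');snap('scene','u_scene')
E
```

```text
clock: 43.32
position: [0.5173, 0.3277, 0.0952]
orientation: [-3.138, -0.003, 3.038]
contact_force: [1.2, 0.4, -0.6]
finger_gap: 0.992
clock: 43.73
position: [0.5172, 0.3283, 0.2364]
orientation: [-3.138, -0.004, 3.039]
contact_force: [1.0, 0.7, -0.6]
finger_gap: 1.0
clock: 44.15
position: [0.4952, 0.1796, 0.2947]
orientation: [-3.13, -0.003, 3.025]
contact_force: [0.3, -1.6, -0.9]
finger_gap: 0.997
t 44.25 tcp [0.4944 0.187  0.2956] tip [0.4942 0.1866 0.2226] kiln tip [-371.2   15.3  222.6] rpy [-1.797e+02 -1.000e-01  1.737e+02] q [ 0.53  0.58 -1.27  1.84  0.6   1.18  0.52] F [ 1.  -0.1 -0.6] gap 0.995
```

View pics/w37.png

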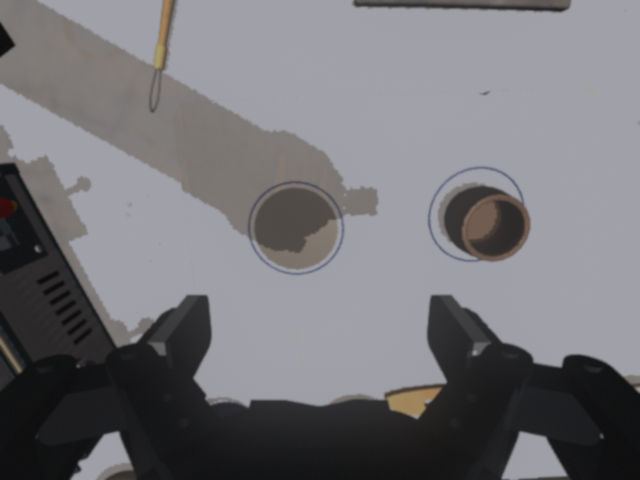

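View pics/u_side.png

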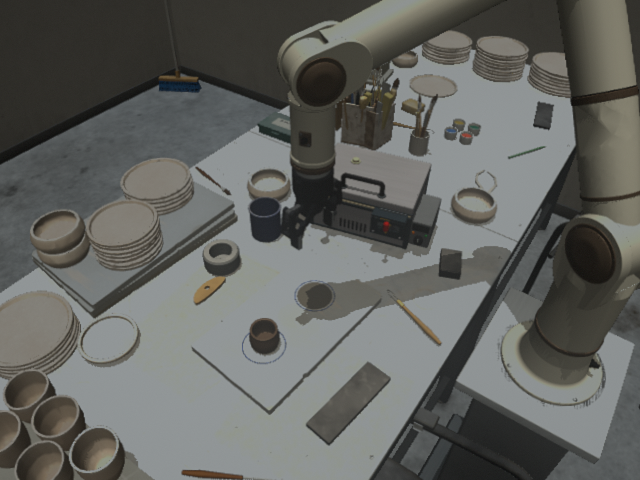

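View pics/u_scene.png

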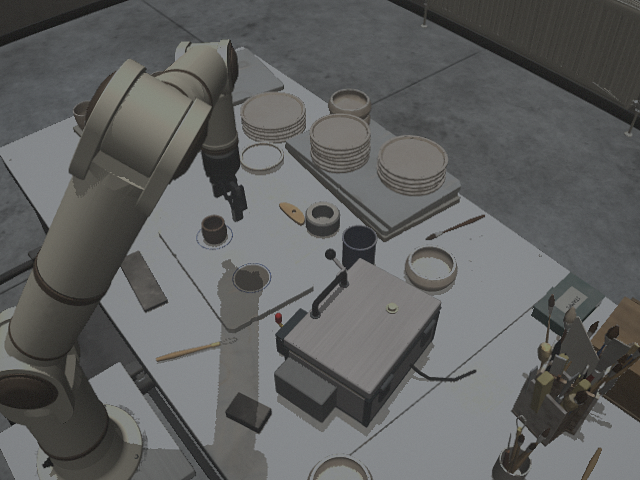

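```bash

python3 - <<'E'
from h import *
c=info('wrist')
P=onz(c,[(495.5,227.5)],.069)[0];Q=onz(c,[(476.5,214.5)],.017)[0];print(P,Q,np.linalg.norm((P-Q)[:2])*1000)
a=cv2.imread('pics/u_side.png');crop(a,230,300,310,380,7,'u_c1')
a=cv2.imread('pics/u_scene.png');crop(a,180,200,250,260,8,'u_c2')
E
```

```text
[0.51338171 0.33620759 0.069     ] [0.51345177 0.3415148  0.017     ] 5.307671331055287
```

View pics/u_c1.png

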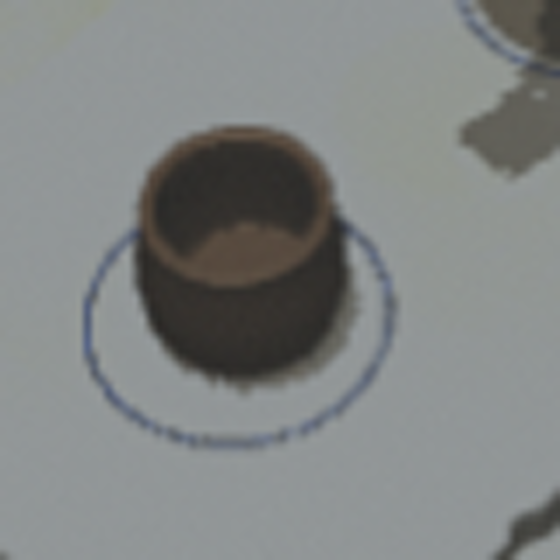

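View pics/u_c2.png

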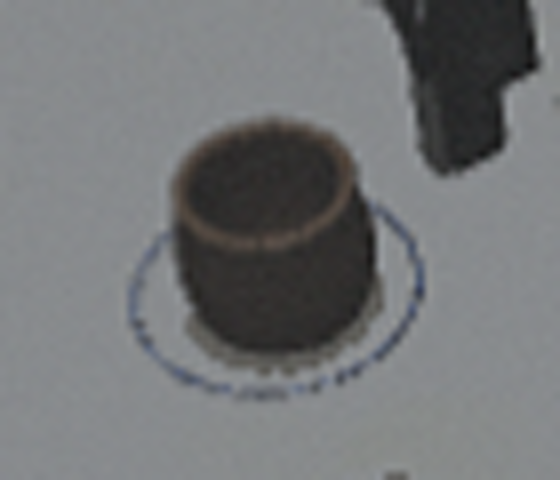

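```bash

python3 - <<'E'
from h import *
D=info('side');S=info('scene')
print(onz(D,[(230+236/7,300+206/7)],.069),onz(S,[(180+264/8,200+183/8)],.069))
cr=np.array([.518,.330,.017]);t=np.linspace(0,6.28,60)
for c,x0,y0,k in((D,230,300,7),(S,180,200,8)):
    r=proj(c,np.c_[cr[0]+.046*np.cos(t),cr[1]+.046*np.sin(t),0*t+.017]);r=(r-[x0,y0])*k
    print('proj ring',r.min(0),r.max(0))
    f=proj(c,np.c_[cr[0]+.0285*np.cos(t),cr[1]+.0285*np.sin(t),0*t+.069]);f=(f-[x0,y0])*k;print('rim if centred',f.min(0),f.max(0))
E
```

```text
[[0.51509251 0.32976456 0.069     ]] [[0.51623083 0.32443288 0.069     ]]
proj ring [ 87.3239122 184.9365493] [390.65300639 435.30736248]
rim if centred [130.64927411 125.04495708] [324.98002826 281.51548096]
proj ring [137.4599197  184.12028997] [422.45063746 390.51292274]
rim if centred [168.77059357 107.59659421] [349.64109389 235.63664815]
```

```bash
python3 - <<'E'
from h import *
st();print(env.hand_in())
E
```

```text
t 44.35 tcp [0.4935 0.1909 0.296 ] tip [0.4933 0.1907 0.223 ] kiln tip [-375.4   15.4  223. ] rpy [-1.798e+02 -1.000e-01  1.741e+02] q [ 0.53  0.58 -1.27  1.84  0.6   1.18  0.52] F [-0.3  1.1  0.2] gap 0.993
the job is handed in; nothing more can be done
None
```

I loaded the kiln and handed the job in at about 44 s; the hand-in reports no verdict. I did the steps in the order you set:
- **Opening:** I swung the main latch off, raised the lid to about 0.057 rad and pushed the red tab until it stopped. Then I opened the lid to about 1.55 rad.
- **Loading and closing:** I stood all three cups on the chamber floor, closed the lid and swung the latch home.
- **Wet pot:** I slid the pot along the slab between loosely closed fingers until it stood in the ring with the cross.

**Last checks:**
- **Cups:** all three were upright in the chamber in the last view before the lid closed. I could not see them after that.
- **Lid:** pressing down at up to 37 N moved it no further, so I take it as shut.
- **Latch:** it met a firm stop, and the knob is back at its starting pixel in the camera views.
- **Catch:** the red tab sits about 2.5 mm from where it started, not exactly on it. That is within the 6 mm limit.
- **Pot:** it is upright. The wrist camera puts it 5 mm from the ring's centre, and the fixed views suggest 3 mm. They disagree by a few millimetres, but all are under 14 mm.
- **Rest of the table:** the tin, rib, block and jar look unmoved, and the robot is touching nothing.

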